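# Turn the weighing tile over with the turner

## Robot

A 7-joint arm with a two-finger parallel gripper is mounted at the origin on a cart in front of the work surface, level with it; the furniture and walls round the work are solid. World frame = base frame: x ahead of the robot, y to its left, z up, the work surface at z = 0. Lengths are in mm, angles in rad, forces in N, time in s.
With the tool pointing down it reaches from about 400 to 875 mm from the base axis. Payload 4.4 kg.
Tool frame: the origin (TCP) lies midway between the tips of the shut fingers; the grasp point (between the pads) lies 19 mm behind it; x points along the fingers, z is the direction in which the jaws open and shut, and the axes are right-handed (so a half turn about x gives the same grasp; the last joint's range is limited). The gripper opens to 85 mm and grips with 20 to 120 N. Pads are 22 mm wide; open, the fingers measure 114 mm over their backs; the gripper's body (76 mm by 85 mm) begins 54 mm behind the grasp point. The pads swing forward as they close: fully open they stand 13 mm farther back than shut.
Start: joints at [-1.214, 0.628, 0.038, 1.517, -0.027, 0.996, -0.02], TCP at [266.683, 592.789, 198.313] pointing down, gripper open.
Joint ranges: [-3.06, 3.06], [-0.37, 2.12], [-1.25, 1.32], [0.18, 2.47], [-1.1, 4.24], [0.23, 1.98], [-2.94, 2.94]. Speed limits (rad/s): [2.57, 2.57, 3.14, 3.14, 3.14, 3.14, 3.14].

## Interface

Orientations are given as [roll, pitch, yaw] about the fixed x, y, z axes, in that order (R = Rz(yaw) Ry(pitch) Rx(roll)).
In Python, from cell import ctrl gives the robot as it stands. The module is installed in compiled form; this text tells all that it offers.
- The arm moves only by the tool servo_tool, never from a script. Its argument "rows" is a list of rows, each an object of numbers: "dx", "dy", "dz": the shift along the tool's x, y, z in units of 750 mm (1.0 is 750 mm); "wx", "wy", "wz": the turn, a rotation vector about the tool's x, y, z in units of 6 degrees (1.0 is 6 degrees); "fingers": the closure, from 0 (fully open) to 1 (shut). In form: [{"dx": .., "dy": .., "dz": .., "wx": .., "wy": .., "wz": .., "fingers": ..}, ...]. A call has 1 to 5 rows; each row shifts and turns the commanded pose from where the row before left it, along the tool's axes as they then stand; what a row does not reach is not made up. A row lasts 1/8 s, in which the tool goes at most 62.5 mm and 10.7 degrees, less where a joint would pass 70% of its speed; a pose out of reach is approached as far as the arm can. A call with a number of a shift or a turn outside -1 to 1 is refused whole. A call with a gripper value outside its range is refused whole. The fingers move at their own pace and stop on an object; the grip force is fixed at half the most. Time passes only in rows, so rows that do not move let the fingers close. It gives the time, the measured TCP pose, the force and the opening at its end, in the units of the state.
- ctrl.read_state(): the state, without advancing time (a new reading comes with each control period).
- ctrl.get_image(name): name is "side" or "top"; returns the picture (420x560x3 uint8, red, green, blue); there is no depth.
- ctrl.camera_info(name): a dict with "fovy" (degrees; the focal length in pixels is half the picture's height over the tangent of half this angle, whatever the lens; pixels are square), "cx", "cy" (the principal point, pixels), "R" (3x3) and "t" (3): a world point X has camera coordinates R X + t. Camera axes: x right, y down, z forward; pixel columns grow to the right and rows downward; lengths in mm; the calibration is good to about 2 mm. A picture is of the moment at which its call begins. camera_info takes no time and is no camera call.
- ctrl.finish_job(): hands the job in, once; it reports no verdict.
Trained networks look in the newest picture that a camera, given by its name, has taken for a name from the list of things; names that differ only in an ending like _2 or _b are one class to them, and where a whole thing is asked for, a point or a joint stands for the part that bears it (a point fixed in the world has none). Each returns a list of dicts, best first, with "conf" (0 to 1); they miss things now and then, are a little off and sometimes report something else, mostly with a low value. They report only what shows in the picture. A call takes as long as a camera call. They do not tell look-alikes from the thing itself.
- ctrl.search_frame(label, camera): "extent" ([centre column, centre row, width, height] in pixels, round what is visible of it).
- ctrl.silhouettes(label, camera): "region" (420x560 bool, what is visible of it) and "extent" ([centre column, centre row, width, height] in pixels, round what is visible of it).
- ctrl.mark_of(label, camera): "point" ([column, row] in pixels: a listed point, or the origin of a listed thing).
The state is a dict: "clock": time; "qpos": joint angles; "qd": joint speeds; "tau": joint torques, N m; "eef_pos": TCP position; "tool_rot": TCP orientation; "force": force on the tool from outside, world axes, zero at the start; "torque": the same for the moment, N m; "width": finger opening in mm.
Only numpy, scipy, OpenCV 4.12 (cv2) and the standard library are available. Lean on these libraries where they do the work, as an engineer would, in place of code of your own. Each camera call takes 0.05 s, during which the arm holds its last target.

## Task

The white weighing tile was left to dry upside down, its four feet in the air, on the two rails of the drying stand. Take the turner by its handle, slide its blade under the tile and, with a turn of the wrist, tip the tile over so that it lands on its four feet on the raised deck of the stand; the gripper must not touch the tile. Then set the turner back down on the worktop, clear of the stand, and leave the weight, the stamp, the tape roll and the mug where they are.

Things in the scene. Friction and masses are not known exactly. Their poses are not given: they have to be found in the camera images.
- stand: Aluminium drying stand, fixed. Origin on the worktop under the middle of the step between rails and deck; x horizontal, from rails to deck; z up. Base 6 mm thick. Two rails along x, from x = -100 mm to the step at x = 0, tops at z = 26 mm; between them a channel 66 mm wide, floor z = 6 mm, open at x = -100, closed by the step.
- stand_deck (a point): Middle of the top of the stand's solid rubber-topped deck (x = 0 to 115 mm and 112 mm wide in the stand's frame, top at z = 36 mm). Its edge at x = 0 is the step: 10 mm higher than the rails, it stops the tile's edge when the tile's other edge is lifted. The weighing scale with its parcels (up to 250 mm high, front edge at x = 0.52 m) stands behind the straight way from turner to stand.
- tile: White ceramic tile 90 x 90 x 15 mm overall, 140 g, loose; lies on the rails square to the stand, one edge 2 to 6 mm from the step. Origin: centre of the side underneath at the start, which has a rim 6 mm wide, 3 mm high; z (up at the start, down when turned over) points to the side with four black rubber feet 12 mm across, 4 mm high, 27 mm from the middle in x and y.
- tile_mid (a point): The tile's middle, at half its thickness (7.5 mm from both sides). It lies 43.5 mm above the worktop when the tile stands on its feet on the deck.
- turner: Cranked steel turner (spatula), 250 mm long, 160 g, loose; stands on its blade and a wire leg under the handle's tail (46 mm wide, x = -203 mm). Origin under the blade's middle; x towards the blade's tip, z up. Blade flat, 50 mm wide, 3 mm thick, x = -45 to 45 mm; two-wire neck rises from x = -48 to -85 mm to the handle.
- turner_grip (a point): Place to grip on the straight black handle, across its 18 mm width; x = -120, z = 70 mm of the turner. The handle is parallel to the blade, x = -87 to -197 mm, 22 mm high, its middle 70 mm above the blade's underside.
- turner_tip (a point): Middle of the blade's tip edge, on the underside (x = 45, z = 0 mm of the turner).
- weight: Brass check weight, 30 mm across, 40 mm high, standing; bystander. Origin under its middle.
- stamp: Rubber stamp with a dark knob, 30 x 52 x 78 mm; bystander. Origin under its middle.
- tape: Roll of beige tape lying flat, 94 mm across, 25 mm high; bystander. Origin under its middle.
- mug: White spotted mug, 82 mm across, 91 mm high; bystander. Origin under its middle.
Things that resemble listed ones, but are neither listed nor needed, are in the scene too. Of the things that look like the tile, the smaller one is meant.

How it is judged (in metres and radians):
On the way:
1. the held turner, its blade turned by more than 0.4 rad, tips the tile up by more than 0.5 rad (contact force between turner and tile above 0.05 N and angle between tile's own z axis and vertical above 0.5 rad and angle between turner's own z axis and vertical above 0.4 rad and contact force between the fingers and turner above 0.5 N), for 0.05 s.
At the end, for the whole second after the job is handed in: The tile stands at rest on its four feet on the stand's deck: level within 0.12 rad, its middle 40.5-46.5 mm high, 22-95 mm past the step and within 35 mm of the deck's middle line. The turner rests on the worktop (grip below 85 mm, blade's middle below 30 mm), touching neither stand nor tile (angle between tile's own z axis and vertical above 3.02 rad and z of tile_mid in the frame of stand between 0.0405 and 0.0465 m and x of tile_mid in the frame of stand between 0.022 and 0.095 m and y of tile_mid in the frame of stand between -0.035 and 0.035 m and linear speed of each of tile, turner below 0.02 m/s and height (world z) of turner_grip below 0.085 m and height (world z) of turner below 0.03 m and contact force between turner and tile below 0.01 N and contact force between turner and stand below 0.01 N).
It fails at once if the gripper or arm touches the tile (contact force between any of the fingers, the arm and tile above 0.3 N).
It fails at once if the weight, stamp, tape roll or mug is shifted by more than 30 mm (distance of any of weight, stamp, tape, mug from where it was at the start of the episode above 0.03 m).
It also fails if it takes over 64 s, if anything falls off the work surface, if the arm or the gripper's body presses on something with over 40 N, if the wrist force passes 120 N, or if a joint passes its speed limit or range.

## Working session

There is one attempt and no reset: what is moved stays moved. The work goes in short steps, Python scripts to look and compute and a tool call to move; the robot and the scene stay as the last step left them, time stands still between calls to the robot, and variables do not carry over. Pictures are saved under pics/ and viewed, and the job is handed in when it is done.

Besides the shell and the picture viewer there is one more tool, called after ">>>" by a JSON object that holds its "op" and its "data". servo_tool: Moves the arm, as the interface text tells. Its arguments: {"type":"object","properties":{"rows":{"type":"array"}},"required":["rows"]}

```bash
mkdir -p pics; ls
python3 - <<'E'
from cell import ctrl
import cv2
s=ctrl.read_state(); print({k:s[k] for k in ('clock','eef_pos','tool_rot','width','force')})
for n in ("side","top"):
    im=ctrl.get_image(n); cv2.imwrite(f"pics/{n}0.png",im[:,:,::-1]); print(ctrl.camera_info(n))
E
```

```text
pics
{'clock': 0.0, 'eef_pos': array([266.39637283, 592.13214436, 197.38148596]), 'tool_rot': array([-3.12557183,  1.5688829 , -1.97757475]), 'width': 85.57548105819482, 'force': array([-0.31698861, -0.48648552,  0.08767283])}
{'fovy': 57.01460216108777, 'cx': 274.8468179623527, 'cy': 208.04556543251468, 'R': array([[ 8.22509641e-01, -5.68750917e-01,  5.34735149e-04],
       [-3.56415628e-01, -5.16169268e-01, -7.78804973e-01],
       [ 4.43222056e-01,  6.40384011e-01, -6.27265915e-01]]), 't': array([-528.31405275,  217.12412857, 1313.16803157])}
{'fovy': 43.25536743653594, 'cx': 284.06090065476457, 'cy': 208.91673169881537, 'R': array([[-0.04435845, -0.99897877, -0.00858784],
       [-0.77577391,  0.03986104, -0.62975069],
       [ 0.62944989, -0.02127255, -0.77674984]]), 't': array([ -85.04955129,  500.80116318, 1957.1937516 ])}
```

```bash
cat > h.py <<'E'
import numpy as np, cv2
from cell import ctrl
def K(n):
    c=ctrl.camera_info(n); f=210/np.tan(np.radians(c['fovy']/2)); return f,c['cx'],c['cy'],np.array(c['R']),np.array(c['t'])
def proj(n,X):
    f,cx,cy,R,t=K(n); p=np.atleast_2d(X)@R.T+t; return np.c_[f*p[:,0]/p[:,2]+cx,f*p[:,1]/p[:,2]+cy]
def ray(n,px):
    f,cx,cy,R,t=K(n); d=R.T@np.array([(px[0]-cx)/f,(px[1]-cy)/f,1]); return -R.T@t,d/np.linalg.norm(d)
def atz(n,px,z):
    o,d=ray(n,px); return o+d*(z-o[2])/d[2]
def tri(a,b):
    o1,d1=ray('side',a);o2,d2=ray('top',b)
    A=np.c_[d1,-d2]; s=np.linalg.lstsq(A,o2-o1,rcond=None)[0]
    p=o1+s[0]*d1;q=o2+s[1]*d2; return (p+q)/2,np.linalg.norm(p-q)
def crop(n,im,x0,y0,x1,y1,k,name):
    c=cv2.resize(im[y0:y1,x0:x1,::-1],None,fx=k,fy=k,interpolation=cv2.INTER_CUBIC); cv2.imwrite(name,c)
E
python3 - <<'E'
from h import *
s=cv2.imread('pics/side0.png')[:,:,::-1];t=cv2.imread('pics/top0.png')[:,:,::-1]
crop('side',s,180,150,320,290,4,'pics/s1.png')
crop('top',t,150,170,360,290,3.5,'pics/t1.png') if 0 else crop('top',t,150,170,360,290,3,'pics/t1.png')
ctrl.get_image('side');ctrl.get_image('top')
for n in('side','top'):
    for l in('stand','stand_deck','tile','turner','turner_grip','turner_tip','weight','stamp','tape','mug'):
        print(n,l,[(np.round(d['point'],1).tolist(),round(d['conf'],2)) for d in ctrl.mark_of(l,n)][:4])
E
```

```text
side stand [([274.1, 262.5], 0.94), ([255.1, 163.7], 0.32)]
side stand_deck [([259.3, 252.9], 0.61)]
side tile [([288.1, 260.4], 0.84), ([356.7, 343.9], 0.57)]
side turner [([199.9, 176.5], 0.61)]
side turner_grip [([210.0, 175.3], 0.54)]
side turner_tip []
side weight [([219.9, 217.0], 0.53)]
side stamp [([221.5, 216.4], 0.52)]
side tape [([333.2, 242.2], 0.91)]
side mug [([255.5, 163.1], 0.7)]
top stand [([320.9, 237.7], 0.95)]
top stand_deck [([311.6, 241.2], 0.63)]
top tile [([411.0, 231.8], 0.83), ([334.5, 234.7], 0.66)]
top turner [([175.4, 243.8], 0.74)]
top turner_grip []
top turner_tip [([165.1, 249.6], 0.63)]
top weight [([243.5, 252.4], 0.53)]
top stamp [([260.9, 242.9], 0.46)]
top tape [([326.1, 201.0], 0.7), ([245.6, 250.4], 0.38)]
top mug []
```

```bash
python3 - <<'E'
from h import *
s=cv2.imread('pics/side0.png')[:,:,::-1];t=cv2.imread('pics/top0.png')[:,:,::-1]
crop('side',s,232,230,316,292,9,'pics/s2.png')
crop('top',t,288,214,360,266,10,'pics/t2.png')
crop('side',s,185,165,235,210,13,'pics/s3.png')
E
cat > fit.py <<'E'
from h import *
from scipy.optimize import least_squares
def un(p,k,o): p=np.array(p,float); return (p+.5)/k-.5+np.array(o)
S=lambda p:un(p,9,(232,230)); T=lambda p:un(p,10,(288,214)); U=lambda p:un(p,13,(185,165))
fs=S([(483,202),(612,250),(420,296),(551,346)]); ft=T([(369,153),(477,101),(442,241),(548,187)])
P=[]
for a,b in zip(fs,ft):
    p,e=tri(a,b); P.append(p); print(np.round(p,1),round(e,1))
P=np.array(P); c=P.mean(0); print('tile c',c)
def R2(a): return np.array([[np.cos(a),-np.sin(a)],[np.sin(a),np.cos(a)]])
loc=np.array([(27,-27),(-27,-27),(27,27),(-27,27)])*1.0  # guess y sign fixed below
def place(q,L):
    L=np.array(L,float); return np.c_[L[:,:2]@R2(q[2]).T+q[:2],L[:,2]]
d=(P[0]-P[1])+(P[2]-P[3]); th=np.arctan2(d[1],d[0]); print('th tile',th)
e=(P[0]-P[2])+(P[1]-P[3]); th2=np.arctan2(e[1],e[0]); print('th y',th2, np.linalg.norm(d)/2,np.linalg.norm(e)/2)
# tile fit: far = -y local
Lf=[(27,-27,41),(-27,-27,41),(27,27,41),(-27,27,41)]
def r(q): 
    X=place(q,Lf); return np.r_[(proj('side',X)-fs).ravel(),(proj('top',X)-ft).ravel()]
s=least_squares(r,[c[0],c[1],th]); print('tile fit',s.x,np.abs(s.fun).max(),np.round(s.fun,1))
E
python3 fit.py
```

```text
[ 491.7 -277.9   41.8] 4.8
[ 516.5 -326.3   42.4] 4.7
[ 444.2 -304.    41.8] 4.4
[ 469.5 -351.4   41.8] 4.0
tile c [ 480.48933649 -314.9063157    41.93517894]
th tile 2.052894703157833
th y 0.4964089261782874 54.03779825447004 53.71588627381101
tile fit [ 481.56026609 -314.42689417    2.06282351] 0.6454115394319615 [-0.2  0.6 -0.2  0.5 -0.3  0.5 -0.2  0.5 -0.1 -0.6 -0.4 -0.6 -0.3 -0.6
 -0.2 -0.5]
```

```bash
cat >> fit.py <<'E'
# check the stand projection
q0=s.x; d=np.array([np.cos(q0[2]),np.sin(q0[2])])
q=np.r_[q0[:2]+49*d,q0[2]]
L=dict(stepfar=(0,-56,36),stepnear=(0,56,36),endfar=(115,-56,36),endnear=(115,56,36),railfar=(-100,-56,26),railnear=(-100,56,26),b1=(-100,56,0),b2=(115,56,0),chn=(-100,33,26),chf=(-100,-33,26),rs=(0,56,26))
for k,v in L.items():
    X=place(q,[v]); a=proj('side',X)[0];b=proj('top',X)[0]
    print(k,np.round((a-(232,230)+.5)*9-.5),np.round((b-(288,214)+.5)*10-.5), np.round(X,0))
im=cv2.imread('pics/s2.png');it=cv2.imread('pics/t2.png')
for A in ['stepfar','stepnear','endnear','endfar','stepfar'],['railfar','railnear','b1','b2','endnear'],['railnear','rs'],['railfar','chf']:
    X=place(q,[L[a] for a in A])
    for n,I,o,k in(('side',im,(232,230),9),('top',it,(288,214),10)):
        p=((proj(n,X)-o+.5)*k-.5).astype(int); cv2.polylines(I,[p.reshape(-1,1,2)],False,(0,0,255),1)
cv2.imwrite('pics/s2o.png',im);cv2.imwrite('pics/t2o.png',it)
cv2.imwrite('pics/o2.png',cv2.resize(np.hstack([im[:520,:],it[:520]]),None,fx=.54,fy=.54))
# turner
ut=U([(50,140),(180,92),(195,265),(458,470),(572,412)])
LT=[(45,25,3),(45,-25,3),(-45,25,3),(-203,23,1),(-203,-23,1)]
def rt(q): return (proj('side',place(q,LT))-ut).ravel()
t=least_squares(rt,[400,150,1.5]); print('turner',t.x,np.round(t.fun,1))
print('handle pred',((proj('side',place(t.x,[(-87,0,81),(-197,0,81),(-120,0,70),(-197,0,59)]))-(185,165)+.5)*13).round())
for a,b in zip(U([(295,95),(487,265)]),[81,70]): print(atz('side',a,b))
E
python3 fit.py
```

```text
[ 491.7 -277.9   41.8] 4.8
[ 516.5 -326.3   42.4] 4.7
[ 444.2 -304.    41.8] 4.4
[ 469.5 -351.4   41.8] 4.0
tile c [ 480.48933649 -314.9063157    41.93517894]
th tile 2.052894703157833
th y 0.4964089261782874 54.03779825447004 53.71588627381101
tile fit [ 481.56026609 -314.42689417    2.06282351] 0.6454115394319615 [-0.2  0.6 -0.2  0.5 -0.3  0.5 -0.2  0.5 -0.1 -0.6 -0.4 -0.6 -0.3 -0.6
 -0.2 -0.5]
stepfar [463. 151.] [286. 129.] [[ 508. -245.   36.]]
stepnear [328. 341.] [433. 313.] [[ 409. -298.   36.]]
endfar [206.  59.] [ 55. 242.] [[ 453. -143.   36.]]
endnear [ 61. 238.] [199. 433.] [[ 355. -196.   36.]]
railfar [697. 254.] [479.  47.] [[ 555. -333.   26.]]
railnear [574. 455.] [629. 227.] [[ 456. -386.   26.]]
b1 [572. 502.] [624. 263.] [[ 456. -386.    0.]]
b2 [ 66. 303.] [196. 482.] [[ 355. -196.    0.]]
chn [601. 412.] [598. 189.] [[ 477. -375.   26.]]
chf [673. 293.] [510.  83.] [[ 535. -344.   26.]]
rs [329. 360.] [432. 327.] [[ 409. -298.   26.]]
turner [470.38591268 357.47741182   1.67349798] [ 0.3  0.1 -0.3 -0.1 -0.3 -0.8  0.1  0.3  0.3  0.4]
handle pred [[296.  88.]
 [487. 235.]
 [355. 159.]
 [493. 292.]]
[477.29874257 267.23070856  81.        ]
[489.57136158 161.12360093  70.        ]
```

```bash
cat >> h.py <<'E'
from scipy.spatial.transform import Rotation as Ro, Slerp
import json,os
def RR(rpy): return Ro.from_euler('xyz',rpy)
def st(log=True):
    s=ctrl.read_state(); p=np.array(s['eef_pos']);R=RR(s['tool_rot'])
    if log: open('log.jsonl','a').write(json.dumps(dict(q=list(map(float,s['qpos'])),p=p.tolist(),R=R.as_matrix().tolist()))+'\n')
    return s,p,R
def tgt(grip,xdir,zdir,back=19):
    # rotation with tool x=xdir, z~zdir; grip = grasp point
    x=np.array(xdir,float);x/=np.linalg.norm(x); z=np.array(zdir,float); z-=x*(x@z); z/=np.linalg.norm(z)
    R=Ro.from_matrix(np.c_[x,np.cross(z,x),z]); return np.array(grip)+19*x,R
def rows(p,R,p2,R2,n,pr=True):
    rv=(R.inv()*R2).as_rotvec(); out=[]
    for i in range(n):
        Ra=R*Ro.from_rotvec(rv*i/n)
        d=Ra.inv().apply((p2-p)/n)/750; w=np.degrees(rv/n)/6
        out.append(np.r_[d,w])
    if pr:
        for o in out: print(np.round(o,3).tolist())
    return out
E
python3 - <<'E'
from h import *
s,p,R=st(); print(p,R.as_matrix().round(3), s['qpos'])
ctrl.get_image('side')
for n in('weight','stamp','mug','tape'):
    pass
for n,a,b in(('weight',(219.9,217),(246,250)),('stamp',(237,217),(261,241))):
    print(n,atz('side',a,20),atz('top',b,20))
E
```

```text
[266.71493575 592.81366976 198.33230697] [[ 0.    -0.912  0.41 ]
 [ 0.     0.41   0.912]
 [-1.    -0.     0.   ]] [-1.21380172  0.62839362  0.03851029  1.51735464 -0.02695198  0.99627961
 -0.02001467]
weight [409.5017701   40.05853902  20.        ] [412.16006492  54.63927683  20.        ]
stamp [464.36810927   2.17077329  20.        ] [454.9023774   -8.39443416  20.        ]
```

Run:
```python
from h import *
s,p,R=st()
a=1.673; ty=np.array([-np.sin(a),np.cos(a),0])
p2,R2=tgt([483,238,190],[0,0,-1],-ty)
rows(p,R,p2,R2,10)
```

```text
[0.004, -0.046, -0.031, 0.999, -0.0, -0.0]
[0.004, -0.049, -0.026, 0.999, -0.0, -0.0]
[0.004, -0.051, -0.021, 0.999, -0.0, -0.0]
[0.004, -0.053, -0.016, 0.999, -0.0, -0.0]
[0.004, -0.054, -0.01, 0.999, -0.0, -0.0]
[0.004, -0.055, -0.004, 0.999, -0.0, -0.0]
[0.004, -0.055, 0.001, 0.999, -0.0, -0.0]
[0.004, -0.055, 0.007, 0.999, -0.0, -0.0]
[0.004, -0.054, 0.013, 0.999, -0.0, -0.0]
[0.004, -0.052, 0.019, 0.999, -0.0, -0.0]
```

>>> {"op": "servo_tool", "data": {"rows": [{"dx": 0.004,"dy": -0.046,"dz": -0.031,"wx": 1,"wy": 0,"wz": 0,"fingers": 0},{"dx": 0.004,"dy": -0.049,"dz": -0.026,"wx": 1,"wy": 0,"wz": 0,"fingers": 0},{"dx": 0.004,"dy": -0.051,"dz": -0.021,"wx": 1,"wy": 0,"wz": 0,"fingers": 0},{"dx": 0.004,"dy": -0.053,"dz": -0.016,"wx": 1,"wy": 0,"wz": 0,"fingers": 0},{"dx": 0.004,"dy": -0.054,"dz": -0.01,"wx": 1,"wy": 0,"wz": 0,"fingers": 0}]}}

```text
clock: 1.88
eef_pos: [375.5, 414.9, 183.4]
tool_rot: [0.268, 1.57, 0.889]
force: [-0.2, 0.9, 0.4]
width: 85.3
```

```bash
python3 -c "
from h import *
s,p,R=st();print(s['clock'],p,s['qpos'])"
```

```text
1.875 [375.53984498 414.87668716 183.42354698] [-1.00554106  0.52125516  0.18110304  1.7950411  -0.12126183  0.83552267
 -0.14555836]
```

>>> {"op": "servo_tool", "data": {"rows": [{"dx": 0.004,"dy": -0.055,"dz": -0.004,"wx": 1,"wy": 0,"wz": 0,"fingers": 0},{"dx": 0.004,"dy": -0.055,"dz": 0.001,"wx": 1,"wy": 0,"wz": 0,"fingers": 0},{"dx": 0.004,"dy": -0.055,"dz": 0.007,"wx": 1,"wy": 0,"wz": 0,"fingers": 0},{"dx": 0.004,"dy": -0.054,"dz": 0.013,"wx": 1,"wy": 0,"wz": 0,"fingers": 0},{"dx": 0.004,"dy": -0.052,"dz": 0.019,"wx": 1,"wy": 0,"wz": 0,"fingers": 0}]}}

```text
clock: 2.5
eef_pos: [483.4, 237.8, 168.4]
tool_rot: [0.666, 1.57, 0.764]
force: [0.8, -0.2, -1.0]
width: 85.7
```

```bash
python3 -c "
from h import *
s,p,R=st();print(s['clock'],p,R.as_matrix().round(3),s['qpos'])
for n in ('side','top'):
    cv2.imwrite(f'pics/{n}1.png',ctrl.get_image(n)[:,:,::-1])
im=cv2.imread('pics/top1.png')[:,:,::-1]
crop('',im,150,170,310,290,5,'pics/t3.png')"
```

```text
2.5 [483.40337409 237.82721721 168.43022553] [[ 0.    -0.097  0.995]
 [ 0.     0.995  0.097]
 [-1.     0.     0.001]] [-0.72478608  0.52552305  0.32106112  1.86935276 -0.22697945  0.78155081
 -0.18473886]
```

```bash
cat > kin.py <<'E'
from h import *
from scipy.optimize import least_squares
import itertools
D=[json.loads(l) for l in open('log.jsonl')]
U=[]; 
for d in D:
    if not any(np.allclose(d['q'],u['q'],atol=1e-3) for u in U): U.append(d)
def Rz(a): c,s=np.cos(a),np.sin(a); return np.array([[c,-s,0],[s,c,0],[0,0,1]])
def Ry(a): c,s=np.cos(a),np.sin(a); return np.array([[c,0,s],[0,1,0],[-s,0,c]])
def fk(q,v,sg,full=False):
    h,l1,a1,l2,a2,l3,y0,a0,a3=v
    R=Rz(-q[0]); p=np.array([0,0,h]); p=p+R@[a0,0,0]
    R=R@Ry(q[1]); pts=[p]; R=R@Rz(sg[0]*q[2]); p=p+R@[a1,0,l1]; pts.append(p)
    R=R@Ry(q[3]); p=p+R@[a2,0,0]; R=R@Rz(sg[1]*q[4]); p=p+R@[0,0,l2]; pts.append(p)
    R=R@Ry(q[5]); p=p+R@[a3,0,l3]; R=R@Rz(sg[2]*q[6]+y0); pts.append(p)
    # local: z=tool x ; tool z = R@ex*?, 
    x=R[:,2]; z=R[:,0]; M=np.c_[x,np.cross(z,x),z]
    return (p,M,pts) if full else (p,M)
if __name__=='__main__':
    for sg in itertools.product((1,-1),repeat=3):
        def r(v):
            o=[]
            for d in U:
                p,M=fk(d['q'],v,sg); o+=[*(p-d['p']),*(300*(M-np.array(d['R']))).ravel()]
            return np.array(o+list(.01*np.array(v)[[2,4,7,8]]))
        for y in(0,np.pi):
            s=least_squares(r,[350,400,0,400,0,250,y,0,0]); print(sg,round(s.cost,2),s.x.round(2))
E
python3 kin.py
cat >> fit.py <<'E'
V=lambda p:un(p,5,(150,170))
vt=V([(77,358),(185,346),(78,408),(185,398)]); LV=[(45,-25,3),(-45,-25,3),(45,25,3),(-45,25,3)]
bs=np.array([-.25,.5]); bt=np.array([-.25,-.55])
def rt2(q): return np.r_[(proj('side',place(q,LT))-ut-bs).ravel(),(proj('top',place(q,LV))-vt-bt).ravel()]
t=least_squares(rt2,t.x); print('turner2',t.x,np.round(t.fun,1), place(t.x,[(-120,0,70)]))
E
python3 fit.py|tail -2
```

```text
(1, 1, 1) 56079.55 [-3.1286944e+05 -2.3944000e+02 -4.6450000e+01  2.0780000e+01
 -2.8420000e+01 -3.1322366e+05 -2.4200000e+00  1.1524400e+03
  3.3108000e+02]
(1, 1, 1) 56079.55 [-3.1280127e+05 -2.3942000e+02 -4.7210000e+01  2.0380000e+01
 -2.8290000e+01 -3.1315492e+05  3.8600000e+00  1.1525700e+03
  3.3021000e+02]
(1, 1, -1) 28454.42 [-3.1281346e+05 -2.3959000e+02 -4.6680000e+01  2.0720000e+01
 -2.8230000e+01 -3.1316780e+05 -2.6600000e+00  1.1526100e+03
  3.3084000e+02]
(1, 1, -1) 28454.42 [-3.1278678e+05 -2.3931000e+02 -4.6380000e+01  2.0970000e+01
 -2.8350000e+01 -3.1314111e+05  3.6300000e+00  1.1523500e+03
  3.3126000e+02]
(1, -1, 1) 42925.32 [ -214.33   112.19   810.01  1039.8    409.22 -1707.33    -2.6    588.09
  1311.83]
(1, -1, 1) 42925.32 [ -214.33   112.19   810.01  1039.8    409.22 -1707.33     3.69   588.09
  1311.83]
(1, -1, -1) 23389.04 [ -214.33   112.19   810.01  1039.8    409.22 -1707.33    -2.83   588.09
  1311.83]
(1, -1, -1) 23389.04 [ -214.33   112.19   810.01  1039.8    409.22 -1707.33     3.45   588.09
  1311.83]
(-1, 1, 1) 29880.98 [ 4.60770e+02  3.20090e+02 -
[... 638 characters left out ...]
00 -1.8344000e+02
  2.6080000e+02]
(-1, -1, 1) 5502.25 [ 1.6738201e+05  7.4414000e+02  1.6709000e+02  7.4204000e+02
  2.1401000e+02  1.6710527e+05  3.3800000e+00 -1.8343000e+02
  2.6081000e+02]
(-1, -1, -1) 1080183.77 [ 1.6738238e+05  7.4414000e+02  1.6710000e+02  7.4205000e+02
  2.1401000e+02  1.6710564e+05 -0.0000000e+00 -1.8344000e+02
  2.6082000e+02]
(-1, -1, -1) 183.77 [ 1.6738331e+05  7.4414000e+02  1.6709000e+02  7.4204000e+02
  2.1401000e+02  1.6710657e+05  3.1400000e+00 -1.8344000e+02
  2.6082000e+02]
turner2 [467.46412221 353.84676723   1.67168667] [ 0.3  0.2 -0.3 -0.1 -0.4 -0.7  0.   0.5  0.3  0.6  0.   0.3 -0.3  0.2
 -0.1 -0.1  0.  -0.7] [[479.55043495 234.45698105  70.        ]]
```

Run:
```python
from h import *
print('scale front-left', atz('top',(220,226),0),atz('side',(234,190),20))
s,p,R=st()
a=1.6717; tx=np.array([np.cos(a),np.sin(a),0]); ty=np.array([-np.sin(a),np.cos(a),0]); al=np.radians(30)
xd=np.sin(al)*tx-np.cos(al)*np.array([0,0,1])
g=np.array([479.6,234.5,70])
p2,R2=tgt(g-80*xd,xd,-ty)
rows(p,R,p2,R2,6)
p3,_=tgt(g,xd,-ty); print(p2,p3); rows(p2,R2,p3,R2,4)
```

```text
scale front-left [558.40500895 169.15103409   0.        ] [544.02044263 163.70233271  20.        ]
[0.01, -0.006, -0.001, -0.014, 0.007, 0.838]
[0.01, -0.007, -0.001, -0.014, 0.007, 0.838]
[0.009, -0.008, -0.001, -0.014, 0.007, 0.838]
[0.008, -0.009, -0.001, -0.014, 0.007, 0.838]
[0.007, -0.009, -0.001, -0.014, 0.007, 0.838]
[0.007, -0.01, -0.001, -0.014, 0.007, 0.838]
[482.6723423  204.15513696 122.82754963] [478.64304092 243.95167865  53.54551733]
[0.027, 0.0, 0.0, 0.0, 0.0, 0.0]
[0.027, 0.0, 0.0, 0.0, 0.0, 0.0]
[0.027, 0.0, 0.0, 0.0, 0.0, 0.0]
[0.027, 0.0, 0.0, 0.0, 0.0, 0.0]
```

>>> {"op": "servo_tool", "data": {"rows": [{"dx": 0.01,"dy": -0.006,"dz": -0.001,"wx": -0.014,"wy": 0.007,"wz": 0.84,"fingers": 0.4},{"dx": 0.01,"dy": -0.007,"dz": -0.001,"wx": -0.014,"wy": 0.007,"wz": 0.84,"fingers": 0.4},{"dx": 0.009,"dy": -0.008,"dz": -0.001,"wx": -0.014,"wy": 0.007,"wz": 0.84,"fingers": 0.4}]}}

```text
clock: 2.98
eef_pos: [481.7, 225.8, 145.4]
tool_rot: [1.572, 1.304, 1.68]
force: [-0.3, -0.4, 0.1]
width: 50.9
```

```bash
python3 -c "
from h import *
s,p,R=st()"
```

>>> {"op": "servo_tool", "data": {"rows": [{"dx": 0.008,"dy": -0.009,"dz": -0.001,"wx": -0.014,"wy": 0.007,"wz": 0.84,"fingers": 0.4},{"dx": 0.007,"dy": -0.009,"dz": -0.001,"wx": -0.014,"wy": 0.007,"wz": 0.84,"fingers": 0.4},{"dx": 0.007,"dy": -0.01,"dz": -0.001,"wx": -0.014,"wy": 0.007,"wz": 0.84,"fingers": 0.4}]}}

```text
clock: 3.35
eef_pos: [481.4, 211.2, 122.9]
tool_rot: [1.571, 1.04, 1.682]
force: [-1.4, 0.1, -1.4]
width: 51.1
```

Run:
```python
from h import *
s,p,R=st(); print(p,R.as_matrix().round(3),s['qpos'].round(3))
import kin
from scipy.optimize import least_squares
sg=(-1,-1,-1)
def r(v):
    v=np.insert(v,6,np.pi)
    o=[]
    for d in kin.U:
        pp,M=kin.fk(d['q'],v,sg); o+=[*(pp-d['p'])]
    return np.array(o+list(.01*np.array(v)[[2,4,7,8]])+[0.003*(v[0]-350),.003*(v[1]-400),.003*(v[3]-400)])
for x0 in ([350,400,0,400,0,250,0,0],[300,300,0,300,0,250,0,0]):
    f=least_squares(r,x0); print(f.cost,f.x.round(1),f.fun.round(1))
for d in kin.U:
    v=np.insert(f.x,6,np.pi); print(np.abs(kin.fk(d['q'],v,sg)[1]-d['R']).max())
```

```text
[481.43156296 211.20613026 122.85126402] [[-0.056 -0.096  0.994]
 [ 0.503  0.857  0.111]
 [-0.862  0.506  0.   ]] [ 0.029  0.624 -0.179  2.034 -0.77   0.637  0.656]
466.2854753939069 [349.3 524.   90.  380.   15.6 307.3 -51.   -6.3] [-23.6   6.3  -4.9  -6.7  10.1   2.7   3.4   0.6   3.7   3.5   0.4   3.7
  -2.3  -1.3   2.2  -5.7   1.8  -7.5   0.9   0.2  -0.5  -0.1  -0.    0.4
  -0.1]
466.2854753936155 [349.3 524.   90.  380.   15.6 307.3 -51.   -6.3] [-23.6   6.3  -4.9  -6.7  10.1   2.7   3.4   0.6   3.7   3.5   0.4   3.7
  -2.3  -1.3   2.2  -5.7   1.8  -7.5   0.9   0.2  -0.5  -0.1  -0.    0.4
  -0.1]
3.3306690738754696e-16
4.440892098500626e-16
5.220975561603947e-16
3.8402440949436567e-16
6.661338147750939e-16
6.522560269672795e-16
```

```bash
cat > kin2.py <<'E'
from h import *
from kin import Rz,Ry
def chain(q):
    R=np.eye(3);out=[R]
    for i in range(7):
        R=R@(Rz(-q[i]) if i%2==0 else Ry(q[i])); out.append(R)
    return out
def A(q):
    C=chain(q); z=np.zeros((3,1))
    # t: base z ; after q1: x,y ; after q2: x?,z ; after q3 (x,y) ; after q4 x,z ; after q5 x,y ; q6: x,z ; q7: x,y
    cols=[np.array([[0],[0],[1.]]),C[1][:,[0,1]],C[2][:,[2]],C[3][:,[0,1]],C[4][:,[2]],C[5][:,[0,1]],C[6][:,[2]],C[7][:,[0,1]]]
    return np.hstack(cols)
def ori(q):
    R=chain(q)[7]@Rz(np.pi); x=R[:,2];z=R[:,0]; return np.c_[x,np.cross(z,x),z]
pri=np.array([350,0,0,400,0,0,400,0,0,250,0,0.])
def fit():
    U=[]
    for l in open('log.jsonl'):
        d=json.loads(l)
        if not any(np.allclose(d['q'],u['q'],atol=1e-3) for u in U): U.append(d)
    M=np.vstack([A(d['q']) for d in U]); b=np.hstack([d['p'] for d in U]); lam=.02
    v=pri+np.linalg.lstsq(np.vstack([M,lam*np.eye(12)]),np.r_[b-M@pri,np.zeros(12)],rcond=None)[0]
    return v,(M@v-b).reshape(-1,3)
if __name__=='__main__':
    v,r=fit(); print(v.round(1)); print(r.round(1))
E
python3 kin2.py
```

```text
[396.2  14.6 -19.5 496.   43.8  -3.1 403.9  29.2  18.1 329.5  15.3 -22.8]
[[ 0.  -0.2  0.1]
 [ 0.2  0.9 -0.1]
 [-0.2 -0.1 -0.1]
 [-0.2 -0.2 -0.1]
 [-0.2 -0.4  0.1]
 [ 0.1  0.1  0.1]]
```

```bash
cat > plan.py <<'E'
from h import *
from kin2 import *
O=np.array([458.5,-271.2,0]); YAW=2.063
SX=np.array([np.cos(YAW),np.sin(YAW),0]);SY=np.array([-SX[1],SX[0],0]);SZ=np.array([0,0,1.])
BS=np.c_[SX,SY,SZ]
lo=np.array([-3.06,-.37,-1.25,.18,-1.1,.23,-2.94]);hi=np.array([3.06,2.12,1.32,2.47,4.24,1.98,2.94])
def turner_pose(xt,yt,zt,th):  # tip in stand frame, pitch th about +y
    Rt=Ro.from_matrix(BS)*Ro.from_euler('y',th); tip=O+BS@[xt,yt,zt]; return tip,Rt
def tool_from_turner(tip,Rt,al,g=(-165,0,70),back=19):
    gp=tip+Rt.apply(g); x=Rt.apply([np.sin(al),0,-np.cos(al)]); z=Rt.apply([0,-1,0])
    return gp+19*x, Ro.from_matrix(np.c_[x,np.cross(z,x),z])
def ik(v,p,R,q0s):
    from scipy.optimize import least_squares
    best=None
    for q0 in q0s:
        def r(q): return np.r_[(A(q)@v-p)/10,(Ro.from_matrix(ori(q)).inv()*R).as_rotvec()*30,.01*(q-q0)]
        s=least_squares(r,np.clip(q0,lo+1e-3,hi-1e-3),bounds=(lo,hi))
        e=np.linalg.norm(s.fun[:6])
        if best is None or e<best[1]: best=(s.x,e,q0)
        if e<.3: break
    return best
E
cat > chk.py <<'E'
from plan import *
v,_=fit(); rng=np.random.default_rng(0)
seeds=[rng.uniform(lo,hi) for _ in range(25)]
for al in (0,30,-20):
    q=None
    for name,(xt,zt,th) in dict(approach=(-130,14,0),ins=(-8,14,0),t30=(-6,24,30),t60=(-6,28,60),t90=(-5,30,90),t105=(0,32,105),t115=(5,35,115)).items():
        tip,Rt=turner_pose(xt,0,zt,np.radians(th)); p,R=tool_from_turner(tip,Rt,np.radians(al))
        s=ik(v,p,R,([q] if q is not None else [])+seeds); 
        if s[1]<.5: q=s[0]
        print(al,name,p.round(0),round(s[1],2),s[0].round(2))
E
python3 chk.py
```

```text
0 approach [ 598. -531.   65.] 0.0 [ 1.18  1.35 -1.25  1.08  1.22  1.4   0.66]
0 ins [ 540. -424.   65.] 0.0 [ 1.27  1.26 -1.25  1.49  1.22  1.29  0.37]
0 t30 [ 517. -380.  151.] 0.0 [ 1.22  1.   -1.25  2.05  1.71  1.2  -0.38]
0 t60 [ 479. -310.  196.] 0.0 [ 0.87  1.08 -1.13  2.43  2.09  1.83 -1.06]
0 t90 [ 437. -231.  195.] 0.0 [-0.06  1.23 -0.33  2.39  1.73  1.98 -1.95]
0 t105 [ 415. -190.  178.] 0.0 [-0.33  1.45 -0.13  2.21  1.5   1.98 -2.11]
0 t115 [ 401. -165.  163.] 0.0 [-0.47  1.59 -0.02  2.06  1.36  1.98 -2.13]
30 approach [ 593. -523.   68.] 1.23 [ 0.67  1.46  0.7   0.23 -0.85  1.98  1.28]
30 ins [ 536. -415.   68.] 0.0 [ 1.14  1.43 -1.25  0.91  0.88  1.78  0.76]
30 t30 [ 512. -372.  148.] 0.0 [ 1.28  1.05 -1.25  1.63  1.04  1.26  0.31]
30 t60 [ 476. -304.  189.] 0.0 [ 1.14  0.8  -1.25  2.2   1.57  1.14 -0.54]
30 t90 [ 436. -228.  186.] 1.17 [ 0.62  1.13 -1.13  2.47  1.86  1.98 -1.32]
30 t105 [ 415. -190.  168.] 0.02 [ 0.09  1.19 -0.65  2.47  1.71  1.98 -1.84]
30 t115 [ 402. -166.  153.] 0.0 [-0.16  1.32 -0.46  2.37  1.59  1.98 -2.03]
-20 approach [ 601. -537.   66.] 0.0 [ 1.25  1.3  -1.25  1.47  1.61  1.19  0.25]
-20 ins [ 543. -429.   66.] 0.0 [ 1.27  1.23 -1.25  1.8   1.66  1.2  -0.07]
-20 t30 [ 519. -384.  155.] 0.0 [ 1.14  1.18 -1.24  2.24  2.17  1.6  -0.69]
-20 t60 [ 481. -312.  203.] 0.0 [ 0.42  1.09 -0.59  2.41  2.11  1.98 -1.52]
-20 t90 [ 436. -230.  201.] 0.0 [-0.29  1.44 -0.01  2.19  1.57  1.98 -2.09]
-20 t105 [ 414. -188.  184.] 0.0 [-0.49  1.65  0.14  1.99  1.33  1.98 -2.12]
-20 t115 [ 400. -161.  168.] 0.0 [-0.61  1.79  0.25  1.84  1.17  1.98 -2.07]
```

Run:
```python
from h import *
s,p,R=st()
a=1.6717; ty=np.array([-np.sin(a),np.cos(a),0])
g=np.array([479.6,234.5,70])
p2,R2=tgt(g+[0,0,60],[0,0,-1],-ty)
rows(p,R,p2,R2,6); print(p2)
```

```text
[0.005, 0.003, 0.0, 0.016, -0.004, -0.845]
[0.005, 0.004, 0.0, 0.016, -0.004, -0.845]
[0.004, 0.004, 0.0, 0.016, -0.004, -0.845]
[0.004, 0.004, 0.0, 0.016, -0.004, -0.845]
[0.004, 0.005, 0.0, 0.016, -0.004, -0.845]
[0.003, 0.005, 0.0, 0.016, -0.004, -0.845]
[479.6 234.5 111. ]
```

>>> {"op": "servo_tool", "data": {"rows": [{"dx": 0.005,"dy": 0.003,"dz": 0,"wx": 0.016,"wy": -0.004,"wz": -0.845,"fingers": 0.3},{"dx": 0.005,"dy": 0.004,"dz": 0,"wx": 0.016,"wy": -0.004,"wz": -0.845,"fingers": 0.3},{"dx": 0.004,"dy": 0.004,"dz": 0,"wx": 0.016,"wy": -0.004,"wz": -0.845,"fingers": 0.3},{"dx": 0.004,"dy": 0.004,"dz": 0,"wx": 0.016,"wy": -0.004,"wz": -0.845,"fingers": 0.3},{"dx": 0.004,"dy": 0.005,"dz": 0,"wx": 0.016,"wy": -0.004,"wz": -0.845,"fingers": 0.3}]}}

```text
clock: 3.98
eef_pos: [478.9, 231.4, 112.5]
tool_rot: [1.587, 1.487, 1.69]
force: [0.5, -0.3, -0.6]
width: 59.7
```

>>> {"op": "servo_tool", "data": {"rows": [{"dx": 0.003,"dy": 0.005,"dz": 0,"wx": 0.016,"wy": -0.004,"wz": -0.845,"fingers": 0.3},{"dx": 0,"dy": 0,"dz": 0,"wx": 0,"wy": 0,"wz": 0,"fingers": 0.3}]}}

```text
clock: 4.22
eef_pos: [477.2, 238.6, 109.8]
tool_rot: [-2.504, 1.568, -2.396]
force: [-0.3, -0.2, 0.5]
width: 59.5
```

Run:
```python
from h import *
s,p,R=st(); print(p,R.as_matrix().round(3),s['qpos'].round(2))
a=1.6717; ty=np.array([-np.sin(a),np.cos(a),0])
p2,R2=tgt([479.6,234.5,70],[0,0,-1],-ty); rows(p,R,p2,R2,3)
for n in('side','top'):
    im=ctrl.get_image(n); q=proj(n,p)[0].astype(int); print(n,q)
    x0,y0=max(q[0]-50,0),q[1]-45; crop('',im,x0,y0,x0+100,y0+80,4,f'pics/{n}4.png'); 
    print(proj(n,[[479.6,234.5,81]])-[x0,y0])
a=cv2.imread('pics/side4.png');b=cv2.imread('pics/top4.png'); cv2.imwrite('pics/c4.png',np.hstack([a,b]))
```

```text
[477.15512485 238.64518308 109.7595024 ] [[-0.002 -0.108  0.994]
 [-0.002  0.994  0.108]
 [-1.    -0.002 -0.002]] [-0.74  0.61  0.33  1.93 -0.31  0.65 -0.1 ]
[0.026, -0.002, 0.001, 0.024, -0.007, 0.005]
[0.026, -0.002, 0.001, 0.024, -0.007, 0.005]
[0.026, -0.002, 0.001, 0.024, -0.007, 0.005]
side [209 169]
[[52.28061022 51.22650495]]
top [199 226]
[[52.56648923 48.96518297]]
```

Run:
```python
from h import *
for n in('side','top'):
    im=cv2.imread(f'pics/{n}0.png'); P=np.array([[266.7,592.8,198.3],[266.7,592.8,298.3]]); q=proj(n,P); print(q)
    im=ctrl.get_image(n)[:,:,::-1].copy(); q=proj(n,[[477,238.6,109.8],[477,238.6,209.8]])
    i2=cv2.resize(im,None,fx=3,fy=3)
    for u in q: cv2.drawMarker(i2,tuple((u*3).astype(int)),(0,0,255),1,12)
    q=(q*3).astype(int); x0=max(q[0][0]-200,0); cv2.imwrite(f'pics/{n}5.png',i2[max(q[0][1]-250,0):q[0][1]+150,x0:x0+400])
a=cv2.imread('pics/side5.png');b=cv2.imread('pics/top5.png'); cv2.imwrite('pics/c5.png',np.hstack([a[:400],b[:400]]))
```

```text
[[126.75147067 130.47799924]
 [121.04364029 108.93801436]]
[[ 97.2419774  261.01903294]
 [ 89.28452016 245.43601944]]
```

Run:
```python
from h import *
s,p,R=st(); M=R.as_matrix()
print(p)
P=[p+sg*30*M[:,2]-b*M[:,0] for sg in(-1,1) for b in(0,9,40)]+[[477,234.5,81]]
for n in('side','top'):
    im=ctrl.get_image(n)[:,:,::-1]; k=8; q=proj(n,P); c=q.mean(0).astype(int); x0,y0=c-[25,30]
    i2=cv2.resize(im[y0:y0+50,x0:x0+50],None,fx=k,fy=k,interpolation=cv2.INTER_CUBIC)
    for u,col in zip(q,[(0,0,255)]*3+[(0,255,0)]*3+[(255,0,0)]): cv2.drawMarker(i2,tuple(((u-[x0,y0]+.5)*k).astype(int)),col,1,10)
    cv2.imwrite(f'pics/{n}6.png',i2)
cv2.imwrite('pics/c6.png',np.hstack([cv2.imread('pics/side6.png'),cv2.imread('pics/top6.png')]))
```

```text
[478.79424153 232.64408259 110.21686744]
```

Run:
```python
from h import *
k=8
for n,c in(('side',(124,118)),('top',(95,255))):
    im=cv2.imread(f'pics/{n}0.png'); p=np.array([266.7,592.8,198.3]); zz=np.array([.41,.912,0])
    P=[p+sg*42*zz+[0,0,b] for sg in(-1,1) for b in(0,13,40)]+[p]
    q=proj(n,P); x0,y0=np.array(c)-[25,25]
    i2=cv2.resize(im[y0:y0+50,x0:x0+50],None,fx=k,fy=k,interpolation=cv2.INTER_CUBIC)
    for u,col in zip(q,[(0,0,255)]*3+[(0,255,0)]*3+[(255,0,0)]): cv2.drawMarker(i2,tuple(((u-[x0,y0]+.5)*k).astype(int)),col,1,10)
    cv2.imwrite(f'pics/{n}7.png',i2)
cv2.imwrite('pics/c7.png',np.hstack([cv2.imread('pics/side7.png'),cv2.imread('pics/top7.png')]))
```

>>> {"op": "servo_tool", "data": {"rows": [{"dx": 0,"fingers": 1},{"dx": 0,"fingers": 1},{"dx": 0,"fingers": 1},{"dx": 0,"fingers": 1},{"dx": 0,"fingers": 1}]}}

```text
schema error: expected keys dx, dy, dz, wx, wy, wz, fingers
```

```bash
cat > look.py <<'E'
from h import *
import sys
def look(P,name,half=25,k=8,cols=None):
    o=[]
    for n in('side','top'):
        im=ctrl.get_image(n)[:,:,::-1]; q=proj(n,P); c=q[0].astype(int); x0,y0=np.maximum(c-half,0)
        i2=cv2.resize(im[y0:y0+2*half,x0:x0+2*half],None,fx=k,fy=k,interpolation=cv2.INTER_CUBIC)
        for i,u in enumerate(q): cv2.drawMarker(i2,tuple(((u-[x0,y0]+.5)*k).astype(int)),[(255,0,0),(0,0,255),(0,255,0),(0,255,255)][min(i,3)],1,10)
        o.append(i2[:2*half*k,:2*half*k])
    h=min(a.shape[0] for a in o); cv2.imwrite(name,np.hstack([a[:h] for a in o]))
E
python3 - <<'E'
from look import *
s,p,R=st(); M=R.as_matrix(); print(p,M.round(2).tolist(),s['width'])
look([p,p-20*M[:,0],p-40*M[:,0]],'pics/c8.png')
E
```

```text
[478.9784359  232.52591398 110.25467699] [[-0.0, -0.1, 1.0], [-0.0, 1.0, 0.1], [-1.0, -0.0, -0.0]] 59.79193552071107
```

>>> {"op": "servo_tool", "data": {"rows": [{"dx": 0,"dy": 0,"dz": 0,"wx": 0,"wy": 0,"wz": 0,"fingers": 1},{"dx": 0,"dy": 0,"dz": 0,"wx": 0,"wy": 0,"wz": 0,"fingers": 1},{"dx": 0,"dy": 0,"dz": 0,"wx": 0,"wy": 0,"wz": 0,"fingers": 1},{"dx": 0,"dy": 0,"dz": 0,"wx": 0,"wy": 0,"wz": 0,"fingers": 1}]}}

```text
clock: 5.12
eef_pos: [478.4, 234.4, 110.1]
tool_rot: [-2.169, 1.567, -2.068]
force: [0.1, 0.0, 1.6]
width: 0.2
```

Run:
```python
from look import *
s,p,R=st(); M=R.as_matrix(); print(p,M.round(2).tolist(),s['width'])
look([p,p-20*M[:,0],p-40*M[:,0]],'pics/c9.png')
```

```text
[478.44688276 234.40174044 110.05013464] [[-0.0, -0.1, 0.99], [-0.0, 0.99, 0.1], [-1.0, -0.0, -0.0]] 0.16176627917983735
```

>>> {"op": "servo_tool", "data": {"rows": [{"dx": 0,"dy": 0,"dz": 0,"wx": 0,"wy": 0,"wz": 0,"fingers": 0.3},{"dx": 0,"dy": 0,"dz": 0,"wx": 0,"wy": 0,"wz": 0,"fingers": 0.3},{"dx": 0.02,"dy": 0,"dz": 0,"wx": 0,"wy": 0,"wz": 0,"fingers": 0.3},{"dx": 0.03,"dy": 0,"dz": 0,"wx": 0,"wy": 0,"wz": 0,"fingers": 0.3},{"dx": 0.02,"dy": 0,"dz": 0,"wx": 0,"wy": 0,"wz": 0,"fingers": 0.3}]}}

```text
clock: 5.85
eef_pos: [477.6, 233.8, 55.9]
tool_rot: [-2.369, 1.565, -2.269]
force: [0.0, 0.4, 0.0]
width: 59.6
```

Run:
```python
from look import *
s,p,R=st(); M=R.as_matrix(); print(p,M.round(2).tolist(),s['width'],s['force'])
look([p,p-27*M[:,0],p-36*M[:,0]-30*M[:,2],p-36*M[:,0]+30*M[:,2]],'pics/c10.png')
```

```text
[477.57238007 233.84336386  55.87421108] [[-0.0, -0.1, 0.99], [-0.0, 0.99, 0.1], [-1.0, -0.0, -0.0]] 59.58678191025664 [0.00627056 0.4393355  0.03779254]
```

Run:
```python
from h import *
print(tri((124.4,121.3),(92.3,255.7)), '-> start p 266.7 592.8 198.3')
# c10: offsets
s,p,R=st()
o=proj('side',p)[0].astype(int)-25; ot=proj('top',p)[0].astype(int)-25
near=np.array((140,150))/8-.5+o; far=np.array((258,115))/8-.5+o
nt=np.array((590-400,225))/8-.5+ot
print(tri(near,nt),p-30*R.as_matrix()[:,2])
ft=np.array((570-400,157))/8-.5+ot
print(tri(far,ft),p+30*R.as_matrix()[:,2])
```

```text
(array([266.99289548, 600.13820758, 237.03249571]), np.float64(4.046201776365599)) -> start p 266.7 592.8 198.3
(array([440.16519083, 236.24835325,  98.96842475]), np.float64(12.459227106499506)) [447.08734741 230.45976762  55.73319665]
(array([510.53501806, 254.05043633,  77.39997897]), np.float64(28.42226111219839)) [506.78758762 236.43990859  55.38789481]
```

>>> {"op": "servo_tool", "data": {"rows": [{"dx": 0.01,"dy": -0.007,"dz": 0,"wx": 0,"wy": 0,"wz": 0,"fingers": 0.3},{"dx": 0.015,"dy": -0.006,"dz": 0,"wx": 0,"wy": 0,"wz": 0,"fingers": 0.3},{"dx": 0,"dy": 0,"dz": 0,"wx": 0,"wy": 0,"wz": 0,"fingers": 0.3}]}}

```text
clock: 6.32
eef_pos: [478.9, 223.4, 38.2]
tool_rot: [-2.311, 1.566, -2.213]
force: [-0.5, -0.5, -0.0]
width: 59.6
```

Run:
```python
from look import *
s,p,R=st(); M=R.as_matrix(); print(p,M.round(2).tolist(),s['width'],s['force'])
look([p,p-27*M[:,0],p-36*M[:,0]-30*M[:,2],p-36*M[:,0]+30*M[:,2]],'pics/c11.png')
```

```text
[478.87974258 223.40193655  38.1987689 ] [[-0.0, -0.1, 1.0], [-0.0, 1.0, 0.1], [-1.0, -0.0, -0.0]] 59.64700774631105 [-0.4762907  -0.4672561  -0.04278891]
```

>>> {"op": "servo_tool", "data": {"rows": [{"dx": 0.011,"dy": 0,"dz": 0,"wx": 0,"wy": 0,"wz": 0,"fingers": 0.3},{"dx": 0.011,"dy": 0,"dz": 0,"wx": 0,"wy": 0,"wz": 0,"fingers": 0.3},{"dx": 0,"dy": 0,"dz": 0,"wx": 0,"wy": 0,"wz": 0,"fingers": 0.3}]}}

```text
clock: 6.8
eef_pos: [478.6, 224.2, 21.5]
tool_rot: [-2.371, 1.566, -2.271]
force: [0.5, 0.2, -1.0]
width: 59.8
```

Run:
```python
from look import *
s,p,R=st(); M=R.as_matrix(); print(p,s['width'],s['force'])
look([p,p-27*M[:,0],p-36*M[:,0]-30*M[:,2],p-36*M[:,0]+30*M[:,2]],'pics/c12.png')
```

```text
[478.60028402 224.16037751  21.53514583] 59.807525195469175 [ 0.45919468  0.15403408 -1.01702787]
```

>>> {"op": "servo_tool", "data": {"rows": [{"dx": 0,"dy": 0,"dz": 0,"wx": 0,"wy": 0,"wz": 0,"fingers": 1},{"dx": 0,"dy": 0,"dz": 0,"wx": 0,"wy": 0,"wz": 0,"fingers": 1},{"dx": 0,"dy": 0,"dz": 0,"wx": 0,"wy": 0,"wz": 0,"fingers": 1},{"dx": 0,"dy": 0,"dz": 0,"wx": 0,"wy": 0,"wz": 0,"fingers": 1}]}}

```text
clock: 7.4
eef_pos: [479.5, 224.4, 22.7]
tool_rot: [-2.102, 1.567, -2.002]
force: [-1.3, 0.0, 3.7]
width: 17.1
```

>>> {"op": "servo_tool", "data": {"rows": [{"dx": -0.03,"dy": 0,"dz": 0,"wx": 0,"wy": 0,"wz": 0,"fingers": 1},{"dx": -0.06,"dy": 0,"dz": 0,"wx": 0,"wy": 0,"wz": 0,"fingers": 1},{"dx": -0.06,"dy": 0,"dz": 0,"wx": 0,"wy": 0,"wz": 0,"fingers": 1},{"dx": 0,"dy": 0,"dz": 0,"wx": 0,"wy": 0,"wz": 0,"fingers": 1}]}}

```text
clock: 7.9
eef_pos: [481.8, 225.7, 137.7]
tool_rot: [-0.181, 1.567, -0.081]
force: [-0.6, -0.6, -1.6]
width: 16.9
```

Run:
```python
from look import *
s,p,R=st(); M=R.as_matrix(); print(p,s['width'],s['force'],s['qpos'].round(2))
look([p,p-27*M[:,0]],'pics/c13.png',half=30,k=6)
```

```text
[481.79991178 225.69493036 137.67428166] 16.911582318193837 [-0.57333983 -0.59660528 -1.62414739] [-0.73  0.57  0.36  1.92 -0.29  0.7  -0.1 ]
```

Run:
```python
from h import *
s,p,R=st()
a=ctrl.get_image('side');b=ctrl.get_image('top')
cv2.imwrite('pics/side14.png',a[:,:,::-1]);cv2.imwrite('pics/top14.png',b[:,:,::-1])
q=proj('side',p)[0].astype(int); print(q, proj('top',p)[0])
crop('',a,180,130,235,180,12,'pics/s14.png')
crop('',b,140,190,210,240,10,'pics/t14.png')
```

```text
[210 165] [202.23455816 222.08279761]
```

```bash
cat > held.py <<'E'
from fit import *
def heldfit(sp,tp,Lsp,Ltp,x0):
    def r(q):
        Rt=Ro.from_rotvec(q[3:]); f=lambda L:Rt.apply(np.array(L,float))+q[:3]
        o=[]
        if len(Lsp): o.append((proj('side',f(Lsp))-sp-bs).ravel())
        if len(Ltp): o.append((proj('top',f(Ltp))-tp-bt).ravel())
        return np.hstack(o)
    s=least_squares(r,x0); return s.x,s.fun
E
python3 - <<'E' | tail -8
from held import *
sp=un([(70,298),(185,252),(195,402),(452,585),(558,532)],12,(180,130))
tp=un([(204,366),(206,462),(430,340),(428,435)],10,(140,190))
Ls=[(45,25,3),(45,-25,3),(-45,25,3),(-203,23,1),(-203,-23,1)]
Lt=[(45,-25,3),(45,25,3),(-45,-25,3),(-45,25,3)]
x,f=heldfit(sp,tp,Ls,Lt,[470,357,115,0,0,1.67])
print(x.round(1),f.round(1)); Rt=Ro.from_rotvec(x[3:]); print('euler',Rt.as_euler('zyx'))
s,p,R=st(); g=Rt.apply([-120,0,70])+x[:3]; print('p',p,'grip',g)
M=R.as_matrix()
print('origin of turner in tool', R.inv().apply(x[:3]-p),'grip in tool',R.inv().apply(g-p)); RT=(R.inv()*Rt); print(RT.as_matrix().round(3).tolist())
E
```

```text
turner2 [467.46412221 353.84676723   1.67168667] [ 0.3  0.2 -0.3 -0.1 -0.4 -0.7  0.   0.5  0.3  0.6  0.   0.3 -0.3  0.2
 -0.1 -0.1  0.  -0.7] [[479.55043495 234.45698105  70.        ]]
[466.7 353.6 111.   -0.    0.    1.7] [-0.3  0.4 -0.   0.3 -0.1 -0.3 -0.4  0.1  0.3  0.2  0.2 -0.2 -0.   0.1
 -0.4 -0.5  0.1 -0.2]
euler [ 1.66687681 -0.01795665 -0.02433141]
p [478.21446808 224.37478965 133.48322204] grip [476.98656837 235.91805769 184.0522378 ]
origin of turner in tool [ 21.97227711 129.83778074   1.63079657] grip in tool [-50.61520655  11.40098298  -0.31397911]
[[0.022, 0.02, -1.0], [1.0, 0.004, 0.022], [0.004, -1.0, -0.02]]
```

Run:
```python
from plan import *
for n,px in dict(bigtile=(411,231),bt_l=(392,233),bt_t=(412,214),bt_b=(414,247),bt_r=(434,230),tape=(326,197),blackdev=(370,173),keys=(410,183),brass=(346,170),mug=(189,194)).items():
    X=atz('top',px,12); print(n,X.round(0),(BS.T@(X-O)).round(0))
v,r=fit(); print(v.round(0),abs(r).max())
```

```text
bigtile [ 481. -650.   12.] [-344.  159.   12.]
bt_l [ 474. -567.   12.] [-268.  126.   12.]
bt_t [ 573. -672.   12.] [-407.   89.   12.]
bt_b [ 398. -646.   12.] [-302.  231.   12.]
bt_r [ 481. -749.   12.] [-432.  206.   12.]
tape [ 689. -305.   12.] [-139. -187.   12.]
blackdev [ 826. -524.   12.] [-397. -204.   12.]
keys [ 754. -699.   12.] [-516.  -58.   12.]
brass [ 851. -415.   12.] [-312. -278.   12.]
mug [739. 314.  12.] [ 383. -524.   12.]
[336.   0. -12. 558.   1. -15. 381.   0.  -1. 382.  -0.  -0.] 0.12694391362788338
```

```bash
cat >> plan.py <<'E'
RT0=Ro.from_matrix(np.array([[0,0,-1.],[1,0,0],[0,-1,0]]))
RTm=np.array([[0.022,0.02,-1.0],[1.0,0.004,0.022],[0.004,-1.0,-0.02]]); RT=Ro.from_matrix(RTm)
TO=np.array([22,129.8,1.6])
def tool(xt,yt,zt,thdeg,yaw=0,o=None):
    tip,Rt=turner_pose(xt,yt,zt,np.radians(thdeg)); 
    if yaw: Rt=Ro.from_euler('z',yaw)*Rt
    R=Rt*RT.inv(); org=tip-Rt.apply([45,0,0]); return org-R.apply(TO),R
def cur(p,R):
    Rt=R*RT; tip=p+R.apply(TO)+Rt.apply([45,0,0]); e=(Ro.from_matrix(BS).inv()*Rt)
    return (BS.T@(tip-O)).round(1), np.degrees(e.as_euler('zxy')).round(1)
E
cat > chk2.py <<'E'
from plan import *
v,_=fit(); rng=np.random.default_rng(0)
seeds=[rng.uniform(lo,hi) for _ in range(25)]
q=None
for name,(xt,zt,th) in dict(hi=(-120,60,0),approach=(-120,14,0),ins=(-8,14,0),t15=(-6,18,15),t30=(-6,24,30),t60=(-6,28,60),t90=(-5,30,90),t105=(0,32,105),t115=(5,35,115)).items():
    p,R=tool(xt,0,zt,th)
    s=ik(v,p,R,([q] if q is not None else [])+seeds); 
    if s[1]<.5: q=s[0]
    print(name,p.round(0),round(s[1],2),s[0].round(2))
E
python3 chk2.py; python3 -c "
from plan import *
s,p,R=st(); print(cur(p,R))"
```

```text
hi [ 597. -532.   79.] 0.0 [ 1.09  1.25 -1.25  1.03  1.13  1.51  0.64]
approach [ 597. -532.   33.] 0.0 [ 1.1   1.3  -1.23  1.05  1.16  1.45  0.62]
ins [ 545. -433.   33.] 0.0 [ 1.17  1.23 -1.25  1.44  1.16  1.34  0.34]
t15 [ 538. -422.   82.] 0.0 [ 1.19  1.08 -1.25  1.74  1.36  1.21  0.02]
t30 [ 528. -402.  128.] 0.0 [ 1.15  0.96 -1.25  2.    1.61  1.22 -0.36]
t60 [ 494. -339.  189.] 0.0 [ 0.77  0.99 -1.16  2.45  1.91  1.81 -1.15]
t90 [ 451. -259.  205.] 2.31 [-0.1   1.26 -0.38  2.47  1.54  1.98 -2.1 ]
t105 [ 428. -215.  196.] 0.0 [-0.32  1.51 -0.22  2.43  1.32  1.98 -2.43]
t115 [ 412. -187.  186.] 0.0 [-0.42  1.64 -0.13  2.3   1.19  1.98 -2.47]
(array([ 588.2, -319.8,  109.8]), array([-22.7,  -0.2,   1.7]))
```

```bash
cat > chk3.py <<'E'
from plan import *
v,_=fit(); rng=np.random.default_rng(0)
seeds=[rng.uniform(lo,hi) for _ in range(15)]+[np.array([-.1,1.26,-.38,2.45,1.54,1.9,-2.1])]
for c in [(-5,0,30,90,0),(-5,0,45,90,0),(5,0,36,90,0),(-5,-6,30,90,0),(-5,0,30,90,.1),(-5,0,30,90,-.1),(-5,0,30,80,0),(-5,0,30,85,0),(-5,0,30,95,0),(-5,0,30,100,0),(-5,0,30,75,0),(-5,0,30,70,0),(-5,0,30,65,0)]:
    p,R=tool(*c); s=ik(v,p,R,seeds[::-1]); print(c,p.round(0),round(s[1],2),s[0].round(2))
E
python3 chk3.py
```

```text
(-5, 0, 30, 90, 0) [ 451. -259.  205.] 2.31 [-0.1   1.26 -0.38  2.47  1.54  1.98 -2.1 ]
(-5, 0, 45, 90, 0) [ 451. -259.  220.] 2.64 [-0.09  1.22 -0.4   2.47  1.54  1.98 -2.06]
(5, 0, 36, 90, 0) [ 446. -250.  211.] 2.54 [-0.12  1.25 -0.4   2.47  1.5   1.98 -2.1 ]
(-5, -6, 30, 90, 0) [ 457. -256.  205.] 1.97 [-0.1   1.25 -0.38  2.47  1.55  1.98 -2.09]
(-5, 0, 30, 90, 0.1) [ 450. -260.  205.] 4.57 [-0.13  1.3  -0.31  2.47  1.59  1.98 -2.15]
(-5, 0, 30, 90, -0.1) [ 453. -258.  205.] 0.0 [-0.09  1.22 -0.41  2.47  1.51  1.95 -2.07]
(-5, 0, 30, 80, 0) [ 466. -286.  206.] 2.86 [ 0.16  1.1  -0.63  2.47  1.69  1.98 -1.77]
(-5, 0, 30, 85, 0) [ 458. -273.  206.] 2.77 [ 0.02  1.17 -0.49  2.47  1.62  1.98 -1.95]
(-5, 0, 30, 95, 0) [ 444. -246.  203.] 1.51 [-0.19  1.35 -0.3   2.47  1.47  1.98 -2.24]
(-5, 0, 30, 100, 0) [ 437. -232.  199.] 0.42 [-0.26  1.44 -0.25  2.47  1.4   1.98 -2.36]
(-5, 0, 30, 75, 0) [ 473. -300.  204.] 2.55 [ 0.33  1.05 -0.8   2.47  1.75  1.98 -1.59]
(-5, 0, 30, 70, 0) [ 480. -313.  201.] 1.87 [ 0.51  1.04 -0.98  2.47  1.82  1.98 -1.42]
(-5, 0, 30, 65, 0) [ 487. -326.  197.] 0.84 [ 0.67  1.06 -1.16  2.47  1.87  1.98 -1.25]
```

```bash
cat > chk4.py <<'E'
import plan
from plan import *
v,_=fit(); rng=np.random.default_rng(0)
seeds=[rng.uniform(lo,hi) for _ in range(12)]+[np.array([-.1,1.26,-.38,2.45,1.54,1.9,-2.1])]
G=np.array([-50.6,11.4,-.3])
for al in (-10,-20,-30):
    plan.RT=Ro.from_euler('z',al,degrees=True).inv()*RT0   # turner axes in tilted tool
    # check direction: tool x in turner
    print(al,plan.RT.inv().apply([1,0,0]).round(2))
    plan.TO=G-plan.RT.apply([-120,0,70])
    q=None
    for c in [(-120,0,14,0),(-8,0,14,0),(-6,0,24,30),(-5,0,28,60),(-5,0,30,70),(-5,0,30,80),(-5,0,30,90),(0,0,32,100),(0,0,32,115)]:
        p,R=tool(*c); s=ik(v,p,R,([q] if q is not None else [])+seeds[::-1]); 
        if s[1]<.5:q=s[0]
        print(c,p.round(0),round(s[1],2),s[0].round(2))
E
python3 chk4.py
```

```text
-10 [-0.17  0.   -0.98]
(-120, 0, 14, 0) [ 603. -540.   36.] 0.0 [ 1.15  1.24 -1.21  1.3   1.31  1.26  0.41]
(-8, 0, 14, 0) [ 550. -441.   36.] 0.0 [ 1.2   1.17 -1.22  1.64  1.35  1.2   0.12]
(-6, 0, 24, 30) [ 532. -408.  136.] 0.0 [ 1.11  1.   -1.25  2.15  1.87  1.36 -0.61]
(-5, 0, 28, 60) [ 496. -340.  199.] 1.38 [ 0.58  1.05 -0.94  2.47  1.96  1.98 -1.37]
(-5, 0, 30, 70) [ 481. -313.  211.] 2.62 [ 0.22  1.09 -0.58  2.47  1.81  1.98 -1.73]
(-5, 0, 30, 80) [ 466. -285.  216.] 2.37 [-0.06  1.24 -0.31  2.47  1.65  1.98 -2.07]
(-5, 0, 30, 90) [ 451. -256.  215.] 0.81 [-0.23  1.42 -0.17  2.47  1.49  1.98 -2.34]
(0, 0, 32, 100) [ 433. -224.  210.] 0.0 [-0.34  1.56 -0.1   2.4   1.33  1.98 -2.46]
(0, 0, 32, 115) [ 412. -184.  190.] 0.0 [-0.46  1.75  0.03  2.19  1.14  1.98 -2.47]
-20 [-0.34  0.   -0.94]
(-120, 0, 14, 0) [ 607. -547.   40.] 0.0 [ 1.13  1.14 -1.04  1.49  1.42  1.04  0.2 ]
(-8, 0, 14, 0) [ 554. -448.   40.] 0.0 [ 1.14  1.06 -1.06  1.8   1.51  1.02 -0.11]
(-6, 0, 24, 30) [ 534. -412.  143.] 0.0 [ 1.    0.99 -1.12  2.26  2.04  1.47 -0.84]
(-5, 0, 28, 60) [ 496. -340.  208.] 1.72
[... 548 characters left out ...]
7   1.65  1.57  0.74 -0.13]
(-8, 0, 14, 0) [ 557. -455.   46.] 0.0 [ 0.97  0.92 -0.75  1.94  1.74  0.81 -0.47]
(-6, 0, 24, 30) [ 536. -415.  152.] 0.0 [ 0.76  0.94 -0.78  2.34  2.18  1.51 -1.16]
(-5, 0, 28, 60) [ 495. -339.  217.] 1.03 [ 0.08  1.2  -0.23  2.47  1.89  1.98 -1.97]
(-5, 0, 30, 70) [ 479. -309.  229.] 0.31 [-0.11  1.35 -0.06  2.47  1.7   1.98 -2.24]
(-5, 0, 30, 80) [ 463. -278.  233.] 0.0 [-0.24  1.5   0.02  2.41  1.51  1.98 -2.39]
(-5, 0, 30, 90) [ 446. -247.  230.] 0.0 [-0.33  1.62  0.09  2.3   1.35  1.98 -2.45]
(0, 0, 32, 100) [ 428. -213.  224.] 0.0 [-0.41  1.74  0.15  2.19  1.19  1.98 -2.46]
(0, 0, 32, 115) [ 405. -171.  200.] 0.0 [-0.52  1.92  0.3   1.98  1.01  1.98 -2.37]
```

```bash
cat > chk5.py <<'E'
from plan import *
v,_=fit(); rng=np.random.default_rng(0)
seeds=[rng.uniform(lo,hi) for _ in range(6)]+[np.array([-.1,1.26,-.38,2.45,1.54,1.9,-2.1])]
for yaw in (-.08,-.12,-.16):
  for yt in (0,-8):
    out=[]
    for c in [(-8,14,0),(-6,24,30),(-5,28,60),(-5,30,70),(-5,30,80),(-5,30,90),(0,32,100),(0,32,115)]:
        p,R=tool(c[0],yt,c[1],c[2],yaw); s=ik(v,p,R,seeds[::-1]); out.append(round(s[1],2))
    print(yaw,yt,out)
E
python3 chk5.py
```

```text
-0.08 0 [np.float64(0.0), np.float64(0.0), np.float64(0.0), np.float64(0.37), np.float64(1.08), np.float64(0.45), np.float64(0.0), np.float64(0.0)]
-0.08 -8 [np.float64(0.0), np.float64(0.0), np.float64(0.0), np.float64(0.0), np.float64(0.61), np.float64(0.0), np.float64(0.0), np.float64(0.0)]
-0.12 0 [np.float64(0.0), np.float64(0.0), np.float64(0.0), np.float64(0.0), np.float64(0.2), np.float64(0.0), np.float64(0.0), np.float64(0.0)]
-0.12 -8 [np.float64(0.0), np.float64(0.0), np.float64(0.0), np.float64(0.0), np.float64(0.0), np.float64(0.0), np.float64(0.0), np.float64(0.0)]
-0.16 0 [np.float64(0.0), np.float64(0.0), np.float64(0.0), np.float64(0.0), np.float64(0.0), np.float64(0.0), np.float64(0.0), np.float64(0.0)]
-0.16 -8 [np.float64(0.0), np.float64(0.0), np.float64(0.0), np.float64(0.0), np.float64(0.0), np.float64(0.0), np.float64(0.0), np.float64(0.0)]
```

Run:
```python
from plan import *
s,p,R=st()
pC,RC=tool(-130,0,60,0,-.05); print(p,pC)
rv=(R.inv()*RC).as_rotvec()
W=[np.array([425,0,150]),np.array([450,-220,150]),pC+[0,0,50]]
N=[5,5,8]; f=[.3,.6,1]; a=0; q=p;Rq=R
for w,n,ff in zip(W,N,f):
    R2=R*Ro.from_rotvec(rv*ff); print('->',w.round(0)); rows(q,Rq,w,R2,n); q=w;Rq=R2
```

```text
[478.21446808 224.37478965 133.48322204] [ 594.32802686 -544.45360638   79.16269347]
-> [425   0 150]
[-0.004, -0.058, -0.02, -0.198, 0.01, 0.012]
[-0.004, -0.058, -0.021, -0.198, 0.01, 0.012]
[-0.004, -0.057, -0.023, -0.198, 0.01, 0.012]
[-0.004, -0.057, -0.024, -0.198, 0.01, 0.012]
[-0.004, -0.056, -0.025, -0.198, 0.01, 0.012]
-> [ 450 -220  150]
[-0.0, -0.059, -0.005, -0.198, 0.01, 0.012]
[-0.0, -0.059, -0.007, -0.198, 0.01, 0.012]
[-0.0, -0.059, -0.008, -0.198, 0.01, 0.012]
[-0.0, -0.058, -0.009, -0.198, 0.01, 0.012]
[-0.0, -0.058, -0.01, -0.198, 0.01, 0.012]
-> [ 594. -544.  129.]
[0.003, -0.059, 0.007, -0.165, 0.009, 0.01]
[0.003, -0.059, 0.006, -0.165, 0.009, 0.01]
[0.003, -0.059, 0.005, -0.165, 0.009, 0.01]
[0.003, -0.059, 0.004, -0.165, 0.009, 0.01]
[0.002, -0.059, 0.003, -0.165, 0.009, 0.01]
[0.002, -0.059, 0.001, -0.165, 0.009, 0.01]
[0.002, -0.059, 0.0, -0.165, 0.009, 0.01]
[0.002, -0.059, -0.001, -0.165, 0.009, 0.01]
```

>>> {"op": "servo_tool", "data": {"rows": [{"dx": -0.004,"dy": -0.058,"dz": -0.02,"wx": -0.2,"wy": 0.01,"wz": 0.012,"fingers": 1},{"dx": -0.004,"dy": -0.058,"dz": -0.021,"wx": -0.2,"wy": 0.01,"wz": 0.012,"fingers": 1},{"dx": -0.004,"dy": -0.057,"dz": -0.023,"wx": -0.2,"wy": 0.01,"wz": 0.012,"fingers": 1},{"dx": -0.004,"dy": -0.057,"dz": -0.024,"wx": -0.2,"wy": 0.01,"wz": 0.012,"fingers": 1},{"dx": -0.004,"dy": -0.056,"dz": -0.025,"wx": -0.2,"wy": 0.01,"wz": 0.012,"fingers": 1}]}}

```text
clock: 8.72
eef_pos: [424.6, -1.2, 149.3]
tool_rot: [2.782, 1.56, 2.987]
force: [0.2, -0.3, -1.8]
width: 16.8
```

>>> {"op": "servo_tool", "data": {"rows": [{"dx": 0,"dy": -0.059,"dz": -0.005,"wx": -0.2,"wy": 0.01,"wz": 0.012,"fingers": 1},{"dx": 0,"dy": -0.059,"dz": -0.007,"wx": -0.2,"wy": 0.01,"wz": 0.012,"fingers": 1},{"dx": 0,"dy": -0.059,"dz": -0.008,"wx": -0.2,"wy": 0.01,"wz": 0.012,"fingers": 1},{"dx": 0,"dy": -0.058,"dz": -0.009,"wx": -0.2,"wy": 0.01,"wz": 0.012,"fingers": 1},{"dx": 0,"dy": -0.058,"dz": -0.01,"wx": -0.2,"wy": 0.01,"wz": 0.012,"fingers": 1}]}}

```text
clock: 9.35
eef_pos: [450.4, -221.0, 147.7]
tool_rot: [2.39, 1.552, 2.7]
force: [-0.6, -0.0, -1.6]
width: 17.3
```

Run:
```python
from plan import *
s,p,R=st(); print(s['clock'],p,cur(p,R),s['qpos'].round(2),s['width'],s['force'])
pC,RC=tool(-130,0,60,0,-.05)
rows(p,R,pC+[0,0,50],RC,8)
```

```text
9.35 [ 450.40133026 -221.04633639  147.6786257 ] (array([219.9, -49.7, 126.9]), array([-10.7,  -0.2,   0.6])) [ 0.21  0.51  0.27  1.97 -0.2   0.71  0.92] 17.268322895857686 [-0.57275434 -0.03099062 -1.59654719]
[0.002, -0.059, 0.006, -0.162, 0.01, 0.008]
[0.002, -0.059, 0.005, -0.162, 0.01, 0.008]
[0.002, -0.059, 0.004, -0.162, 0.01, 0.008]
[0.002, -0.059, 0.003, -0.162, 0.01, 0.008]
[0.002, -0.059, 0.002, -0.162, 0.01, 0.008]
[0.002, -0.059, 0.001, -0.162, 0.01, 0.008]
[0.002, -0.059, 0.0, -0.162, 0.01, 0.008]
[0.002, -0.059, -0.001, -0.162, 0.01, 0.008]
```

>>> {"op": "servo_tool", "data": {"rows": [{"dx": 0.002,"dy": -0.059,"dz": 0.006,"wx": -0.162,"wy": 0.01,"wz": 0.008,"fingers": 1},{"dx": 0.002,"dy": -0.059,"dz": 0.005,"wx": -0.162,"wy": 0.01,"wz": 0.008,"fingers": 1},{"dx": 0.002,"dy": -0.059,"dz": 0.004,"wx": -0.162,"wy": 0.01,"wz": 0.008,"fingers": 1},{"dx": 0.002,"dy": -0.059,"dz": 0.003,"wx": -0.162,"wy": 0.01,"wz": 0.008,"fingers": 1}]}}

```text
clock: 9.85
eef_pos: [521.6, -383.4, 138.5]
tool_rot: [2.31, 1.546, 2.688]
force: [0.1, -0.5, -1.1]
width: 17.2
```

>>> {"op": "servo_tool", "data": {"rows": [{"dx": 0.002,"dy": -0.059,"dz": 0.002,"wx": -0.162,"wy": 0.01,"wz": 0.008,"fingers": 1},{"dx": 0.002,"dy": -0.059,"dz": 0.001,"wx": -0.162,"wy": 0.01,"wz": 0.008,"fingers": 1},{"dx": 0.002,"dy": -0.059,"dz": 0,"wx": -0.162,"wy": 0.01,"wz": 0.008,"fingers": 1},{"dx": 0.002,"dy": -0.059,"dz": -0.001,"wx": -0.162,"wy": 0.01,"wz": 0.008,"fingers": 1},{"dx": 0,"dy": 0,"dz": 0,"wx": 0,"wy": 0,"wz": 0,"fingers": 1}]}}

```text
clock: 10.48
eef_pos: [590.4, -547.8, 126.8]
tool_rot: [2.335, 1.54, 2.777]
force: [-0.1, -0.4, -2.2]
width: 16.8
```

Run:
```python
from plan import *
s,p,R=st(); print(s['clock'],p,cur(p,R),s['qpos'].round(2),s['width'],s['force'])
a=ctrl.get_image('side');b=ctrl.get_image('top')
cv2.imwrite('pics/side15.png',a[:,:,::-1]);cv2.imwrite('pics/top15.png',b[:,:,::-1])
```

```text
10.475 [ 590.373585   -547.81879103  126.7540823 ] (array([-131.1,    4.4,  107.7]), array([-3.1,  0.1, -0. ])) [ 0.62  0.98  0.22  0.99 -0.18  1.22  1.26] 16.820626594603713 [-0.09768638 -0.40936827 -2.24438804]
```

Run:
```python
from plan import *
s,p,R=st(log=False)
a=cv2.imread('pics/side15.png')[:,:,::-1];b=cv2.imread('pics/top15.png')[:,:,::-1]
crop('',a,300,225,400,300,8,'pics/s16.png'); crop('',b,340,170,420,230,10,'pics/t16.png')
Rt=R*RT; o=p+R.apply(TO)
L=np.array([(45,25,3),(45,-25,3),(-45,25,3),(-45,-25,3),(-203,23,1),(-203,-23,1)])
print(((proj('side',Rt.apply(L)+o)-[300,225]+.5)*8).round(0).tolist()); print(((proj('top',Rt.apply(L)+o)-[340,170]+.5)*10).round(0).tolist())
```

```text
[[68.0, 271.0], [124.0, 192.0], [282.0, 358.0], [332.0, 275.0], [689.0, 524.0], [727.0, 439.0]]
[[141.0, 467.0], [77.0, 385.0], [323.0, 388.0], [257.0, 307.0], [629.0, 253.0], [566.0, 181.0]]
```

```bash
python3 - <<'E' | tail -7
from held import *
import plan
from plan import *
sp=un([(78,275),(125,198),(285,368),(695,536)],8,(300,225))
tp=un([(86,398),(143,471),(328,396),(634,262)],10,(340,170))
Ls=[(45,25,3),(45,-25,3),(-45,25,3),(-203,23,1)]
Lt=[(45,-25,3),(45,25,3),(-45,25,3),(-203,23,1)]
s,p,R=st(log=False); Rt=R*RT
x,f=heldfit(sp,tp,Ls,Lt,np.r_[p+R.apply(TO),Rt.as_rotvec()])
print(x.round(1),f.round(1)); R3=Ro.from_rotvec(x[3:])
tip=x[:3]+R3.apply([45,0,0]); print('tip in stand',(BS.T@(tip-O)).round(1),np.degrees((Ro.from_matrix(BS).inv()*R3).as_euler('zxy')).round(1),'pred',cur(p,R))
print('TO',R.inv().apply(x[:3]-p),(R.inv()*R3).as_matrix().round(3).tolist())
E
```

```text
[489.57136158 161.12360093  70.        ]
turner2 [467.46412221 353.84676723   1.67168667] [ 0.3  0.2 -0.3 -0.1 -0.4 -0.7  0.   0.5  0.3  0.6  0.   0.3 -0.3  0.2
 -0.1 -0.1  0.  -0.7] [[479.55043495 234.45698105  70.        ]]
[ 537.1 -428.2  105.     0.     0.     2. ] [-0.4 -0.   0.5  0.2  0.4 -0.5 -0.1 -0.2 -0.3 -0.2  0.5  0.4  0.1  0.2
 -0.1  0.4]
tip in stand [-130.5    2.8  105.9] [-2.8  2.2 -1.2] pred (array([-128.2,    2. ,  109.8]), array([-3. , -0. , -0.1]))
TO [ 26.61391381 127.3141723    1.22255658] [[0.006, -0.019, -1.0], [1.0, 0.0, 0.006], [0.0, -1.0, 0.019]]
```

```bash
cat >> plan.py <<'E'
RT=RT0; TO=np.array([25,128.3,1.3])
E
python3 - <<'E'
from plan import *
s,p,R=st(); print(p,cur(p,R))
p2,R2=tool(-122,0,15,0,-.04); rows(p,R,p2,R2,4)
E
```

```text
[ 591.39035329 -543.99966256  128.56268038] (array([-129.6,    2.6,  107.8]), array([-2.8,  1. , -1.4]))
[0.03, 0.002, 0.002, -0.019, -0.046, -0.058]
[0.03, 0.002, 0.001, -0.019, -0.046, -0.058]
[0.03, 0.002, 0.001, -0.019, -0.046, -0.058]
[0.03, 0.003, 0.001, -0.019, -0.046, -0.058]
```

>>> {"op": "servo_tool", "data": {"rows": [{"dx": 0.03,"dy": 0.002,"dz": 0.002,"wx": -0.02,"wy": -0.046,"wz": -0.058,"fingers": 1},{"dx": 0.03,"dy": 0.002,"dz": 0.001,"wx": -0.02,"wy": -0.046,"wz": -0.058,"fingers": 1},{"dx": 0.03,"dy": 0.002,"dz": 0.001,"wx": -0.02,"wy": -0.046,"wz": -0.058,"fingers": 1},{"dx": 0.03,"dy": 0.003,"dz": 0.001,"wx": -0.02,"wy": -0.046,"wz": -0.058,"fingers": 1},{"dx": 0,"dy": 0,"dz": 0,"wx": 0,"wy": 0,"wz": 0,"fingers": 1}]}}

```text
clock: 11.2
eef_pos: [590.5, -533.2, 39.3]
tool_rot: [1.585, 1.569, 2.04]
force: [0.1, -0.2, -0.6]
width: 17.2
```

Run:
```python
from plan import *
s,p,R=st(); print(p,cur(p,R),s['force'],s['qpos'].round(2))
a=ctrl.get_image('side');b=ctrl.get_image('top')
crop('',a,270,235,370,310,8,'pics/s17.png'); crop('',b,310,200,390,260,10,'pics/t17.png')
Rt=R*RT; o=p+R.apply(TO)
L=np.array([(45,25,3),(45,-25,3),(-45,25,3),(-45,-25,3),(-203,23,1),(-203,-23,1)])
print(((proj('side',Rt.apply(L)+o)-[270,235]+.5)*8).round(0).tolist()); print(((proj('top',Rt.apply(L)+o)-[310,200]+.5)*10).round(0).tolist())
```

```text
[ 590.4672139  -533.18956968   39.32482536] (array([-120.1,   -0.3,   14.7]), array([-2.2, -0. , -0.1])) [ 0.14961596 -0.17137206 -0.61209223] [ 0.62  1.03  0.19  1.13 -0.2   1.    1.28]
[[281.0, 342.0], [332.0, 263.0], [483.0, 427.0], [531.0, 343.0], [868.0, 587.0], [904.0, 502.0]]
[[402.0, 309.0], [339.0, 228.0], [577.0, 228.0], [513.0, 149.0], [872.0, 91.0], [810.0, 21.0]]
```

```bash
cat >> plan.py <<'E'
TO=np.array([22.8,128.3,1.3])
E
python3 - <<'E'
from plan import *
s,p,R=st(); print(p,cur(p,R))
p2,R2=tool(-104,0,14,0,-.05); rows(p,R,p2,R2,1)
p3,R3=tool(-10,-1,14,0,-.06); rows(p2,R2,p3,R3,4)
E
```

```text
[ 592.31710446 -536.05799198   42.50387216] (array([-123.6,   -0.7,   18.9]), array([-2.2, -0.1,  0.3]))
[0.007, 0.026, -0.005, 0.116, 0.016, 0.042]
[0.0, 0.031, -0.002, 0.024, 0.0, 0.0]
[0.0, 0.031, -0.002, 0.024, 0.0, 0.0]
[0.0, 0.031, -0.002, 0.024, 0.0, 0.0]
[0.0, 0.031, -0.002, 0.024, 0.0, 0.0]
```

```bash
cat >> plan.py <<'E'
TO=np.array([24.3,128.3,1.3])
E
python3 - <<'E'
from plan import *
s,p,R=st(); print(p,cur(p,R))
p2,R2=tool(-104,0,14,0,-.05); rows(p,R,p2,R2,2)
E
```

```text
[ 592.31710446 -536.05799198   42.50387216] (array([-123.6,   -0.7,   17.4]), array([-2.2, -0.1,  0.3]))
[0.003, 0.013, -0.002, 0.058, 0.008, 0.021]
[0.003, 0.013, -0.002, 0.058, 0.008, 0.021]
```

>>> {"op": "servo_tool", "data": {"rows": [{"dx": 0.003,"dy": 0.013,"dz": -0.002,"wx": 0.06,"wy": 0,"wz": 0.02,"fingers": 1},{"dx": 0.003,"dy": 0.013,"dz": -0.002,"wx": 0.06,"wy": 0,"wz": 0.02,"fingers": 1},{"dx": 0,"dy": 0,"dz": 0,"wx": 0,"wy": 0,"wz": 0,"fingers": 1}]}}

```text
clock: 11.68
eef_pos: [580.3, -519.4, 37.5]
tool_rot: [0.561, 1.569, 1.002]
force: [0.5, -1.0, -0.5]
width: 16.8
```

Run:
```python
from plan import *
s,p,R=st(); print(p,cur(p,R),s['force'])
p2,R2=tool(-60,0,13.5,0,-.055); rows(p,R,p2,R2,3)
```

```text
[ 580.31049841 -519.40673711   37.4817591 ] (array([-103.3,   -0.2,   13.3]), array([-2.9, -0.1, -0. ])) [ 0.48008911 -1.01227351 -0.50352771]
[-0.0, 0.019, -0.001, 0.013, 0.004, -0.003]
[-0.0, 0.019, -0.001, 0.013, 0.004, -0.003]
[-0.0, 0.019, -0.001, 0.013, 0.004, -0.003]
```

>>> {"op": "servo_tool", "data": {"rows": [{"dx": 0,"dy": 0.019,"dz": -0.001,"wx": 0.013,"wy": 0,"wz": 0,"fingers": 1},{"dx": 0,"dy": 0.019,"dz": -0.001,"wx": 0.013,"wy": 0,"wz": 0,"fingers": 1},{"dx": 0,"dy": 0.019,"dz": -0.001,"wx": 0.013,"wy": 0,"wz": 0,"fingers": 1},{"dx": 0,"dy": 0,"dz": 0,"wx": 0,"wy": 0,"wz": 0,"fingers": 1}]}}

```text
clock: 12.18
eef_pos: [560.7, -482.0, 37.6]
tool_rot: [0.113, 1.569, 0.55]
force: [0.5, -0.8, -2.1]
width: 16.9
```

Run:
```python
from plan import *
s,p,R=st(); print(p,cur(p,R),s['force'])
a=ctrl.get_image('side');b=ctrl.get_image('top')
crop('',a,240,230,310,285,8,'pics/s18.png'); crop('',b,295,200,355,255,8,'pics/t18.png')
a=cv2.imread('pics/s18.png');b=cv2.imread('pics/t18.png');a=np.hstack([a[:440,:],b[:440,:]]);cv2.imwrite('pics/c18.png',cv2.resize(a,None,fx=.76,fy=.76))
p2,R2=tool(-10,-1,13.5,0,-.06); rows(p,R,p2,R2,3)
```

```text
[ 560.65801172 -481.95644004   37.57660104] (array([-61. ,  -1.2,  13.3]), array([-3.1, -0.1, -0. ])) [ 0.46260777 -0.78715141 -2.07178655]
[-0.0, 0.023, -0.002, 0.018, 0.005, -0.001]
[-0.0, 0.023, -0.002, 0.018, 0.005, -0.001]
[-0.0, 0.023, -0.002, 0.018, 0.005, -0.001]
```

Blade is inside the channel, tile untouched, no contact force. Insert further.

>>> {"op": "servo_tool", "data": {"rows": [{"dx": 0,"dy": 0.023,"dz": -0.002,"wx": 0.018,"wy": 0,"wz": 0,"fingers": 1},{"dx": 0,"dy": 0.023,"dz": -0.002,"wx": 0.018,"wy": 0,"wz": 0,"fingers": 1},{"dx": 0,"dy": 0.02,"dz": -0.002,"wx": 0.018,"wy": 0,"wz": 0,"fingers": 1},{"dx": 0,"dy": 0,"dz": 0,"wx": 0,"wy": 0,"wz": 0,"fingers": 1}]}}

```text
clock: 12.78
eef_pos: [535.7, -439.7, 37.3]
tool_rot: [-0.185, 1.569, 0.246]
force: [0.6, -0.5, -0.7]
width: 16.6
```

```bash
cat > seq.py <<'E'
from plan import *
def seq(p,R,L,sub=None):
    # L: list of (xt,yt,zt,th,yaw,n)
    for c in L:
        p2,R2=tool(*c[:5]); print(c); rows(p,R,p2,R2,c[5]); p,R=p2,R2
E
python3 - <<'E'
from seq import *
s,p,R=st(); print(p,cur(p,R),s['force'],s['qpos'].round(2))
seq(p,R,[(-10,-2,19,5,-.07,1),(-10,-2,22,12,-.08,2),(-10,-2,24,24,-.09,2)])
E
```

```text
[ 535.68234643 -439.74769108   37.3182843 ] (array([-12.1,  -0.2,  13. ]), array([-3.5, -0.1,  0. ])) [ 0.57471042 -0.53866613 -0.73742713] [ 0.54  0.88  0.19  1.51 -0.21  0.77  1.25]
(-10, -2, 19, 5, -0.07, 1)
[-0.028, 0.007, 0.0, 0.09, 0.017, -0.831]
(-10, -2, 22, 12, -0.08, 2)
[-0.016, 0.003, -0.001, 0.047, 0.007, -0.583]
[-0.016, 0.002, -0.001, 0.047, 0.007, -0.583]
(-10, -2, 24, 24, -0.09, 2)
[-0.025, 0.006, -0.001, 0.045, 0.015, -1.0]
[-0.025, 0.003, -0.001, 0.045, 0.015, -1.0]
```

>>> {"op": "servo_tool", "data": {"rows": [{"dx": -0.028,"dy": 0.007,"dz": 0,"wx": 0.09,"wy": 0.017,"wz": -0.83,"fingers": 1},{"dx": -0.016,"dy": 0.003,"dz": -0.001,"wx": 0.047,"wy": 0.007,"wz": -0.583,"fingers": 1},{"dx": -0.016,"dy": 0.002,"dz": -0.001,"wx": 0.047,"wy": 0.007,"wz": -0.583,"fingers": 1},{"dx": 0,"dy": 0,"dz": 0,"wx": 0,"wy": 0,"wz": 0,"fingers": 1}]}}

```text
clock: 13.28
eef_pos: [530.2, -429.5, 82.4]
tool_rot: [-1.568, 1.361, -1.155]
force: [-0.1, -0.5, -2.9]
width: 17.0
```

Run:
```python
from seq import *
s,p,R=st(); print(p,cur(p,R),s['force'],s['qpos'].round(2))
ctrl.get_image('top')
a=ctrl.get_image('side')
s,p,R=st(); print(p,cur(p,R),s['force'],s['width'])
crop('',a,250,215,350,290,8,'pics/s19.png')
Rt=R*RT; o=p+R.apply(TO)
L=np.array([(45,25,3),(-45,25,3),(-45,-25,3),(-203,23,1),(-87,0,81)])
print(((proj('side',Rt.apply(L)+o)-[250,215]+.5)*8).round(0).tolist())
seq(p,R,[(-10,-2,24,24,-.09,2)])
```

```text
[ 530.20023578 -429.46756732   82.36050978] (array([-9.6, -2.7, 22.5]), array([-4.4,  0.9, 12. ])) [-0.08760266 -0.46442439 -2.90427282] [ 0.4   0.75  0.29  1.74 -0.18  0.5   1.16]
[ 529.95963433 -430.41149655   81.50787692] (array([-10.2,  -2.2,  21.7]), array([-4.5,  0.9, 12. ])) [ 0.68830462  0.08673826 -2.36624486] 16.91843082318948
[[202.0, 396.0], [385.0, 448.0], [443.0, 372.0], [746.0, 551.0], [480.0, 286.0]]
(-10, -2, 24, 24, -0.09, 2)
[-0.025, 0.006, -0.001, 0.044, 0.015, -1.001]
[-0.026, 0.003, -0.001, 0.044, 0.015, -1.001]
```

>>> {"op": "servo_tool", "data": {"rows": [{"dx": -0.025,"dy": 0.006,"dz": -0.001,"wx": 0.044,"wy": 0,"wz": -1,"fingers": 1},{"dx": -0.026,"dy": 0.003,"dz": -0.001,"wx": 0.044,"wy": 0,"wz": -1,"fingers": 1}]}}

```text
clock: 13.62
eef_pos: [521.4, -417.2, 117.5]
tool_rot: [-1.566, 1.151, -1.166]
force: [28.6, -25.2, 4.2]
width: 17.1
```

Run:
```python
from seq import *
s,p,R=st(); print(p,cur(p,R),s['force'],s['qpos'].round(2),s['width'])
seq(p,R,[(-10,-2,25,36,-.11,2),(-11,-3,26,48,-.13,2)])
```

```text
[ 521.40381273 -417.15298413  117.50518924] (array([-10.7,  -1.5,  24.7]), array([-4.8,  2. , 24. ])) [ 28.55236445 -25.19202504   4.15101886] [ 0.16  0.69  0.51  1.95 -0.27  0.23  1.16] 17.05116905066907
(-10, -2, 25, 36, -0.11, 2)
[-0.024, 0.006, -0.001, 0.071, 0.052, -0.997]
[-0.025, 0.004, -0.001, 0.071, 0.052, -0.997]
(-11, -3, 26, 48, -0.13, 2)
[-0.024, 0.005, -0.001, 0.071, 0.064, -1.0]
[-0.024, 0.003, -0.001, 0.071, 0.064, -1.0]
```

Run:
```python
from seq import *
a=ctrl.get_image('side')
b=ctrl.get_image('top')
s,p,R=st(); print(p,cur(p,R),s['force'],s['width'],s['qpos'].round(3))
crop('',a,250,200,350,275,8,'pics/s20.png'); crop('',b,295,150,375,225,8,'pics/t20.png')
v,r=fit(); print(v.round(1),abs(r).max())
q=s['qpos']
for th in (24,30,36,42,48,55,60,65,70,80,90,100):
    p2,R2=tool(-10,-2,25,th,-.10-.06*min(1,th/70)); x=ik(v,p2,R2,[q]); q=x[0]; print(th,round(x[1],2),q.round(2))
```

```text
[ 521.88599605 -411.74043457  116.63977326] (array([-5.6, -3.5, 24.6]), array([-4.5,  2. , 23.7])) [ 1.06531727 -0.15423206 -2.81828047] 16.669224514299838 [ 0.15   0.685  0.507  1.956 -0.271  0.236  1.163]
[ 3.363e+02  1.000e-01 -1.160e+01  5.588e+02  2.000e-01 -1.610e+01
  3.822e+02  1.000e-01 -3.000e-01  3.826e+02  0.000e+00 -1.000e-01] 0.10049885933023006
24 0.0 [ 0.14  0.69  0.53  1.95 -0.28  0.24  1.14]
30 0.14 [-0.11  0.77  0.85  2.05 -1.1   0.23  1.87]
36 1.86 [-0.25  0.81  0.98  2.07 -1.1   0.23  1.8 ]
42 3.4 [-0.39  0.87  1.11  2.1  -1.1   0.23  1.72]
48 4.69 [-0.52  0.96  1.22  2.13 -1.1   0.23  1.61]
55 5.81 [-0.66  1.11  1.32  2.16 -1.1   0.23  1.47]
60 6.85 [-0.7   1.17  1.32  2.16 -1.1   0.23  1.39]
65 7.87 [-0.81  1.28  1.32  2.15 -0.52  0.23  0.67]
70 7.92 [-0.89  1.4   1.32  2.17 -0.28  0.23  0.3 ]
80 6.89 [-1.04  1.66  1.32  2.22 -0.21  0.23 -0.02]
90 4.35 [-1.21  2.    1.32  2.29 -0.67  0.23  0.2 ]
100 1.19 [-1.3   2.12  1.29  2.31 -0.57  0.23  0.02]
```

```bash
cat > sim.py <<'E'
from plan import *
V,_=fit()
def jac(q):
    J=np.zeros((6,7)); p0=A(q)@V; R0=Ro.from_matrix(ori(q)); e=1e-5
    for i in range(7):
        d=q.copy(); d[i]+=e; J[:3,i]=(A(d)@V-p0)/e; J[3:,i]=(Ro.from_matrix(ori(d))*R0.inv()).as_rotvec()/e
    return J,p0,R0
def step(q,p,R,N0=None,k=0,qn=None,W=None):
    for it in range(6):
        J,p0,R0=jac(q); e=np.r_[p-p0,(R*R0.inv()).as_rotvec()]
        S=np.diag([1/300]*3+[1]*3); Js=S@J; es=S@e
        dq=Js.T@np.linalg.solve(Js@Js.T+1e-5*np.eye(6),es)
        if qn is not None and it==0: dq=dq+k*(np.eye(7)-np.linalg.pinv(Js)@Js)@(qn-q)
        q=np.clip(q+dq,lo,hi)
        if np.linalg.norm(es)<1e-5: break
    return q,np.linalg.norm(es)
if __name__=='__main__':
    D=[json.loads(l) for l in open('log.jsonl')]
    U=[D[0]]
    for d in D[1:]:
        if not np.allclose(d['q'],U[-1]['q'],atol=3e-3): U.append(d)
    U=U[1:] if len(U)>30 else U
    for k in (0,.02,.1):
        q=np.array(U[0]['q']); qn=(lo+hi)/2
        qn=np.array(U[0]['q'])
        for a,b in zip(U[:-1],U[1:]):
            qa=np.array(a['q']); Ra=Ro.from_matrix(a['R']);Rb=Ro.from_matrix(b['R']);pa=np.array(a['p']);pb=np.array(b['p'])
            rv=(Ra.inv()*Rb).as_rotvec(); n=10
            for i in range(1,n+1):
                q,e=step(q,pa+(pb-pa)*i/n,Ra*Ro.from_rotvec(rv*i/n),k=k,qn=qn)
            print(k,np.array(b['p']).round(0),(q).round(2),np.array(b['q']).round(2))
E
python3 sim.py
```

```text
0 [376. 415. 183.] [-1.01  0.52  0.18  1.8  -0.12  0.84 -0.14] [-1.01  0.52  0.18  1.8  -0.12  0.84 -0.15]
0 [483. 238. 168.] [-0.73  0.53  0.32  1.87 -0.23  0.78 -0.18] [-0.72  0.53  0.32  1.87 -0.23  0.78 -0.18]
0 [486. 233. 168.] [-0.72  0.53  0.33  1.87 -0.23  0.78 -0.18] [-0.72  0.53  0.33  1.87 -0.23  0.78 -0.18]
0 [482. 226. 145.] [-0.36  0.52  0.08  1.98 -0.51  0.65  0.22] [-0.36  0.52  0.08  1.98 -0.51  0.65  0.22]
0 [481. 211. 123.] [ 0.03  0.62 -0.18  2.03 -0.77  0.64  0.66] [ 0.03  0.62 -0.18  2.03 -0.77  0.64  0.66]
0 [477. 239. 110.] [-0.74  0.61  0.33  1.93 -0.31  0.65 -0.1 ] [-0.74  0.61  0.33  1.93 -0.31  0.65 -0.1 ]
0 [479. 233. 110.] [-0.73  0.61  0.34  1.94 -0.31  0.65 -0.1 ] [-0.73  0.61  0.33  1.94 -0.31  0.65 -0.1 ]
0 [478. 234. 110.] [-0.73  0.61  0.34  1.94 -0.31  0.65 -0.1 ] [-0.73  0.61  0.33  1.94 -0.31  0.65 -0.1 ]
0 [478. 234.  56.] [-0.7   0.69  0.28  1.97 -0.36  0.53 -0.06] [-0.69  0.69  0.28  1.97 -0.35  0.53 -0.07]
0 [479. 223.  38.] [-0.66  0.72  0.26  1.99 -0.37  0.49 -0.03] [-0.66  0.72  0.26  1.99 -0.36  0.48 -0.04]
0 [479. 224.  22.] [-0.65  0.7
[... 6087 characters left out ...]
1.19] [ 0.62  1.02  0.2   1.13 -0.2   1.    1.28]
0.1 [ 580. -519.   37.] [ 0.67  0.99  0.05  1.2  -0.06  0.95  1.17] [ 0.61  1.    0.2   1.2  -0.2   0.96  1.27]
0.1 [ 561. -482.   38.] [ 0.65  0.93  0.05  1.35 -0.05  0.86  1.15] [ 0.58  0.94  0.19  1.35 -0.21  0.87  1.26]
0.1 [ 536. -440.   37.] [ 0.63  0.87  0.04  1.51 -0.05  0.76  1.12] [ 0.54  0.88  0.19  1.51 -0.21  0.77  1.25]
0.1 [ 530. -429.   82.] [0.49 0.73 0.13 1.74 0.05 0.5  0.96] [ 0.4   0.75  0.29  1.74 -0.18  0.5   1.16]
0.1 [ 521. -417.  118.] [0.26 0.65 0.34 1.95 0.22 0.23 0.7 ] [ 0.16  0.69  0.51  1.95 -0.27  0.23  1.16]
0.1 [ 522. -412.  117.] [0.28 0.65 0.31 1.95 0.29 0.24 0.63] [ 0.15  0.69  0.51  1.96 -0.27  0.24  1.16]
```

```bash
cat > chk6.py <<'E'
from sim import *
def ikq3(p,R,q,q3):
    from scipy.optimize import least_squares
    def r(x): return np.r_[(A(x)@V-p)/10,(Ro.from_matrix(ori(x)).inv()*R).as_rotvec()*30,(x[2]-q3)*3]
    s=least_squares(r,np.clip(q,lo+1e-4,hi-1e-4),bounds=(lo,hi)); return s.x,np.linalg.norm(s.fun)
def flip(q,L,n=4,verb=False,c0=None):
    bad=0; tr=[]
    for a,b in zip(L[:-1],L[1:]):
        for i in range(1,n+1):
            c=[x+(y-x)*i/n for x,y in zip(a,b)]
            p,R=tool(*c); q,e=step(q,p,R); bad=max(bad,e); tr.append((c[3],q.copy(),e))
    return q,bad,tr
L=[(-10,-2,13,0,-.06),(-10,-2,22,12,-.08),(-10,-2,24,24,-.09),(-10,-2,25,36,-.11),(-11,-3,26,48,-.13),(-12,-3,27,60,-.15),(-13,-4,28,75,-.16),(-13,-4,29,90,-.16),(-12,-4,31,102,-.15),(-11,-4,32,112,-.13)]
if __name__=='__main__':
    q=np.array([0.54,0.88,0.19,1.51,-0.21,0.77,1.25]); p,R=tool(*L[0])
    for q3 in np.arange(.2,-1.26,-.1):
        q,e=ikq3(p,R,q,q3); qq,b,tr=flip(q,L)
        print(round(q3,2),round(e,2),q.round(2),'bad %.3f'%b,[(round(t[0]),round(t[2],2)) for t in tr if t[2]>.01][:1],qq.round(2), 'minq6 %.2f maxq4 %.2f'%(min(t[1][5] for t in tr),max(t[1][3] for t in tr)))
E
python3 chk6.py
```

```text
0.2 0.0 [ 0.53  0.88  0.2   1.51 -0.22  0.77  1.25] bad 1.435 [(27, np.float64(0.11))] [-1.47  2.12  1.18  2.24 -0.31  0.4  -0.39] minq6 0.23 maxq4 2.47
0.1 0.0 [ 0.59  0.87  0.1   1.51 -0.11  0.76  1.16] bad 0.814 [(27, np.float64(0.11))] [-1.22  1.95  0.83  2.23  0.89  0.66 -1.67] minq6 0.23 maxq4 2.47
0.0 0.0 [0.64 0.87 0.   1.51 0.   0.76 1.08] bad 0.766 [(27, np.float64(0.1))] [-1.04  1.77  0.61  2.23  1.09  0.98 -1.92] minq6 0.23 maxq4 2.47
-0.1 0.0 [ 0.7   0.87 -0.1   1.51  0.11  0.77  0.99] bad 0.614 [(27, np.float64(0.09))] [-0.91  1.68  0.47  2.23  1.16  1.18 -2.01] minq6 0.23 maxq4 2.47
-0.2 0.0 [ 0.75  0.88 -0.2   1.51  0.22  0.78  0.9 ] bad 0.523 [(27, np.float64(0.07))] [-0.82  1.63  0.37  2.23  1.19  1.32 -2.06] minq6 0.23 maxq4 2.47
-0.3 0.0 [ 0.81  0.89 -0.3   1.5   0.32  0.8   0.82] bad 0.364 [(27, np.float64(0.03))] [-0.75  1.6   0.29  2.23  1.21  1.44 -2.1 ] minq6 0.23 maxq4 2.46
-0.4 0.0 [ 0.86  0.9  -0.4   1.5   0.43  0.83  0.74] bad 0.190 [(30, np.float64(0.08))] [-0.68  1.58  0.21  2.22  1.22  1.53 -2.13] minq6 0.23 maxq4 2.46
-0.5 0.0 [ 0.91  0.92 -0.5   1.5 
[... 388 characters left out ...]
8 0.0 [ 1.05  1.   -0.8   1.49  0.8   1.    0.47] bad 0.002 [] [-0.37  1.54 -0.14  2.22  1.24  1.98 -2.26] minq6 0.64 maxq4 2.45
-0.9 0.0 [ 1.1   1.04 -0.9   1.49  0.89  1.05  0.41] bad 0.005 [] [-0.37  1.54 -0.14  2.22  1.24  1.98 -2.26] minq6 0.76 maxq4 2.45
-1.0 0.0 [ 1.13  1.08 -1.    1.49  0.97  1.12  0.36] bad 0.010 [] [-0.37  1.54 -0.14  2.22  1.24  1.98 -2.26] minq6 0.87 maxq4 2.44
-1.1 0.0 [ 1.17  1.13 -1.1   1.49  1.05  1.19  0.32] bad 0.013 [(82, np.float64(0.01))] [-0.37  1.54 -0.14  2.22  1.24  1.98 -2.26] minq6 0.99 maxq4 2.44
-1.2 0.0 [ 1.19  1.18 -1.2   1.49  1.13  1.26  0.28] bad 0.016 [(75, np.float64(0.01))] [-0.37  1.54 -0.14  2.22  1.24  1.98 -2.26] minq6 1.11 maxq4 2.44
```

```bash
cat > loop.py <<'E'
from chk6 import *
rng=np.random.default_rng(1)
q0=np.array([0.54,0.88,0.19,1.51,-0.21,0.77,1.25])
def go(q,pa,Ra,pb,Rb):
    rv=(Ra.inv()*Rb).as_rotvec(); n=max(2,int(max(np.linalg.norm(pb-pa)/60,np.linalg.norm(rv)/np.radians(9)))); E=0; m=9
    for i in range(1,n+1):
        q,e=step(q,pa+(pb-pa)*i/n,Ra*Ro.from_rotvec(rv*i/n)); E=max(E,e); m=min(m,(q-lo).min(),(hi-q).min())
    return q,E,m,n
pI,RI=tool(*L[0]); pO,RO=tool(-125,0,13,0,-.06); pU,RU=tool(-125,0,200,0,-.06)
q=q0
q,E,m,_=go(q,pI,RI,pO,RO);q,E,m,_=go(q,pO,RO,pU,RU); qU=q; print(q.round(2),E,pU)
if __name__=='__main__':
    best=[]
    import time; t0=time.time()
    while time.time()-t0<400:
        k=rng.integers(2,4); W=[]
        for _ in range(k):
            rv=rng.uniform(-1,1,3)*[1.2,.7,.7]
            W.append((np.array([rng.uniform(420,640),rng.uniform(-600,-330),rng.uniform(230,400)]),RU*Ro.from_rotvec(rv)))
        q=qU.copy();pa,Ra=pU,RU;ok=True;N=0;M=9
        for pb,Rb in W+[(pU,RU)]:
            q,E,m,n=go(q,pa,Ra,pb,Rb); N+=n; M=min(M,m); pa,Ra=pb,Rb
            if E>1e-3 or m<.05: ok=False;break
        if not ok: continue
        sc=q[2]
        best.append((sc,N,M,W,q)); best.sort(key=lambda b:b[0]+.002*b[1]); best=best[:8]
    for b in best: print(round(b[0],2),b[1],round(b[2],2),[(w[0].round(0).tolist(),(RU.inv()*w[1]).as_rotvec().round(2).tolist()) for w in b[3]],b[4].round(2))
E
python3 loop.py
```

```text
[ 0.62  0.88  0.23  0.95 -0.18  1.34  1.24] 5.331923064906929e-09 [ 588.98134654 -539.27041667  224.3       ]
-0.05 11 0.08 [([608.0, -470.0, 242.0], [0.2, -0.14, -0.58]), ([617.0, -507.0, 287.0], [-0.05, -0.64, -0.25])] [ 0.73  0.87 -0.05  0.94  0.04  1.33  1.12]
-0.05 22 0.11 [([603.0, -382.0, 386.0], [0.51, -0.29, -0.67]), ([568.0, -567.0, 285.0], [-0.83, -0.4, -0.28]), ([635.0, -567.0, 277.0], [0.23, -0.5, 0.02])] [ 0.72  0.87 -0.05  0.94  0.04  1.33  1.12]
0.0 21 0.5 [([454.0, -357.0, 384.0], [-0.61, -0.63, 0.07]), ([446.0, -426.0, 272.0], [0.57, 0.68, -0.27])] [ 0.71  0.87  0.    0.94 -0.    1.33  1.14]
0.01 17 0.07 [([536.0, -340.0, 320.0], [-0.55, 0.61, 0.17]), ([566.0, -412.0, 283.0], [0.14, -0.08, -0.65])] [ 0.7   0.87  0.01  0.94 -0.01  1.33  1.14]
0.0 24 0.25 [([433.0, -395.0, 234.0], [0.59, -0.62, 0.62]), ([437.0, -454.0, 353.0], [0.42, -0.55, 0.59]), ([492.0, -371.0, 262.0], [1.09, 0.08, -0.57])] [ 0.71  0.87  0.    0.94 -0.    1.33  1.14]
0.03 10 0.15 [([557.0, -464.0, 247.0], [0.2, -0.11, 0.12]), ([437.0, -351.0, 348.0], [0.4, 0.16, -0.31]), ([461.0, -385.0, 237.0], [0.07, 0.02, -0.48])] [ 0.69  0.87  0.03  0.94 -0.03  1.33  1.15]
0.01 26 0.07 [([599.0, -390.0, 303.0], [1.02, -0.58, -0.27]), ([555.0, -337.0, 272.0], [-0.89, -0.63, 0.55])] [ 0.7   0.87  0.01  0.94 -0.01  1.33  1.14]
0.04 16 0.22 [([594.0, -475.0, 251.0], [0.45, 0.02, -0.7]), ([563.0, -457.0, 233.0], [0.64, -0.57, 0.11])] [ 0.69  0.87  0.04  0.94 -0.04  1.33  1.16]
```

```bash
cat > loop2.py <<'E'
from loop import *
import time
PT=np.array([(45,25,0),(45,-25,0),(-203,23,0),(-203,-23,0),(-120,0,200),(-45,0,70)],float)
def safe(p,R):
    X=R.apply(RT.apply(PT)+TO)+p
    return X[:,2].min()>75 and X[:,0].max()<820 and not ((X[:,1]>-170)&(X[:,0]>490)).any()
def dec(x): return [(np.array(w[:3])*np.array([100,100,100])+[540,-470,300],RU*Ro.from_rotvec(w[3:])) for w in x.reshape(-1,6)]
def ev(x,q):
    pa,Ra=pU,RU;N=0;M=9
    for pb,Rb in dec(x)+[(pU,RU)]:
        if not safe(pb,Rb): return 9,0,0,q
        rv=(Ra.inv()*Rb).as_rotvec()
        q,E,m,n=go(q,pa,Ra,pb,Rb); n=max(n,int(np.ceil(np.abs(rv).max()/np.radians(6)))); N+=n; M=min(M,m); pa,Ra=pb,Rb
        if E>1e-3 or m<.06: return 9,0,0,q
    return q[2]+.004*N,N,M,q
def search(q,T,seed):
    rng=np.random.default_rng(seed); best=(9,)
    t0=time.time(); X=None
    while time.time()-t0<T:
        if X is None or time.time()-t0<T*.35 or best[0]>8: x=rng.uniform(-1,1,12)*np.tile([1.2,1.2,1,1.2,.9,.9],2)
        else: x=X+rng.normal(0,.2,12)
        r=ev(x,q)
        if r[0]<best[0]: best=r;X=x
    return best,X
if __name__=='__main__':
    import sys
    from multiprocessing import Pool
    import os
    q=qU.copy(); print(os.cpu_count())
    with Pool(8) as P:
        for it in range(3):
            R=P.starmap(search,[(q,120,s+10*it) for s in range(8)])
            b,X=min(R,key=lambda r:r[0][0]); q=b[3]
            print(round(b[0],3),b[1],b[2],q.round(2)); print([(w[0].round(0).tolist(),(RU.inv()*w[1]).as_rotvec().round(2).tolist()) for w in dec(X)],flush=True)
E
timeout 560 python3 loop2.py
```

```text
[ 0.62  0.88  0.23  0.95 -0.18  1.34  1.24] 5.331923064906929e-09 [ 588.98134654 -539.27041667  224.3       ]
4
-0.58 35 0.19019566973402502 [ 0.97  0.94 -0.72  0.93  0.57  1.44  0.84]
[([324.0, -355.0, 399.0], [0.2, -0.43, -0.46]), ([445.0, -535.0, 216.0], [-0.24, 1.43, -1.03])]
-1.039 34 0.07544616842343976 [ 1.08  1.06 -1.17  0.92  0.94  1.6   0.68]
[([632.0, -389.0, 269.0], [-1.09, 0.03, -1.28]), ([519.0, -351.0, 245.0], [0.6, 0.32, -1.04])]
-1.153 9 0.060966574255962636 [ 1.08  1.06 -1.19  0.92  0.95  1.6   0.68]
[([487.0, -601.0, 256.0], [0.4, 0.33, 0.04]), ([562.0, -427.0, 248.0], [0.21, 0.18, -0.01])]
```

```bash
cat > path.py <<'E'
from loop2 import *
W=[(np.array([324.,-355,399]),RU*Ro.from_rotvec([.2,-.43,-.46])),(np.array([445.,-535,216]),RU*Ro.from_rotvec([-.24,1.43,-1.03])),(pU,RU)]
def pts(q):
    C=chain(q); p=np.array([0,0,V[0]]); sh=p; el=p+C[1][:,[0,1]]@V[1:3]+C[2][:,2]*V[3]+C[3][:,[0,1]]@V[4:6]; wr=el+C[4][:,2]*V[6]; return el,wr
if __name__=='__main__':
    q=qU.copy(); pa,Ra=pU,RU
    for pb,Rb in W:
        rv=(Ra.inv()*Rb).as_rotvec(); n=12
        for i in range(1,n+1):
            p=pa+(pb-pa)*i/n; R=Ra*Ro.from_rotvec(rv*i/n); q0=q; q,e=step(q,p,R)
            if i%3==0:
                X=R.apply(RT.apply(PT)+TO)+p; el,wr=pts(q); print(i,p.round(0),'turner min',X.min(0).round(0),'max',X.max(0).round(0),'el',el.round(0),'wr',wr.round(0),q.round(2),'dq',np.abs(q-q0).max().round(2))
        pa,Ra=pb,Rb
    q,E,m,n=go(q,pU,RU,pO,RO);q,E,m,n=go(q,pO,RO,pI,RI); print(q.round(2),E)
    qq,b,tr=flip(q,L); print(b,qq.round(2),min(t[1][5] for t in tr),max(np.abs(x[1]-y[1]).max() for x,y in zip(tr[1:],tr[:-1])))
    for t in tr[::3]:
        el,wr=pts(t[1]); print(round(t[0]),el.round(0),wr.round(0),t[1].round(2))
E
python3 path.py
```

```text
[ 0.62  0.88  0.23  0.95 -0.18  1.34  1.24] 5.331923064906929e-09 [ 588.98134654 -539.27041667  224.3       ]
3 [ 523. -493.  268.] turner min [ 441. -572.  222.] max [ 576. -325.  441.] el [ 239. -205.  799.] wr [ 468. -469.  646.] [ 0.62  0.6   0.22  1.4  -0.21  1.02  1.27] dq 0.13
6 [ 456. -447.  312.] turner min [ 391. -527.  246.] max [ 507. -280.  477.] el [ 137. -139.  861.] wr [ 349. -397.  676.] [ 0.65  0.36  0.2   1.73 -0.27  0.79  1.33] dq 0.1
9 [ 390. -401.  355.] turner min [ 318. -482.  272.] max [ 437. -237.  510.] el [ 32. -64. 891.] wr [ 235. -323.  696.] [ 0.71  0.12  0.18  1.98 -0.36  0.63  1.42] dq 0.08
12 [ 324. -355.  399.] turner min [ 233. -436.  302.] max [ 366. -195.  538.] el [-66.  26. 891.] wr [ 126. -249.  709.] [ 0.77 -0.11  0.2   2.18 -0.5   0.56  1.56] dq 0.08
3 [ 354. -400.  353.] turner min [ 292. -478.  230.] max [ 401. -273.  489.] el [  7. -48. 894.] wr [ 278. -185.  660.] [ 0.84  0.06 -0.36  2.17  0.86  0.59  0.16] dq 0.45
6 [ 384. -445.  308.] turner min [ 281. -511.  164.] max [ 438. -300.  406.] el [ 191. -144.  842.] wr [ 419. -140.  536.] [
[... 1578 characters left out ...]
56  0.6  -0.2   2.04  1.37  0.48 -0.44]
39 [ 270. -152.  802.] [ 419. -167.  450.] [ 0.42  0.58 -0.15  2.17  1.72  0.6  -0.9 ]
48 [ 296. -126.  794.] [ 399. -105.  427.] [ 0.32  0.6  -0.18  2.28  1.86  0.83 -1.19]
57 [340. -93. 771.] [381. -48. 394.] [ 0.19  0.67 -0.2   2.37  1.88  1.07 -1.41]
68 [406. -37. 720.] [364.  11. 343.] [ 0.02  0.81 -0.19  2.44  1.81  1.33 -1.63]
79 [469.  40. 639.] [348.  64. 278.] [-0.14  0.99 -0.17  2.45  1.68  1.55 -1.85]
90 [507. 117. 543.] [334. 103. 202.] [-0.28  1.19 -0.14  2.41  1.52  1.68 -2.03]
99 [518. 169. 464.] [323. 124. 138.] [-0.37  1.34 -0.1   2.35  1.39  1.76 -2.13]
107 [518. 205. 394.] [314. 133.  78.] [-0.43  1.47 -0.06  2.27  1.3   1.82 -2.19]
```

```bash
cat > loop3.py <<'E'
from loop2 import *
from path import pts
def go2(q,pa,Ra,pb,Rb):
    rv=(Ra.inv()*Rb).as_rotvec(); n=max(2,int(np.ceil(max(np.linalg.norm(pb-pa)/55,np.abs(rv).max()/np.radians(6))))); m=9
    for i in range(1,n+1):
        p=pa+(pb-pa)*i/n; R=Ra*Ro.from_rotvec(rv*i/n); qo=q; q,e=step(q,p,R); m=min(m,(q-lo).min(),(hi-q).min())
        el,wr=pts(q)
        if e>1e-3 or m<.1 or wr[2]<330 or el[2]<380 or np.abs(q-qo).max()>.22 or not safe(p,R): return None
    return q,m,n
def ev(x,q):
    pa,Ra=pU,RU;N=0;M=9
    for pb,Rb in dec(x)+[(pU,RU)]:
        if not safe(pb,Rb): return (9,)
        r=go2(q,pa,Ra,pb,Rb)
        if r is None: return (9,)
        q,m,n=r; N+=n;M=min(M,m);pa,Ra=pb,Rb
    return abs(q[2]+.72)+.004*N,N,M,q
def search(q,T,seed):
    rng=np.random.default_rng(seed); best=(9,);X=None;t0=time.time()
    while time.time()-t0<T:
        if best[0]>8 or (time.time()-t0<T*.3 and rng.random()<.7): x=rng.uniform(-1,1,12)*np.tile([1.5,1.2,1,.9,1.2,1.],2)
        else: x=X+rng.normal(0,.15,12)
        r=ev(x,q)
        if r[0]<best[0]: best=r;X=x
    return best,X
if __name__=='__main__':
    from multiprocessing import Pool
    with Pool(4) as P: Rr=P.starmap(search,[(qU,400,s) for s in range(8)][:4],chunksize=1)
    for b,X in sorted(Rr,key=lambda r:r[0][0]):
        if X is None: continue
        print(round(b[0],3),b[1:3],b[3].round(2)); print([(w[0].round(0).tolist(),(RU.inv()*w[1]).as_rotvec().round(2).tolist()) for w in dec(X)])
E
timeout 570 python3 loop3.py
```

```text
[ 0.62  0.88  0.23  0.95 -0.18  1.34  1.24] 5.331923064906929e-09 [ 588.98134654 -539.27041667  224.3       ]
0.596 (40, np.float64(0.11335793390001733)) [ 0.82  0.88 -0.28  0.94  0.22  1.35  1.01]
[([653.0, -563.0, 272.0], [-0.83, 1.15, -0.87]), ([556.0, -578.0, 299.0], [-0.01, -1.06, -0.29])]
0.62 (39, np.float64(0.10554268448539952)) [ 0.8   0.88 -0.26  0.94  0.2   1.35  1.03]
[([552.0, -497.0, 280.0], [0.66, 0.53, -1.09]), ([633.0, -491.0, 206.0], [0.7, -1.05, 0.26])]
0.649 (43, np.float64(0.1232856926209118)) [ 0.8   0.88 -0.24  0.94  0.19  1.35  1.03]
[([499.0, -524.0, 219.0], [0.83, 0.65, -0.45]), ([544.0, -543.0, 333.0], [-1.25, -1.24, -0.37])]
0.734 (24, np.float64(0.1025803563226424)) [ 0.74  0.87 -0.08  0.94  0.06  1.34  1.1 ]
[([610.0, -366.0, 315.0], [0.28, 0.37, 0.02]), ([621.0, -354.0, 343.0], [0.78, -0.21, -1.09])]
```

```bash
sed -e 's/or wr\[2\]<330/or (wr[2]<330 and (wr[2]<190 or (wr[1]>-240 and wr[0]>430)))/' -e 's/range(8)\]\[:4\]/range(20,24)]/' -e 's/(qU,400,s)/(qU,420,s)/' loop3.py > loop4.py
sed -i 's/best=(9,);X=None/best=(9,);X=np.r_[[(324-540)\/100,1.15,.99,.2,-.43,-.46],[(445-540)\/100,-.65,-.84,-.24,1.43,-1.03]] if seed%2 else None/; s/if best\[0\]>8 or (time/if X is None or (best[0]>8 and rng.random()<.5) or (time/; s/rng.normal(0,.15,12)/rng.normal(0,rng.choice([.1,.3]),12)/' loop4.py; timeout 575 python3 loop4.py
```

```text
[ 0.62  0.88  0.23  0.95 -0.18  1.34  1.24] 5.331923064906929e-09 [ 588.98134654 -539.27041667  224.3       ]
0.141 (35, np.float64(0.1314267359272262)) [ 0.97  0.94 -0.72  0.93  0.57  1.44  0.84]
[([383.0, -205.0, 537.0], [-0.01, -0.59, -0.28]), ([557.0, -355.0, 323.0], [-0.19, 1.02, -0.84])]
0.201 (49, np.float64(0.25663064191673063)) [ 0.96  0.94 -0.71  0.93  0.56  1.44  0.84]
[([408.0, -326.0, 501.0], [-0.04, -0.03, -0.67]), ([487.0, -554.0, 174.0], [2.14, -0.43, -1.13])]
0.24 (55, np.float64(0.15496368442791994)) [ 0.96  0.94 -0.7   0.93  0.55  1.43  0.84]
[([569.0, -353.0, 501.0], [-1.04, 0.32, -0.8]), ([498.0, -602.0, 209.0], [1.83, -0.45, -0.88])]
0.562 (51, np.float64(0.10072725941916613)) [ 0.84  0.89 -0.36  0.93  0.28  1.36  0.98]
[([720.0, -459.0, 361.0], [-0.1, 1.3, -0.78]), ([621.0, -694.0, 267.0], [1.62, -0.31, -1.56])]
```

```bash
sed -i "s/^W=.*/W=[(np.array([383.,-205,537]),RU*Ro.from_rotvec([-.01,-.59,-.28])),(np.array([557.,-355,323]),RU*Ro.from_rotvec([-.19,1.02,-.84])),(pU,RU)]/" path.py; python3 path.py | head -16
```

```text
[ 0.62  0.88  0.23  0.95 -0.18  1.34  1.24] 5.331923064906929e-09 [ 588.98134654 -539.27041667  224.3       ]
3 [ 537. -456.  302.] turner min [ 448. -533.  263.] max [ 594. -287.  475.] el [ 227. -195.  809.] wr [ 476. -455.  680.] [ 0.62  0.57  0.19  1.36 -0.24  1.12  1.29] dq 0.12
6 [ 486. -372.  381.] turner min [ 404. -449.  327.] max [ 545. -204.  546.] el [ 110. -115.  873.] wr [ 363. -371.  743.] [ 0.63  0.29  0.15  1.63 -0.32  1.01  1.35] dq 0.09
9 [ 434. -289.  459.] turner min [ 350. -365.  392.] max [ 493. -121.  613.] el [ -9. -28. 895.] wr [ 255. -287.  797.] [ 0.65  0.02  0.13  1.81 -0.41  0.98  1.39] dq 0.09
12 [ 383. -205.  537.] turner min [ 274. -282.  459.] max [441. -37. 675.] el [-124.   60.  879.] wr [ 151. -203.  841.] [ 0.65 -0.24  0.12  1.91 -0.48  1.03  1.38] dq 0.09
3 [ 426. -242.  484.] turner min [ 347. -321.  383.] max [485. -95. 636.] el [-57.  14. 893.] wr [ 290. -129.  822.] [ 0.71 -0.1  -0.33  1.85  0.14  0.93  0.81] dq 0.23
6 [ 470. -280.  430.] turner min [ 367. -355.  311.] max [ 530. -163.  568.] el [ 83. -79. 884.] wr [436. -59. 741.] [ 0.55  0
[... 641 characters left out ...]
 317. -233.  735.] wr [ 664. -231.  576.] [ 0.57  0.76 -0.53  1.34  1.    1.46  0.36] dq 0.08
9 [ 581. -493.  249.] turner min [ 475. -574.  185.] max [ 634. -341.  413.] el [ 271. -312.  714.] wr [ 632. -380.  611.] [ 0.8   0.81 -0.64  1.17  0.79  1.39  0.59] dq 0.08
12 [ 589. -539.  224.] turner min [ 495. -616.  200.] max [ 642. -371.  400.] el [ 239. -394.  654.] wr [ 589. -539.  607.] [ 0.98  0.95 -0.75  0.93  0.59  1.45  0.82] dq 0.09
[ 1.01  0.97 -0.69  1.5   0.71  0.94  0.53] 9.829408626435458e-09
9.921237784966024e-06 [-0.42  1.54 -0.07  2.22  1.24  1.9  -2.24] 0.5147427505205774 0.1618690388416933
3 [ 226. -392.  665.] [ 527. -417.  431.] [ 0.99  0.92 -0.67  1.55  0.74  0.88  0.48]
```

Run:
```python
from seq import *
s,p,R=st(); print(p,cur(p,R),s['force'])
seq(p,R,[(-9,-2,23,12,-.08,3),(-10,-1,14,1,-.06,3),(-12,-1,13,0,-.06,1)])
```

```text
[ 521.88599605 -411.74043457  116.63977326] (array([-5.6, -3.5, 24.6]), array([-4.5,  2. , 23.7])) [ 1.06531727 -0.15423206 -2.81828047]
(-9, -2, 23, 12, -0.08, 3)
[0.017, -0.002, -0.0, -0.018, -0.006, 0.652]
[0.017, -0.003, -0.0, -0.018, -0.006, 0.652]
[0.017, -0.004, -0.0, -0.018, -0.006, 0.652]
(-10, -1, 14, 1, -0.06, 3)
[0.019, -0.0, 0.001, -0.063, -0.007, 0.611]
[0.019, -0.001, 0.001, -0.063, -0.007, 0.611]
[0.019, -0.003, 0.001, -0.063, -0.007, 0.611]
(-12, -1, 13, 0, -0.06, 1)
[0.005, -0.003, 0.0, 0.0, 0.0, 0.167]
```

>>> {"op": "servo_tool", "data": {"rows": [{"dx": 0.017,"dy": -0.003,"dz": 0,"wx": -0.018,"wy": -0.1,"wz": 0.65,"fingers": 1},{"dx": 0.017,"dy": -0.003,"dz": 0,"wx": -0.018,"wy": -0.1,"wz": 0.65,"fingers": 1},{"dx": 0.017,"dy": -0.004,"dz": 0,"wx": -0.018,"wy": -0.1,"wz": 0.65,"fingers": 1},{"dx": 0.019,"dy": 0,"dz": 0.001,"wx": -0.063,"wy": 0,"wz": 0.61,"fingers": 1},{"dx": 0.019,"dy": -0.001,"dz": 0.001,"wx": -0.063,"wy": 0,"wz": 0.61,"fingers": 1}]}}

```text
clock: 14.35
eef_pos: [534.7, -442.2, 55.6]
tool_rot: [-1.245, 1.479, -0.818]
force: [1.2, -0.6, -2.6]
width: 16.9
```

Run:
```python
from seq import *
s,p,R=st(); print(p,cur(p,R),s['force'],s['qpos'].round(2))
seq(p,R,[(-12,-1,13,0,-.06,2),(-125,0,13,0,-.06,4)])
```

```text
[ 534.70585421 -442.22713777   55.59320482] (array([-16.7,   0.3,  16.4]), array([-3.8, -1.3,  5.1])) [ 1.17973181 -0.58431389 -2.56917372] [ 0.49  0.83  0.26  1.61 -0.3   0.65  1.32]
(-12, -1, 13, 0, -0.06, 2)
[0.012, 0.002, 0.002, -0.024, 0.139, 0.414]
[0.012, 0.002, 0.002, -0.024, 0.139, 0.414]
(-125, 0, 13, 0, -0.06, 4)
[0.0, -0.038, 0.002, 0.0, 0.0, 0.0]
[0.0, -0.038, 0.002, 0.0, 0.0, 0.0]
[0.0, -0.038, 0.002, 0.0, 0.0, 0.0]
[0.0, -0.038, 0.002, 0.0, 0.0, 0.0]
```

>>> {"op": "servo_tool", "data": {"rows": [{"dx": 0.012,"dy": 0.002,"dz": 0.001,"wx": -0.024,"wy": 0.139,"wz": 0.414,"fingers": 1},{"dx": 0.012,"dy": 0.002,"dz": 0.001,"wx": -0.024,"wy": 0.139,"wz": 0.414,"fingers": 1},{"dx": 0,"dy": 0,"dz": 0,"wx": 0,"wy": 0,"wz": 0,"fingers": 1}]}}

```text
clock: 14.72
eef_pos: [535.4, -438.8, 36.6]
tool_rot: [-2.728, 1.57, -2.296]
force: [0.2, 0.1, -1.2]
width: 17.0
```

Run:
```python
from seq import *
s,p,R=st(); print(p,cur(p,R),s['force'],s['qpos'].round(2))
a=ctrl.get_image('side'); crop('',a,240,225,340,300,8,'pics/s21.png')
seq(p,R,[(-130,0,14,0,-.06,4)])
```

```text
[ 535.37641494 -438.75078255   36.57981907] (array([-11.1,  -0.2,  12.2]), array([-3.4,  0.1,  0. ])) [ 0.21235593  0.06522303 -1.20735337] [ 0.5   0.89  0.26  1.51 -0.29  0.78  1.31]
(-130, 0, 14, 0, -0.06, 4)
[-0.001, -0.04, 0.002, 0.0, -0.002, 0.001]
[-0.001, -0.04, 0.002, 0.0, -0.002, 0.001]
[-0.001, -0.04, 0.002, 0.0, -0.002, 0.001]
[-0.001, -0.04, 0.002, 0.0, -0.002, 0.001]
```

>>> {"op": "servo_tool", "data": {"rows": [{"dx": -0.001,"dy": -0.04,"dz": 0.002,"wx": 0,"wy": 0,"wz": 0,"fingers": 1},{"dx": -0.001,"dy": -0.04,"dz": 0.002,"wx": 0,"wy": 0,"wz": 0,"fingers": 1},{"dx": -0.001,"dy": -0.04,"dz": 0.002,"wx": 0,"wy": 0,"wz": 0,"fingers": 1},{"dx": -0.001,"dy": -0.04,"dz": 0.002,"wx": 0,"wy": 0,"wz": 0,"fingers": 1},{"dx": -0.03,"dy": -0.005,"dz": 0,"wx": 0,"wy": 0,"wz": 0,"fingers": 1}]}}

```text
clock: 15.4
eef_pos: [591.2, -547.5, 61.3]
tool_rot: [2.647, 1.567, 3.08]
force: [-1.0, 0.9, -1.3]
width: 17.2
```

>>> {"op": "servo_tool", "data": {"rows": [{"dx": -0.07,"dy": 0,"dz": 0,"wx": 0,"wy": 0,"wz": 0,"fingers": 1},{"dx": -0.07,"dy": 0,"dz": 0,"wx": 0,"wy": 0,"wz": 0,"fingers": 1},{"dx": -0.06,"dy": 0,"dz": 0,"wx": 0,"wy": 0,"wz": 0,"fingers": 1}]}}

```text
clock: 15.78
eef_pos: [593.0, -546.8, 216.6]
tool_rot: [-1.651, 1.568, -1.218]
force: [-0.4, -1.0, -0.4]
width: 16.9
```

```bash
cat > plan2.py <<'E'
from path import *
def loopsim(q,p,R,W,verb=True):
    pa,Ra=p,R; out=[]
    for pb,Rb in W:
        rv=(Ra.inv()*Rb).as_rotvec(); n=max(2,int(np.ceil(max(np.linalg.norm(pb-pa)/55,np.abs(rv).max()/np.radians(5.7))))); 
        for i in range(1,n+1):
            Rc=Ra*Ro.from_rotvec(rv*i/n); qo=q; q,e=step(q,pa+(pb-pa)*i/n,Rc)
            out.append((np.abs(q-qo).max(),e))
        if verb: print('n',n,q.round(2),'maxdq %.2f maxe %.4f'%tuple(np.max(out,0))); rows(pa,Ra,pb,Rb,n)
        pa,Ra=pb,Rb
    return q
E
python3 - <<'E'
from plan2 import *
s,p,R=st(); print(p,cur(p,R),s['qpos'].round(2),s['force'],s['clock'])
q=loopsim(np.array(s['qpos']),p,R,W)
q,E,m,n=go(q,pU,RU,pO,RO);q,E,m,n=go(q,pO,RO,pI,RI); print(q.round(2),E)
E
```

```text
[ 0.62  0.88  0.23  0.95 -0.18  1.34  1.24] 5.331880397344947e-09 [ 588.98134654 -539.27041667  224.3       ]
[ 592.97439149 -546.75124305  216.56205819] (array([-133.5,    0.2,  191.8]), array([-3.4,  0. ,  0.2])) [ 0.59  0.9   0.31  0.93 -0.25  1.34  1.28] [-0.42312147 -0.95920422 -0.37480729] 15.775
n 10 [ 0.55 -0.25  0.19  1.91 -0.45  1.01  1.33] maxdq 0.20 maxe 0.0000
[-0.043, 0.053, -0.006, -0.008, -0.563, -0.265]
[-0.045, 0.052, -0.004, -0.008, -0.563, -0.265]
[-0.046, 0.051, -0.001, -0.008, -0.563, -0.265]
[-0.048, 0.049, 0.002, -0.008, -0.563, -0.265]
[-0.049, 0.048, 0.005, -0.008, -0.563, -0.265]
[-0.05, 0.047, 0.008, -0.008, -0.563, -0.265]
[-0.05, 0.045, 0.011, -0.008, -0.563, -0.265]
[-0.051, 0.044, 0.014, -0.008, -0.563, -0.265]
[-0.051, 0.042, 0.017, -0.008, -0.563, -0.265]
[-0.051, 0.041, 0.02, -0.008, -0.563, -0.265]
n 16 [ 0.1   0.87 -0.24  1.54  1.23  1.76  0.05] maxdq 0.20 maxe 0.0000
[0.023, -0.012, -0.005, -0.348, 0.898, -0.315]
[0.024, -0.011, -0.003, -0.348, 0.898, -0.315]
[0.024, -0.01, -0.001, -0.348, 0.898, -0.315]
[0.025, -0.009, 0.001, -0.348, 0.898, -0.3
[... 486 characters left out ...]
-0.348, 0.898, -0.315]
[0.013, -0.006, 0.022, -0.348, 0.898, -0.315]
n 11 [ 0.94  0.93 -0.65  0.93  0.51  1.42  0.86] maxdq 0.20 maxe 0.0000
[0.022, -0.006, 0.012, 0.165, -0.885, 0.729]
[0.023, -0.007, 0.01, 0.165, -0.885, 0.729]
[0.023, -0.009, 0.008, 0.165, -0.885, 0.729]
[0.023, -0.01, 0.006, 0.165, -0.885, 0.729]
[0.022, -0.012, 0.004, 0.165, -0.885, 0.729]
[0.022, -0.014, 0.002, 0.165, -0.885, 0.729]
[0.021, -0.015, 0.0, 0.165, -0.885, 0.729]
[0.019, -0.017, -0.001, 0.165, -0.885, 0.729]
[0.018, -0.018, -0.003, 0.165, -0.885, 0.729]
[0.016, -0.02, -0.004, 0.165, -0.885, 0.729]
[0.014, -0.021, -0.005, 0.165, -0.885, 0.729]
[ 0.96  0.94 -0.59  1.5   0.62  0.9   0.6 ] 9.172326718996053e-09
```

>>> {"op": "servo_tool", "data": {"rows": [{"dx": -0.043,"dy": 0.053,"dz": -0.006,"wx": -0.008,"wy": -0.563,"wz": -0.265,"fingers": 1},{"dx": -0.045,"dy": 0.052,"dz": -0.004,"wx": -0.008,"wy": -0.563,"wz": -0.265,"fingers": 1},{"dx": -0.046,"dy": 0.051,"dz": -0.001,"wx": -0.008,"wy": -0.563,"wz": -0.265,"fingers": 1},{"dx": -0.048,"dy": 0.049,"dz": 0.002,"wx": -0.008,"wy": -0.563,"wz": -0.265,"fingers": 1},{"dx": -0.049,"dy": 0.048,"dz": 0.005,"wx": -0.008,"wy": -0.563,"wz": -0.265,"fingers": 1}]}}

```text
clock: 16.4
eef_pos: [486.8, -374.3, 377.1]
tool_rot: [-0.449, 1.243, -0.011]
force: [1.0, 0.6, -0.9]
width: 16.7
```

>>> {"op": "servo_tool", "data": {"rows": [{"dx": -0.05,"dy": 0.047,"dz": 0.008,"wx": -0.008,"wy": -0.563,"wz": -0.265,"fingers": 1},{"dx": -0.05,"dy": 0.045,"dz": 0.011,"wx": -0.008,"wy": -0.563,"wz": -0.265,"fingers": 1},{"dx": -0.051,"dy": 0.044,"dz": 0.014,"wx": -0.008,"wy": -0.563,"wz": -0.265,"fingers": 1},{"dx": -0.051,"dy": 0.042,"dz": 0.017,"wx": -0.008,"wy": -0.563,"wz": -0.265,"fingers": 1},{"dx": -0.051,"dy": 0.041,"dz": 0.02,"wx": -0.008,"wy": -0.563,"wz": -0.265,"fingers": 1}]}}

```text
clock: 17.02
eef_pos: [382.6, -202.8, 537.8]
tool_rot: [-0.448, 0.917, -0.005]
force: [0.1, -0.1, -0.9]
width: 16.7
```

Run:
```python
from plan2 import *
s,p,R=st(); print(p,s['qpos'].round(2),s['force'],s['clock'])
W2=W[1:]
best=None
for k in np.arange(.9,1.5,.05):
    Wk=[(W[1][0],RU*Ro.from_rotvec(np.array([-.19,1.02,-.84])*[1,k,1])),W[2]]
    q=loopsim(np.array(s['qpos']),p,R,Wk,False); print(k,q.round(2))
```

```text
[ 0.62  0.88  0.23  0.95 -0.18  1.34  1.24] 5.335063209213498e-09 [ 588.98134654 -539.27041667  224.3       ]
[ 382.55724316 -202.76989102  537.84578536] [ 0.54 -0.25  0.19  1.91 -0.44  1.01  1.33] [ 0.07648403 -0.06166307 -0.93817597] 17.025
0.9 [ 0.94  0.92 -0.64  0.93  0.5   1.42  0.87]
0.9500000000000001 [ 0.94  0.93 -0.65  0.93  0.51  1.42  0.86]
1.0 [ 0.95  0.93 -0.65  0.93  0.51  1.42  0.86]
1.0500000000000003 [ 0.95  0.93 -0.66  0.93  0.52  1.42  0.86]
1.1 [ 0.95  0.93 -0.67  0.93  0.52  1.42  0.86]
1.1500000000000004 [ 0.95  0.93 -0.68  0.93  0.53  1.43  0.85]
1.2000000000000002 [ 0.95  0.93 -0.68  0.93  0.53  1.43  0.85]
1.2500000000000004 [ 0.96  0.93 -0.69  0.93  0.54  1.43  0.85]
1.3000000000000003 [ 0.96  0.93 -0.69  0.93  0.54  1.43  0.85]
1.3500000000000005 [ 0.95  0.93 -0.67  0.93  0.53  1.43  0.86]
1.4000000000000004 [ 0.94  0.92 -0.64  0.93  0.5   1.42  0.87]
1.4500000000000006 [ 0.93  0.92 -0.6   0.93  0.47  1.41  0.89]
```

Run:
```python
from plan2 import *
import time
s,p,R=st(False); q0=np.array(s['qpos']); rng=np.random.default_rng(0)
X=np.r_[W[1][0],[-.19,1.02,-.84]]; best=(0,)
def ev(x):
    pa,Ra=p,R;q=q0;N=0;M=9
    for pb,Rb in [(x[:3],RU*Ro.from_rotvec(x[3:])),(pU,RU)]:
        rv=(Ra.inv()*Rb).as_rotvec(); n=max(2,int(np.ceil(max(np.linalg.norm(pb-pa)/55,np.abs(rv).max()/np.radians(5.8))))); N+=n
        for i in range(1,n+1):
            pc=pa+(pb-pa)*i/n;Rc=Ra*Ro.from_rotvec(rv*i/n); qo=q;q,e=step(q,pc,Rc); M=min(M,(q-lo).min(),(hi-q).min()); el,wr=pts(q)
            if e>1e-3 or M<.12 or np.abs(q-qo).max()>.2 or not(wr[2]>390 or (wr[1]<-240 and wr[2]>190)) or el[2]<380: return None
            Xp=Rc.apply(RT.apply(PT)+TO)+pc
            if Xp[:,2].min()<100 or ((Xp[:,1]>-170)&(Xp[:,0]>490)&(Xp[:,2]<330)).any(): return None
        pa,Ra=pb,Rb
    return abs(q[2]+.82)+.004*N,N,M,q
t0=time.time(); r=ev(X); print(r); best=r if r else (9,)
while time.time()-t0<150:
    x=X+rng.normal(0,1,6)*[30,30,30,.2,.2,.2]*rng.choice([.3,1]); r=ev(x)
    if r and r[0]<best[0]: best=r;X=x
print(best,X.round(2))
X=np.r_[X[:3].round(0),X[3:].round(2)]
np.save('X.npy',X)
q=loopsim(q0,p,R,[(X[:3],RU*Ro.from_rotvec(X[3:])),(pU,RU)])
q,E,m,n=go(q,pU,RU,pO,RO);q,E,m,n=go(q,pO,RO,pI,RI); print(q.round(2),E)
```

```text
[ 0.62  0.88  0.23  0.95 -0.18  1.34  1.24] 5.336393800541467e-09 [ 588.98134654 -539.27041667  224.3       ]
(np.float64(0.26543390367497277), 26, np.float64(0.146561032787604), array([ 0.94653337,  0.92774066, -0.6585661 ,  0.928503  ,  0.51803302,
        1.42267733,  0.86037858]))
(np.float64(0.10034761216867741), 25, np.float64(0.13025792689140336), array([ 0.99509263,  0.96129275, -0.81965239,  0.92605432,  0.64664606,
        1.46740668,  0.79955456])) [ 4.8681e+02 -3.1822e+02  3.2469e+02 -9.0000e-02  9.4000e-01 -9.7000e-01]
n 15 [ 0.15  0.81 -0.44  1.8   1.24  1.85 -0.34] maxdq 0.19 maxe 0.0000
[0.021, -0.007, -0.008, -0.323, 0.909, -0.435]
[0.022, -0.006, -0.006, -0.323, 0.909, -0.435]
[0.022, -0.005, -0.004, -0.323, 0.909, -0.435]
[0.023, -0.004, -0.002, -0.323, 0.909, -0.435]
[0.023, -0.003, -0.0, -0.323, 0.909, -0.435]
[0.023, -0.002, 0.002, -0.323, 0.909, -0.435]
[0.023, -0.001, 0.004, -0.323, 0.909, -0.435]
[0.023, 0.0, 0.006, -0.323, 0.909, -0.435]
[0.022, 0.001, 0.008, -0.323, 0.909, -0.435]
[0.021, 0.002, 0.01, -0.323, 0.909, -0.435]
[0.02, 0.002, 0.012, -0.323, 0.909, -0.435]
[0.018, 0.002, 0.014, -0.323, 0.909, -0.435]
[0.017, 0.003, 0.016, -0.323, 0.909, -0.435]
[0.015, 0.003, 0.018, -0.323, 0.909, -0.435]
[0.013, 0.003, 0.019, -0.323, 0.909, -0.435]
n 10 [ 1.    0.96 -0.82  0.93  0.65  1.47  0.8 ] maxdq 0.19 maxe 0.0000
[0.027, -0.01, 0.02, 0.086, -0.898, 0.926]
[0.028, -0.013, 0.018, 0.086, -0.898, 0.926]
[0.028, -0.015, 0.015, 0.086, -0.898, 0.926]
[0.027, -0.018, 0.013, 0.086, -0.898, 0.926]
[0.027, -0.02, 0.01, 0.086, -0.898, 0.926]
[0.025, -0.023, 0.008, 0.086, -0.898, 0.926]
[0.024, -0.025, 0.006, 0.086, -0.898, 0.926]
[0.022, -0.027, 0.004, 0.086, -0.898, 0.926]
[0.019, -0.029, 0.003, 0.086, -0.898, 0.926]
[0.016, -0.031, 0.001, 0.086, -0.898, 0.926]
[ 1.04  0.99 -0.76  1.5   0.77  0.98  0.49] 1.023488981130621e-08
```

Good: this lands at q3≈-0.8. Execute.

>>> {"op": "servo_tool", "data": {"rows": [{"dx": 0.021,"dy": -0.007,"dz": -0.008,"wx": -0.323,"wy": 0.909,"wz": -0.435,"fingers": 1},{"dx": 0.022,"dy": -0.006,"dz": -0.006,"wx": -0.323,"wy": 0.909,"wz": -0.435,"fingers": 1},{"dx": 0.022,"dy": -0.005,"dz": -0.004,"wx": -0.323,"wy": 0.909,"wz": -0.435,"fingers": 1},{"dx": 0.023,"dy": -0.004,"dz": -0.002,"wx": -0.323,"wy": 0.909,"wz": -0.435,"fingers": 1},{"dx": 0.023,"dy": -0.003,"dz": 0,"wx": -0.323,"wy": 0.909,"wz": -0.435,"fingers": 1}]}}

```text
clock: 17.65
eef_pos: [419.4, -241.4, 466.5]
tool_rot: [-1.427, 1.027, -0.955]
force: [-1.0, 0.2, -2.6]
width: 16.7
```

>>> {"op": "servo_tool", "data": {"rows": [{"dx": 0.023,"dy": -0.002,"dz": 0.002,"wx": -0.323,"wy": 0.909,"wz": -0.435,"fingers": 1},{"dx": 0.023,"dy": -0.001,"dz": 0.004,"wx": -0.323,"wy": 0.909,"wz": -0.435,"fingers": 1},{"dx": 0.023,"dy": 0,"dz": 0.006,"wx": -0.323,"wy": 0.909,"wz": -0.435,"fingers": 1},{"dx": 0.022,"dy": 0.001,"dz": 0.008,"wx": -0.323,"wy": 0.909,"wz": -0.435,"fingers": 1},{"dx": 0.021,"dy": 0.002,"dz": 0.01,"wx": -0.323,"wy": 0.909,"wz": -0.435,"fingers": 1}]}}

```text
clock: 18.27
eef_pos: [454.3, -279.8, 394.8]
tool_rot: [-2.108, 0.698, -1.605]
force: [0.1, 0.4, -1.7]
width: 17.2
```

>>> {"op": "servo_tool", "data": {"rows": [{"dx": 0.02,"dy": 0.002,"dz": 0.012,"wx": -0.323,"wy": 0.909,"wz": -0.435,"fingers": 1},{"dx": 0.018,"dy": 0.002,"dz": 0.014,"wx": -0.323,"wy": 0.909,"wz": -0.435,"fingers": 1},{"dx": 0.017,"dy": 0.003,"dz": 0.016,"wx": -0.323,"wy": 0.909,"wz": -0.435,"fingers": 1},{"dx": 0.015,"dy": 0.003,"dz": 0.018,"wx": -0.323,"wy": 0.909,"wz": -0.435,"fingers": 1},{"dx": 0.013,"dy": 0.003,"dz": 0.019,"wx": -0.323,"wy": 0.909,"wz": -0.435,"fingers": 1}]}}

```text
clock: 18.9
eef_pos: [489.1, -318.0, 323.1]
tool_rot: [-2.396, 0.221, -1.854]
force: [-0.3, -0.6, -1.9]
width: 16.9
```

Run:
```python
from plan2 import *
s,p,R=st(); print(p,s['qpos'].round(2),s['force'],s['clock'],s['width'])
p2,R2=tool(-130,0,120,0,-.06)
q=loopsim(np.array(s['qpos']),p,R,[(p2,R2)])
```

```text
[ 0.62  0.88  0.23  0.95 -0.18  1.34  1.24] 5.336393800541467e-09 [ 588.98134654 -539.27041667  224.3       ]
[ 489.06782475 -317.96849209  323.07844879] [ 0.14  0.82 -0.42  1.8   1.23  1.84 -0.34] [-0.2983768  -0.60227834 -1.92552924] 18.9 16.916088920865445
n 10 [ 1.01  1.03 -0.82  1.01  0.7   1.35  0.76] maxdq 0.16 maxe 0.0000
[0.03, -0.004, 0.028, 0.088, -0.898, 0.925]
[0.032, -0.006, 0.025, 0.088, -0.898, 0.925]
[0.033, -0.009, 0.022, 0.088, -0.898, 0.925]
[0.034, -0.012, 0.019, 0.088, -0.898, 0.925]
[0.034, -0.016, 0.016, 0.088, -0.898, 0.925]
[0.034, -0.019, 0.013, 0.088, -0.898, 0.925]
[0.033, -0.022, 0.01, 0.088, -0.898, 0.925]
[0.031, -0.025, 0.007, 0.088, -0.898, 0.925]
[0.029, -0.028, 0.004, 0.088, -0.898, 0.925]
[0.027, -0.031, 0.002, 0.088, -0.898, 0.925]
```

>>> {"op": "servo_tool", "data": {"rows": [{"dx": 0.027,"dy": -0.01,"dz": 0.02,"wx": 0.086,"wy": -0.898,"wz": 0.926,"fingers": 1},{"dx": 0.028,"dy": -0.013,"dz": 0.018,"wx": 0.086,"wy": -0.898,"wz": 0.926,"fingers": 1},{"dx": 0.028,"dy": -0.015,"dz": 0.015,"wx": 0.086,"wy": -0.898,"wz": 0.926,"fingers": 1},{"dx": 0.027,"dy": -0.018,"dz": 0.013,"wx": 0.086,"wy": -0.898,"wz": 0.926,"fingers": 1},{"dx": 0.027,"dy": -0.02,"dz": 0.01,"wx": 0.086,"wy": -0.898,"wz": 0.926,"fingers": 1}]}}

```text
clock: 19.52
eef_pos: [539.4, -429.2, 273.4]
tool_rot: [-2.363, 0.902, -1.882]
force: [0.5, 0.1, -2.3]
width: 17.0
```

>>> {"op": "servo_tool", "data": {"rows": [{"dx": 0.025,"dy": -0.023,"dz": 0.008,"wx": 0.086,"wy": -0.898,"wz": 0.926,"fingers": 1},{"dx": 0.024,"dy": -0.025,"dz": 0.006,"wx": 0.086,"wy": -0.898,"wz": 0.926,"fingers": 1},{"dx": 0.022,"dy": -0.027,"dz": 0.004,"wx": 0.086,"wy": -0.898,"wz": 0.926,"fingers": 1},{"dx": 0.019,"dy": -0.029,"dz": 0.003,"wx": 0.086,"wy": -0.898,"wz": 0.926,"fingers": 1},{"dx": 0.016,"dy": -0.031,"dz": 0.001,"wx": 0.086,"wy": -0.898,"wz": 0.926,"fingers": 1}]}}

```text
clock: 20.15
eef_pos: [588.9, -540.7, 223.5]
tool_rot: [0.576, 1.567, 1.007]
force: [1.6, -0.4, -1.6]
width: 16.8
```

Run:
```python
from seq import *
s,p,R=st(); print(p,cur(p,R),s['qpos'].round(2),s['force'],s['clock'],s['width'])
seq(p,R,[(-125,0,40,0,-.05,4)])
```

```text
[ 588.8710855  -540.69386194  223.51989995] (array([-126.2,    0.6,  199.6]), array([-3.5, -0.2, -0.1])) [ 0.99  0.96 -0.81  0.92  0.64  1.46  0.81] [ 1.61509994 -0.37056245 -1.64857087] 20.15 16.788281229504115
(-125, 0, 40, 0, -0.05, 4)
[0.053, 0.0, 0.001, -0.026, 0.008, -0.005]
[0.053, 0.0, 0.001, -0.026, 0.008, -0.005]
[0.053, 0.0, 0.001, -0.026, 0.008, -0.005]
[0.053, 0.0, 0.001, -0.026, 0.008, -0.005]
```

Exactly as predicted (q3 = −0.81). Descend and check the turner pose in hand again.

>>> {"op": "servo_tool", "data": {"rows": [{"dx": 0.053,"dy": -0.003,"dz": 0.001,"wx": -0.026,"wy": 0.008,"wz": -0.005,"fingers": 1},{"dx": 0.053,"dy": 0,"dz": 0.001,"wx": -0.026,"wy": 0.008,"wz": -0.005,"fingers": 1},{"dx": 0.053,"dy": 0,"dz": 0.001,"wx": -0.026,"wy": 0.008,"wz": -0.005,"fingers": 1},{"dx": 0.05,"dy": 0,"dz": 0.001,"wx": -0.026,"wy": 0.008,"wz": -0.005,"fingers": 1},{"dx": 0,"dy": 0,"dz": 0,"wx": 0,"wy": 0,"wz": 0,"fingers": 1}]}}

```text
clock: 20.78
eef_pos: [589.2, -538.7, 61.6]
tool_rot: [2.581, 1.561, 3.025]
force: [-0.2, 0.0, -0.9]
width: 17.1
```

Run:
```python
from seq import *
a=ctrl.get_image('side');b=ctrl.get_image('top')
s,p,R=st(); print(p,cur(p,R),s['qpos'].round(2),s['force'],s['clock'],s['width'])
Rt=R*RT; o=p+R.apply(TO)
PL=[(45,25,3),(45,-25,3),(-45,-25,3),(-45,25,3),(45,25,3)]; PG=[(-203,23,1),(-203,-23,1)]
for n,I,(x0,y0),nm in(('side',a,(270,220),'s22'),('top',b,(310,185),'t22')):
    k=8; c=cv2.resize(I[y0:y0+70,x0:x0+100,::-1],None,fx=k,fy=k,interpolation=cv2.INTER_CUBIC)
    for P in(PL,PG):
        q=((proj(n,Rt.apply(np.array(P,float))+o)-(np.array([-.25,.5]) if n=='side' else np.array([-.25,-.55]))-[x0,y0]+.5)*k).astype(int)
        cv2.polylines(c,[q.reshape(-1,1,2)],False,(0,0,255),1)
    cv2.imwrite(f'pics/{nm}.png',c)
seq(p,R,[(-104,0,14,0,-.06,1),(-10,-1,14,0,-.07,5)])
```

```text
[ 592.44942968 -539.96729378   66.63254423] (array([-127.2,   -0.7,   42.1]), array([-2.8,  0.2,  0. ])) [ 1.    1.09 -0.76  1.08  0.72  1.22  0.73] [ 0.40933548 -0.56424314 -0.43289191] 20.875 17.109895405544048
(-104, 0, 14, 0, -0.06, 1)
[0.038, 0.031, -0.005, 0.105, -0.037, 0.01]
(-10, -1, 14, 0, -0.07, 5)
[-0.0, 0.025, -0.002, 0.019, 0.0, 0.0]
[-0.0, 0.025, -0.002, 0.019, 0.0, 0.0]
[-0.0, 0.025, -0.002, 0.019, 0.0, 0.0]
[-0.0, 0.025, -0.002, 0.019, 0.0, 0.0]
[-0.0, 0.025, -0.002, 0.019, 0.0, 0.0]
```

>>> {"op": "servo_tool", "data": {"rows": [{"dx": 0.019,"dy": 0.008,"dz": -0.002,"wx": 0.05,"wy": -0.018,"wz": 0,"fingers": 1},{"dx": 0.019,"dy": 0.008,"dz": -0.002,"wx": 0.05,"wy": -0.018,"wz": 0,"fingers": 1},{"dx": 0,"dy": 0,"dz": 0,"wx": 0,"wy": 0,"wz": 0,"fingers": 1},{"dx": 0,"dy": 0,"dz": 0,"wx": 0,"wy": 0,"wz": 0,"fingers": 1}]}}

```text
clock: 21.38
eef_pos: [584.4, -529.4, 37.0]
tool_rot: [2.768, 1.57, -3.081]
force: [1.4, -0.5, -0.3]
width: 16.7
```

Run:
```python
from seq import *
s,p,R=st(); print(p,cur(p,R),s['qpos'].round(2),s['force'],s['clock'],s['width'])
seq(p,R,[(-12,-1,13.5,0,-.07,6)])
```

```text
[ 584.43259088 -529.40640256   36.96795022] (array([-114.1,   -0.3,   12.7]), array([-3.3,  0. , -0. ])) [ 1.01  1.11 -0.75  1.15  0.73  1.15  0.69] [ 1.42357851 -0.4607936  -0.30698672] 21.375 16.74849009910372
(-12, -1, 13.5, 0, -0.07, 6)
[-0.0, 0.023, -0.002, 0.019, -0.001, -0.001]
[-0.0, 0.023, -0.002, 0.019, -0.001, -0.001]
[-0.0, 0.023, -0.002, 0.019, -0.001, -0.001]
[-0.0, 0.023, -0.002, 0.019, -0.001, -0.001]
[-0.0, 0.023, -0.002, 0.019, -0.001, -0.001]
[-0.0, 0.023, -0.002, 0.019, -0.001, -0.001]
```

>>> {"op": "servo_tool", "data": {"rows": [{"dx": 0,"dy": 0.023,"dz": -0.002,"wx": 0.02,"wy": 0,"wz": 0,"fingers": 1},{"dx": 0,"dy": 0.023,"dz": -0.002,"wx": 0.02,"wy": 0,"wz": 0,"fingers": 1},{"dx": 0,"dy": 0.023,"dz": -0.002,"wx": 0.02,"wy": 0,"wz": 0,"fingers": 1}]}}

```text
clock: 21.75
eef_pos: [559.0, -484.0, 37.5]
tool_rot: [-1.958, 1.57, -1.53]
force: [0.3, 0.1, -1.4]
width: 16.6
```

>>> {"op": "servo_tool", "data": {"rows": [{"dx": 0,"dy": 0.023,"dz": -0.002,"wx": 0.02,"wy": 0,"wz": 0,"fingers": 1},{"dx": 0,"dy": 0.023,"dz": -0.002,"wx": 0.02,"wy": 0,"wz": 0,"fingers": 1},{"dx": 0,"dy": 0.023,"dz": -0.002,"wx": 0.02,"wy": 0,"wz": 0,"fingers": 1},{"dx": 0,"dy": 0,"dz": 0,"wx": 0,"wy": 0,"wz": 0,"fingers": 1},{"dx": 0,"dy": 0,"dz": 0,"wx": 0,"wy": 0,"wz": 0,"fingers": 1}]}}

```text
clock: 22.38
eef_pos: [533.8, -440.2, 37.4]
tool_rot: [-2.046, 1.57, -1.625]
force: [0.3, -0.4, -1.1]
width: 17.5
```

Run:
```python
from plan2 import *
from seq import *
s,p,R=st(); print(p,cur(p,R),s['qpos'].round(2),s['force'],s['clock'],s['width'])
L2=[(-11,-2,13,0,-.07),(-11,-2,21,12,-.08),(-11,-2,24,24,-.09),(-11,-2,25,36,-.11),(-11,-3,26,48,-.13),(-12,-3,27,60,-.15),(-13,-4,28,72,-.16),(-14,-4,28,84,-.16),(-14,-4,29,92,-.16),(-12,-4,31,100,-.15)]
qq,b,tr=flip(np.array(s['qpos']),L2); print(b,qq.round(2))
for t in tr[3::4]: print(round(t[0]),round(t[2],4),t[1].round(2),pts(t[1])[1].round(0))
seq(p,R,[c+(2 if i else 2,) for i,c in enumerate(L2[1:])])
```

```text
[ 0.62  0.88  0.23  0.95 -0.18  1.34  1.24] 5.333871905750352e-09 [ 588.98134654 -539.27041667  224.3       ]
[ 533.77896682 -440.16500148   37.3638981 ] (array([-11.7,  -0.1,  12.9]), array([-4.1,  0. ,  0.1])) [ 1.04  0.98 -0.74  1.5   0.76  0.97  0.49] [ 0.27255732 -0.37577352 -1.07830804] 22.375 17.530293259656858
9.219633759438932e-06 [-0.29  1.36 -0.21  2.34  1.37  1.89 -2.16]
12 0.0 [ 0.96  0.81 -0.65  1.72  0.92  0.76  0.23] [ 498. -358.  455.]
24 0.0 [ 0.8   0.67 -0.48  1.93  1.21  0.6  -0.18] [ 461. -273.  466.]
36 0.0 [ 0.6   0.6  -0.36  2.12  1.62  0.65 -0.74] [ 427. -188.  456.]
48 0.0 [ 0.45  0.62 -0.37  2.28  1.83  0.93 -1.14] [ 399. -105.  427.]
60 0.0 [ 0.26  0.72 -0.37  2.39  1.84  1.26 -1.43] [376. -30. 381.]
72 0.0 [ 0.06  0.89 -0.34  2.45  1.74  1.54 -1.69] [358.  34. 319.]
84 0.0 [-0.12  1.1  -0.29  2.44  1.59  1.74 -1.93] [341.  83. 243.]
92 0.0 [-0.21  1.23 -0.25  2.4   1.48  1.83 -2.05] [332. 108. 188.]
100 0.0 [-0.29  1.36 -0.21  2.34  1.37  1.89 -2.16] [322. 126. 131.]
(-11, -2, 21, 12, -0.08, 2)
[-0.029, 0.006, 0.0, 0.042, 0.002, -0.995]
[-0.029, 0.003, 0.
[... 233 characters left out ...]
02, 0.083, 0.048, -1.0]
(-11, -3, 26, 48, -0.13, 2)
[-0.024, 0.006, -0.001, 0.071, 0.064, -1.0]
[-0.025, 0.003, -0.001, 0.071, 0.064, -1.0]
(-12, -3, 27, 60, -0.15, 2)
[-0.024, 0.005, -0.001, 0.056, 0.077, -1.0]
[-0.024, 0.002, -0.001, 0.056, 0.077, -1.0]
(-13, -4, 28, 72, -0.16, 2)
[-0.024, 0.005, 0.001, 0.019, 0.044, -1.0]
[-0.024, 0.003, 0.0, 0.019, 0.044, -1.0]
(-14, -4, 28, 84, -0.16, 2)
[-0.023, 0.006, 0.0, -0.0, -0.0, -1.0]
[-0.024, 0.003, 0.0, -0.0, -0.0, -1.0]
(-14, -4, 29, 92, -0.16, 2)
[-0.016, 0.003, 0.0, 0.0, 0.0, -0.667]
[-0.016, 0.002, 0.0, 0.0, 0.0, -0.667]
(-12, -4, 31, 100, -0.15, 2)
[-0.017, 0.002, -0.001, 0.005, -0.048, -0.667]
[-0.017, 0.001, -0.0, 0.005, -0.048, -0.667]
```

>>> {"op": "servo_tool", "data": {"rows": [{"dx": -0.015,"dy": 0.003,"dz": 0,"wx": 0.02,"wy": 0,"wz": -0.5,"fingers": 1},{"dx": -0.015,"dy": 0.003,"dz": 0,"wx": 0.02,"wy": 0,"wz": -0.5,"fingers": 1},{"dx": -0.014,"dy": 0.0015,"dz": 0,"wx": 0.02,"wy": 0,"wz": -0.5,"fingers": 1},{"dx": -0.014,"dy": 0.0015,"dz": 0,"wx": 0.02,"wy": 0,"wz": -0.5,"fingers": 1}]}}

```text
clock: 22.88
eef_pos: [529.5, -431.0, 80.3]
tool_rot: [-1.57, 1.359, -1.158]
force: [0.0, -0.8, -2.2]
width: 16.9
```

>>> {"op": "servo_tool", "data": {"rows": [{"dx": -0.013,"dy": 0.0025,"dz": -0.0005,"wx": 0.022,"wy": 0.008,"wz": -0.5,"fingers": 1},{"dx": -0.013,"dy": 0.0025,"dz": -0.0005,"wx": 0.022,"wy": 0.008,"wz": -0.5,"fingers": 1},{"dx": -0.013,"dy": 0.0015,"dz": -0.0005,"wx": 0.022,"wy": 0.008,"wz": -0.5,"fingers": 1},{"dx": -0.013,"dy": 0.0015,"dz": -0.0005,"wx": 0.022,"wy": 0.008,"wz": -0.5,"fingers": 1}]}}

```text
clock: 23.38
eef_pos: [522.1, -415.7, 116.4]
tool_rot: [-1.569, 1.149, -1.166]
force: [0.1, -0.8, -1.8]
width: 16.8
```

Run:
```python
from seq import *
s,p,R=st(); print(p,cur(p,R),s['qpos'].round(2),s['force'],s['clock'],s['width'])
a=ctrl.get_image('side'); crop('',a,240,190,340,265,8,'pics/s23.png')
s,p,R=st(); print(p,cur(p,R))
seq(p,R,[(-11,-2,25,36,-.11,4),(-12,-3,26,48,-.13,4)])
```

```text
[ 522.06319392 -415.7380973   116.35903815] (array([-9.9, -2.3, 23.3]), array([-4.7,  2. , 24.1])) [ 0.79  0.67 -0.47  1.94  1.21  0.6  -0.19] [ 0.14704045 -0.82471273 -1.76288899] 23.375 16.83759231192235
[ 522.07702466 -413.1331254   116.80989631] (array([-7.6, -3.1, 23.7]), array([-4.5,  2. , 24.1]))
(-11, -2, 25, 36, -0.11, 4)
[-0.012, 0.002, -0.001, 0.048, 0.03, -0.494]
[-0.012, 0.001, -0.001, 0.048, 0.03, -0.494]
[-0.012, 0.0, -0.001, 0.048, 0.03, -0.494]
[-0.012, -0.0, -0.001, 0.048, 0.03, -0.494]
(-12, -3, 26, 48, -0.13, 4)
[-0.012, 0.003, -0.0, 0.036, 0.032, -0.5]
[-0.012, 0.002, -0.0, 0.036, 0.032, -0.5]
[-0.012, 0.001, -0.0, 0.036, 0.032, -0.5]
[-0.012, 0.001, -0.0, 0.036, 0.032, -0.5]
```

>>> {"op": "servo_tool", "data": {"rows": [{"dx": -0.012,"dy": 0.002,"dz": -0.001,"wx": 0.04,"wy": 0.03,"wz": -0.5,"fingers": 1},{"dx": -0.012,"dy": 0.001,"dz": -0.001,"wx": 0.04,"wy": 0.03,"wz": -0.5,"fingers": 1},{"dx": -0.012,"dy": 0.001,"dz": -0.001,"wx": 0.04,"wy": 0.03,"wz": -0.5,"fingers": 1},{"dx": -0.012,"dy": 0.001,"dz": -0.001,"wx": 0.04,"wy": 0.03,"wz": -0.5,"fingers": 1}]}}

```text
clock: 23.92
eef_pos: [511.7, -397.7, 146.1]
tool_rot: [-1.574, 0.94, -1.191]
force: [0.3, -0.7, -2.0]
width: 17.1
```

>>> {"op": "servo_tool", "data": {"rows": [{"dx": -0.012,"dy": 0.003,"dz": 0,"wx": 0.036,"wy": 0.032,"wz": -0.5,"fingers": 1},{"dx": -0.012,"dy": 0.002,"dz": 0,"wx": 0.036,"wy": 0.032,"wz": -0.5,"fingers": 1},{"dx": -0.012,"dy": 0.001,"dz": 0,"wx": 0.036,"wy": 0.032,"wz": -0.5,"fingers": 1},{"dx": -0.012,"dy": 0.001,"dz": 0,"wx": 0.036,"wy": 0.032,"wz": -0.5,"fingers": 1}]}}

```text
clock: 24.42
eef_pos: [501.4, -372.0, 169.7]
tool_rot: [-1.573, 0.732, -1.211]
force: [-0.3, -0.3, -2.0]
width: 16.9
```

Run:
```python
from seq import *
s,p,R=st(); print(p,cur(p,R),s['qpos'].round(2),s['force'],s['clock'],s['width'])
a=ctrl.get_image('side'); crop('',a,225,190,325,265,8,'pics/s24.png')
s,p,R=st(); print(p,cur(p,R))
seq(p,R,[(-13,-3,27,60,-.14,4),(-14,-3,28,72,-.16,4)])
```

```text
[ 501.40286701 -371.96711804  169.70658656] (array([-12.3,  -3.9,  24.5]), array([-4.9,  5.6, 47.8])) [ 0.45  0.63 -0.37  2.28  1.83  0.94 -1.14] [-0.30184733 -0.29035803 -1.95792455] 24.425 16.86298364615464
[ 501.48916804 -369.52293415  168.72285107] (array([-9.9, -4.7, 23.7]), array([-4.8,  5.5, 47.8]))
(-13, -3, 27, 60, -0.14, 4)
[-0.012, 0.001, -0.001, 0.023, 0.021, -0.5]
[-0.012, 0.001, -0.001, 0.023, 0.021, -0.5]
[-0.012, 0.0, -0.001, 0.023, 0.021, -0.5]
[-0.012, -0.0, -0.001, 0.023, 0.021, -0.5]
(-14, -3, 28, 72, -0.16, 4)
[-0.012, 0.002, -0.0, 0.019, 0.044, -0.5]
[-0.012, 0.002, -0.0, 0.019, 0.044, -0.5]
[-0.012, 0.001, -0.0, 0.019, 0.044, -0.5]
[-0.012, 0.001, -0.0, 0.019, 0.044, -0.5]
```

>>> {"op": "servo_tool", "data": {"rows": [{"dx": -0.012,"dy": 0.001,"dz": -0.001,"wx": 0.023,"wy": 0.021,"wz": -0.5,"fingers": 1},{"dx": -0.012,"dy": 0.001,"dz": -0.001,"wx": 0.023,"wy": 0.021,"wz": -0.5,"fingers": 1},{"dx": -0.012,"dy": 0.001,"dz": -0.001,"wx": 0.023,"wy": 0.021,"wz": -0.5,"fingers": 1},{"dx": -0.012,"dy": 0.001,"dz": -0.001,"wx": 0.023,"wy": 0.021,"wz": -0.5,"fingers": 1}]}}

```text
clock: 24.98
eef_pos: [488.0, -344.3, 188.7]
tool_rot: [-1.57, 0.524, -1.222]
force: [0.7, 0.2, -2.5]
width: 16.6
```

>>> {"op": "servo_tool", "data": {"rows": [{"dx": -0.012,"dy": 0.002,"dz": 0,"wx": 0.019,"wy": 0.044,"wz": -0.5,"fingers": 1},{"dx": -0.012,"dy": 0.002,"dz": 0,"wx": 0.019,"wy": 0.044,"wz": -0.5,"fingers": 1},{"dx": -0.012,"dy": 0.001,"dz": 0,"wx": 0.019,"wy": 0.044,"wz": -0.5,"fingers": 1}]}}

```text
clock: 25.35
eef_pos: [479.3, -320.0, 197.7]
tool_rot: [-1.571, 0.365, -1.238]
force: [1.5, -1.1, -1.0]
width: 16.9
```

```bash
sed -i "s/as_euler('zxy')/as_euler('ZXY')/" plan.py
python3 - <<'E'
from seq import *
s,p,R=st(); print(p,cur(p,R),s['qpos'].round(2),s['force'],s['clock'],s['width'])
a=ctrl.get_image('side'); crop('',a,225,180,325,280,6,'pics/s25.png')
b=ctrl.get_image('top'); crop('',b,280,170,380,270,6,'pics/t25.png')
s,p,R=st(); print(p,cur(p,R))
seq(p,R,[(-14,-4,28,72,-.16,2),(-15,-4,28,82,-.16,4),(-15,-4,29,90,-.16,3)])
E
```

```text
[ 479.30772408 -320.03429035  197.70187742] (array([-14.3,  -2.8,  27.2]), array([-9.1, -0. , 69.1])) [ 0.11  0.85 -0.35  2.44  1.78  1.48 -1.63] [ 1.52540719 -1.10156923 -0.96044095] 25.35 16.947235840589855
[ 479.54735598 -319.15111986  196.62164072] (array([-13.3,  -2.9,  26.2]), array([-9. ,  0.1, 68.9]))
(-14, -4, 28, 72, -0.16, 2)
[-0.006, -0.0, 0.0, 0.016, 0.01, -0.254]
[-0.006, -0.0, 0.0, 0.016, 0.01, -0.254]
(-15, -4, 28, 82, -0.16, 4)
[-0.01, 0.002, 0.0, 0.0, 0.0, -0.417]
[-0.01, 0.002, 0.0, 0.0, 0.0, -0.417]
[-0.01, 0.001, 0.0, 0.0, 0.0, -0.417]
[-0.01, 0.001, 0.0, 0.0, 0.0, -0.417]
(-15, -4, 29, 90, -0.16, 3)
[-0.011, 0.002, 0.0, -0.0, -0.0, -0.444]
[-0.011, 0.001, 0.0, -0.0, -0.0, -0.444]
[-0.011, 0.001, 0.0, -0.0, -0.0, -0.444]
```

>>> {"op": "servo_tool", "data": {"rows": [{"dx": -0.009,"dy": 0.001,"dz": 0,"wx": 0.01,"wy": 0.01,"wz": -0.4,"fingers": 1},{"dx": -0.01,"dy": 0.001,"dz": 0,"wx": 0,"wy": 0,"wz": -0.45,"fingers": 1},{"dx": -0.01,"dy": 0.001,"dz": 0,"wx": 0,"wy": 0,"wz": -0.45,"fingers": 1},{"dx": -0.01,"dy": 0.001,"dz": 0,"wx": 0,"wy": 0,"wz": -0.45,"fingers": 1},{"dx": -0.01,"dy": 0.001,"dz": 0,"wx": 0,"wy": 0,"wz": -0.45,"fingers": 1}]}}

```text
clock: 26.08
eef_pos: [466.5, -286.0, 203.0]
tool_rot: [-1.57, 0.138, -1.24]
force: [0.0, 0.7, -1.4]
width: 16.9
```

Run:
```python
from seq import *
s,p,R=st(); print(p,cur(p,R),s['qpos'].round(2),s['force'],s['clock'],s['width'])
a=ctrl.get_image('side'); crop('',a,225,180,325,280,6,'pics/s26.png')
s,p,R=st(); print(p,cur(p,R))
seq(p,R,[(-15,-4,29,90,-.16,3),(-13,-4,30,98,-.15,4)])
```

```text
[ 466.48287718 -285.96243877  203.02295374] (array([-17.2,  -1.4,  28. ]), array([-9.3, -0. , 82.1])) [-0.07  1.07 -0.31  2.45  1.62  1.73 -1.9 ] [ 0.01508737  0.68583771 -1.37087793] 26.075 16.885236287985553
[ 466.89609173 -284.60646561  201.38085475] (array([-16. ,  -2.3,  26.4]), array([-9.2,  0. , 82. ]))
(-15, -4, 29, 90, -0.16, 3)
[-0.011, 0.001, 0.001, 0.001, 0.0, -0.443]
[-0.011, 0.001, 0.001, 0.001, 0.0, -0.443]
[-0.011, 0.0, 0.001, 0.001, 0.0, -0.443]
(-13, -4, 30, 98, -0.15, 4)
[-0.009, 0.001, -0.0, 0.002, -0.024, -0.333]
[-0.009, 0.001, -0.0, 0.002, -0.024, -0.333]
[-0.009, 0.001, -0.0, 0.002, -0.024, -0.333]
[-0.009, 0.0, -0.0, 0.002, -0.024, -0.333]
```

>>> {"op": "servo_tool", "data": {"rows": [{"dx": -0.011,"dy": 0.001,"dz": 0.001,"wx": 0,"wy": 0,"wz": -0.44,"fingers": 1},{"dx": -0.011,"dy": 0.001,"dz": 0.001,"wx": 0,"wy": 0,"wz": -0.44,"fingers": 1},{"dx": -0.011,"dy": 0,"dz": 0.001,"wx": 0,"wy": 0,"wz": -0.44,"fingers": 1},{"dx": -0.009,"dy": 0.001,"dz": 0,"wx": 0,"wy": -0.024,"wz": -0.33,"fingers": 1}]}}

```text
clock: 26.62
eef_pos: [458.2, -255.4, 203.2]
tool_rot: [-1.57, -0.035, -1.237]
force: [-0.3, 0.0, -1.4]
width: 16.8
```

>>> {"op": "servo_tool", "data": {"rows": [{"dx": -0.009,"dy": 0.001,"dz": 0,"wx": 0,"wy": -0.024,"wz": -0.33,"fingers": 1},{"dx": -0.009,"dy": 0.001,"dz": 0,"wx": 0,"wy": -0.024,"wz": -0.33,"fingers": 1},{"dx": -0.009,"dy": 0,"dz": 0,"wx": 0,"wy": -0.024,"wz": -0.33,"fingers": 1}]}}

```text
clock: 27.0
eef_pos: [451.3, -236.1, 201.6]
tool_rot: [-1.572, -0.143, -1.227]
force: [1.6, -2.0, -0.9]
width: 16.8
```

Run:
```python
from seq import *
s,p,R=st(); print(p,cur(p,R),s['qpos'].round(2),s['force'],s['clock'],s['width'])
a=ctrl.get_image('side'); crop('',a,225,180,325,280,6,'pics/s27.png')
s,p,R=st(); print(p,cur(p,R))
seq(p,R,[(-10,-4,31,104,-.14,4)])
```

```text
[ 451.31881752 -236.07627965  201.58272001] (array([-14. ,  -4.1,  33.5]), array([-8.5,  0.1, 98.2])) [-0.27  1.33 -0.22  2.36  1.4   1.89 -2.13] [ 1.58968801 -2.04277602 -0.86161661] 27.0 16.798768995583828
[ 451.41496396 -235.31446809  200.5215989 ] (array([-13.4,  -4.5,  32.5]), array([-8.5,  0.1, 98.2]))
(-10, -4, 31, 104, -0.14, 4)
[-0.007, 0.001, -0.001, 0.008, -0.018, -0.242]
[-0.007, 0.001, -0.001, 0.008, -0.018, -0.242]
[-0.007, 0.001, -0.001, 0.008, -0.018, -0.242]
[-0.007, 0.001, -0.001, 0.008, -0.018, -0.242]
```

>>> {"op": "servo_tool", "data": {"rows": [{"dx": -0.007,"dy": 0.002,"dz": -0.001,"wx": 0,"wy": -0.018,"wz": -0.25,"fingers": 1},{"dx": -0.007,"dy": 0.002,"dz": -0.001,"wx": 0,"wy": -0.018,"wz": -0.25,"fingers": 1},{"dx": -0.007,"dy": 0.002,"dz": -0.001,"wx": 0,"wy": -0.018,"wz": -0.25,"fingers": 1}]}}

```text
clock: 27.42
eef_pos: [444.6, -222.6, 194.4]
tool_rot: [-1.572, -0.221, -1.22]
force: [2.6, -1.4, 1.1]
width: 17.0
```

Run:
```python
from seq import *
s,p,R=st(); print(p,cur(p,R),s['qpos'].round(2),s['force'],s['clock'],s['width'])
a=ctrl.get_image('side'); crop('',a,225,180,325,280,6,'pics/s28.png')
s,p,R=st(); print(p,cur(p,R))
seq(p,R,[(-6,-4,32,108,-.14,4)])
```

```text
[ 444.63598232 -222.57232439  194.36090817] (array([-11.8,  -3.1,  30.6]), array([-8.100e+00,  1.000e-01,  1.026e+02])) [-0.32  1.41 -0.18  2.32  1.34  1.9  -2.19] [ 2.63747639 -1.40961691  1.06023864] 27.425 17.027684562295935
[ 444.39490812 -222.18303037  193.10427561] (array([-11.2,  -2.9,  29.3]), array([-8.100e+00,  1.000e-01,  1.026e+02]))
(-6, -4, 32, 108, -0.14, 4)
[-0.007, -0.0, -0.0, 0.006, -0.003, -0.224]
[-0.007, -0.0, -0.0, 0.006, -0.003, -0.224]
[-0.007, -0.001, -0.0, 0.006, -0.003, -0.224]
[-0.007, -0.001, -0.0, 0.006, -0.003, -0.224]
```

Run:
```python
from plan2 import *
from seq import *
s,p,R=st(False)
q=np.array(s['qpos'])
L3=[(-11,-3,30,102.6,-.14),(-10,-4,38,105,-.13),(0,-4,43,107,-.13),(12,-4,45,109,-.13)]
qq,b,tr=flip(q,L3); print(b); print([ (pts(t[1])[1].round(0).tolist(),t[1].round(2).tolist()) for t in tr[3::4]])
seq(p,R,[c+(n,) for c,n in zip(L3[1:],(3,4,4))])
```

```text
[ 0.62  0.88  0.23  0.95 -0.18  1.34  1.24] 5.334447118864468e-09 [ 588.98134654 -539.27041667  224.3       ]
1.1841772735213565e-08
[([310.0, 131.0, 100.0], [-0.34, 1.43, -0.17, 2.31, 1.31, 1.92, -2.22]), ([305.0, 142.0, 90.0], [-0.37, 1.45, -0.17, 2.3, 1.26, 1.93, -2.24]), ([298.0, 154.0, 77.0], [-0.41, 1.48, -0.18, 2.28, 1.21, 1.94, -2.25])]
(-10, -4, 38, 105, -0.13, 3)
[-0.003, -0.003, -0.0, 0.016, -0.036, -0.133]
[-0.003, -0.003, -0.0, 0.016, -0.036, -0.133]
[-0.003, -0.003, -0.0, 0.016, -0.036, -0.133]
(0, -4, 43, 107, -0.13, 4)
[-0.005, -0.002, -0.0, -0.0, -0.0, -0.083]
[-0.005, -0.002, -0.0, -0.0, -0.0, -0.083]
[-0.005, -0.002, -0.0, -0.0, -0.0, -0.083]
[-0.005, -0.002, -0.0, -0.0, -0.0, -0.083]
(12, -4, 45, 109, -0.13, 4)
[-0.006, -0.001, -0.001, -0.0, 0.0, -0.083]
[-0.006, -0.002, -0.001, -0.0, 0.0, -0.083]
[-0.006, -0.002, -0.001, -0.0, 0.0, -0.083]
[-0.006, -0.002, -0.001, -0.0, 0.0, -0.083]
```

>>> {"op": "servo_tool", "data": {"rows": [{"dx": -0.002,"dy": -0.004,"dz": 0,"wx": 0,"wy": 0,"wz": 0,"fingers": 1},{"dx": -0.002,"dy": -0.004,"dz": 0,"wx": 0,"wy": 0,"wz": 0,"fingers": 1},{"dx": -0.003,"dy": -0.003,"dz": 0,"wx": 0,"wy": 0,"wz": -0.05,"fingers": 1}]}}

```text
clock: 27.85
eef_pos: [441.7, -216.6, 202.6]
tool_rot: [-1.573, -0.226, -1.222]
force: [1.0, -2.1, 2.9]
width: 17.2
```

Run:
```python
from seq import *
s,p,R=st(); print(p,cur(p,R),s['force'],s['clock'],s['width'])
a=ctrl.get_image('side'); crop('',a,225,180,325,280,6,'pics/s29.png')
b=ctrl.get_image('top'); crop('',b,270,170,370,270,6,'pics/t29.png')
s,p,R=st(); print(p,cur(p,R))
seq(p,R,[(2,-4,44,102.5,-.14,3)])
```

```text
[ 441.71613865 -216.59293726  202.60594678] (array([-5.9, -2.9, 39.1]), array([-8.200e+00,  1.000e-01,  1.029e+02])) [ 1.02440269 -2.13769169  2.85629876] 27.85 17.24113845771363
[ 441.91360333 -216.34967197  201.96194125] (array([-5.6, -3.3, 38.4]), array([-8.200e+00,  1.000e-01,  1.029e+02]))
(2, -4, 44, 102.5, -0.14, 3)
[-0.002, -0.003, -0.0, 0.009, -0.008, 0.02]
[-0.002, -0.003, -0.0, 0.009, -0.008, 0.02]
[-0.002, -0.003, -0.0, 0.009, -0.008, 0.02]
```

>>> {"op": "servo_tool", "data": {"rows": [{"dx": 0,"dy": 0,"dz": 0,"wx": 0,"wy": 0,"wz": 0,"fingers": 1}]}}

```text
clock: 28.08
eef_pos: [442.0, -216.6, 201.4]
tool_rot: [-1.573, -0.224, -1.221]
force: [1.1, -2.0, 1.7]
width: 16.7
```

Run:
```python
from seq import *
s,p,R=st(); print(p,cur(p,R),s['force'],s['clock'],s['width'])
a=ctrl.get_image('side'); crop('',a,225,180,325,280,6,'pics/s30.png')
b=ctrl.get_image('top'); crop('',b,270,170,370,270,6,'pics/t30.png')
```

```text
[ 441.97935045 -216.56976806  201.44676525] (array([-5.7, -3.3, 37.9]), array([-8.200e+00,  1.000e-01,  1.028e+02])) [ 1.08232671 -1.99327188  1.74139977] 28.075 16.662547885935496
```

>>> {"op": "servo_tool", "data": {"rows": [{"dx": 0.008,"dy": 0,"dz": 0,"wx": 0,"wy": 0,"wz": 0,"fingers": 1},{"dx": 0.01,"dy": 0,"dz": 0,"wx": 0,"wy": 0,"wz": 0,"fingers": 1},{"dx": 0.01,"dy": -0.002,"dz": 0,"wx": 0,"wy": 0,"wz": 0,"fingers": 1},{"dx": 0,"dy": 0,"dz": 0,"wx": 0,"wy": 0,"wz": 0,"fingers": 1}]}}

```text
clock: 28.68
eef_pos: [448.7, -236.2, 207.3]
tool_rot: [-1.573, -0.223, -1.222]
force: [-0.4, 0.2, -1.8]
width: 17.0
```

Run:
```python
from seq import *
s,p,R=st(); print(p,cur(p,R),s['force'],s['clock'],s['width'])
a=ctrl.get_image('side'); crop('',a,225,180,325,280,6,'pics/s31.png')
b=ctrl.get_image('top'); crop('',b,270,170,370,270,6,'pics/t31.png')
```

```text
[ 448.69976297 -236.19620535  207.33277004] (array([-26.1,   0. ,  43.7]), array([-8.300e+00,  1.000e-01,  1.028e+02])) [-0.41774108  0.16577896 -1.84416822] 28.675 16.97925755400919
```

Run:
```python
from plan2 import *
from seq import *
s,p,R=st(); q=np.array(s['qpos'])
L4=[(-26,0,43.7,102.8,-.145),(-60,0,75,90,-.145),(-90,0,100,60,-.12),(-120,0,90,30,-.08),(-150,0,70,0,-.05),(-160,0,15,0,0)]
qq,b,tr=flip(q,L4,n=6); print(b); print([ (t[2].round(3),pts(t[1])[1].round(0).tolist(),t[1].round(2).tolist()) for t in tr[5::6]])
print(max(np.abs(x[1]-y[1]).max() for x,y in zip(tr[1:],tr[:-1])))
seq(p,R,[c+(n,) for c,n in zip(L4[1:],(3,6,6,6,5))])
```

```text
[ 0.62  0.88  0.23  0.95 -0.18  1.34  1.24] 5.334346926183554e-09 [ 588.98134654 -539.27041667  224.3       ]
9.27913684315943e-06
[(np.float64(0.0), [347.0, 58.0, 248.0], [-0.11, 1.07, -0.2, 2.44, 1.65, 1.78, -1.92]), (np.float64(0.0), [403.0, -103.0, 454.0], [0.37, 0.55, -0.26, 2.26, 1.89, 1.03, -1.14]), (np.float64(0.0), [493.0, -328.0, 529.0], [0.76, 0.62, -0.34, 1.73, 1.0, 0.6, 0.14]), (np.float64(0.0), [603.0, -560.0, 477.0], [0.94, 1.07, -0.61, 0.97, 0.56, 1.25, 0.86]), (np.float64(0.0), [615.0, -565.0, 422.0], [0.93, 1.14, -0.6, 0.95, 0.59, 1.2, 0.9])]
0.27932724114084057
(-60, 0, 75, 90, -0.145, 3)
[0.035, -0.011, 0.002, 0.005, 0.006, 0.709]
[0.034, -0.013, 0.002, 0.005, 0.006, 0.709]
[0.033, -0.016, 0.002, 0.005, 0.006, 0.709]
(-90, 0, 100, 60, -0.12, 6)
[0.027, -0.003, 0.001, -0.01, -0.039, 0.833]
[0.026, -0.005, 0.001, -0.01, -0.039, 0.833]
[0.026, -0.008, 0.001, -0.01, -0.039, 0.833]
[0.025, -0.01, 0.001, -0.01, -0.039, 0.833]
[0.024, -0.012, 0.001, -0.01, -0.039, 0.833]
[0.023, -0.014, 0.001, -0.01, -0.039, 0.833]
(-120, 0, 90, 30, -0.08, 6)
[0.027, 0.001, 0.002, -0.046, -0.046, 0.833]
[0.027, -0.001, 0.002, -0.046, -0.046, 0.833]
[0.027, -0.004, 0.002, -0.046, -0.046, 0.833]
[0.026, -0.006, 0.002, -0.046, -0.046, 0.833]
[0.026, -0.008, 0.001, -0.046, -0.046, 0.833]
[0.025, -0.01, 0.001, -0.046, -0.046, 0.833]
(-150, 0, 70, 0, -0.05, 6)
[0.027, -0.001, 0.002, -0.047, -0.012, 0.833]
[0.027, -0.003, 0.002, -0.047, -0.012, 0.833]
[0.027, -0.006, 0.002, -0.047, -0.012, 0.833]
[0.026, -0.008, 0.002, -0.047, -0.012, 0.833]
[0.025, -0.01, 0.001, -0.047, -0.012, 0.833]
[0.024, -0.012, 0.001, -0.047, -0.012, 0.833]
(-160, 0, 15, 0, 0, 5)
[0.015, -0.003, 0.002, -0.095, 0.0, 0.0]
[0.015, -0.003, 0.002, -0.095, 0.0, 0.0]
[0.015, -0.003, 0.002, -0.095, 0.0, 0.0]
[0.015, -0.003, 0.002, -0.095, 0.0, 0.0]
[0.015, -0.003, 0.002, -0.095, 0.0, 0.0]
```

>>> {"op": "servo_tool", "data": {"rows": [{"dx": 0.035,"dy": -0.011,"dz": 0.002,"wx": 0.005,"wy": 0.006,"wz": 0.7,"fingers": 1},{"dx": 0.034,"dy": -0.013,"dz": 0.002,"wx": 0.005,"wy": 0.006,"wz": 0.7,"fingers": 1},{"dx": 0.033,"dy": -0.016,"dz": 0.002,"wx": 0.005,"wy": 0.006,"wz": 0.7,"fingers": 1}]}}

```text
clock: 29.15
eef_pos: [478.0, -300.9, 248.1]
tool_rot: [-1.572, -0.0, -1.222]
force: [0.3, -0.0, -2.3]
width: 17.0
```

>>> {"op": "servo_tool", "data": {"rows": [{"dx": 0.027,"dy": -0.003,"dz": 0.001,"wx": -0.01,"wy": -0.039,"wz": 0.833,"fingers": 1},{"dx": 0.026,"dy": -0.005,"dz": 0.001,"wx": -0.01,"wy": -0.039,"wz": 0.833,"fingers": 1},{"dx": 0.026,"dy": -0.008,"dz": 0.001,"wx": -0.01,"wy": -0.039,"wz": 0.833,"fingers": 1}]}}

```text
clock: 29.52
eef_pos: [500.3, -356.7, 255.1]
tool_rot: [-1.574, 0.262, -1.211]
force: [0.5, -0.7, -2.1]
width: 16.9
```

Run:
```python
from seq import *
s,p,R=st(); print(p,cur(p,R),s['force'],s['clock'],s['width'])
a=ctrl.get_image('side'); crop('',a,232,215,302,285,9,'pics/s32.png')
b=ctrl.get_image('top'); crop('',b,285,215,350,270,10,'pics/t32.png')
```

```text
[ 500.33150824 -356.72382987  255.13474348] (array([-74. ,   0. ,  81.5]), array([-7.5,  0.2, 75. ])) [ 0.45193994 -0.67485507 -2.06229606] 29.525 16.930969538807805
```

```bash
python3 - <<'E' | tail -6
from held import *
from plan import O,BS
a=un([(272,190),(470,270),(352,432),(146,342)],9,(232,215)); b=un([(165,193),(342,110),(460,265),(268,354)],10,(285,215))
Q=[]
for x,y in zip(a,b):
    p,e=tri(x+bs,y+bt); l=BS.T@(p-O); Q.append(l); print(l.round(1),round(e,1))
Q=np.array(Q); c=Q.mean(0); n=np.linalg.svd(Q-c)[2][2]; print('centre',c.round(1),'normal',n.round(3))
E
```

```text
-0.1 -0.1  0.  -0.7] [[479.55043495 234.45698105  70.        ]]
[ 82.1 -48.6  54.5] 2.1
[ -5.7 -47.8  51.4] 0.4
[-3.7 45.  49.7] 1.8
[87.4 40.  48.6] 0.0
centre [40.  -2.8 51.1] normal [ 0.009 -0.042 -0.999]
```

>>> {"op": "servo_tool", "data": {"rows": [{"dx": 0.025,"dy": -0.01,"dz": 0.001,"wx": -0.01,"wy": -0.039,"wz": 0.833,"fingers": 1},{"dx": 0.024,"dy": -0.012,"dz": 0.001,"wx": -0.01,"wy": -0.039,"wz": 0.833,"fingers": 1},{"dx": 0.023,"dy": -0.014,"dz": 0.001,"wx": -0.01,"wy": -0.039,"wz": 0.833,"fingers": 1},{"dx": 0.027,"dy": 0.001,"dz": 0.002,"wx": -0.046,"wy": -0.046,"wz": 0.833,"fingers": 1},{"dx": 0.027,"dy": -0.001,"dz": 0.002,"wx": -0.046,"wy": -0.046,"wz": 0.833,"fingers": 1}]}}

```text
clock: 30.25
eef_pos: [538.7, -441.6, 238.6]
tool_rot: [-1.575, 0.7, -1.188]
force: [-0.7, 0.5, -3.1]
width: 16.8
```

>>> {"op": "servo_tool", "data": {"rows": [{"dx": 0.027,"dy": -0.004,"dz": 0.002,"wx": -0.046,"wy": -0.046,"wz": 0.833,"fingers": 1},{"dx": 0.026,"dy": -0.006,"dz": 0.002,"wx": -0.046,"wy": -0.046,"wz": 0.833,"fingers": 1},{"dx": 0.026,"dy": -0.008,"dz": 0.001,"wx": -0.046,"wy": -0.046,"wz": 0.833,"fingers": 1},{"dx": 0.025,"dy": -0.01,"dz": 0.001,"wx": -0.046,"wy": -0.046,"wz": 0.833,"fingers": 1}]}}

```text
clock: 30.75
eef_pos: [568.9, -501.3, 194.5]
tool_rot: [-1.577, 1.049, -1.164]
force: [0.4, -0.0, -2.9]
width: 16.9
```

Run:
```python
from seq import *
s,p,R=st(); print(p,cur(p,R),s['force'],s['clock'],s['width'],s['qpos'].round(2))
seq(p,R,[(-150,0,70,0,-.05,6),(-160,0,15,0,0,5)])
```

```text
[ 568.92587004 -501.34006202  194.50242655] (array([-117.4,   -0.6,   87.1]), array([-4.6,  0.2, 29.9])) [ 0.41120317 -0.02375312 -2.94492446] 30.75 16.854724356870054 [ 0.76  0.63 -0.35  1.74  1.01  0.61  0.12]
(-150, 0, 70, 0, -0.05, 6)
[0.027, -0.002, 0.002, -0.045, -0.017, 0.83]
[0.027, -0.004, 0.002, -0.045, -0.017, 0.83]
[0.026, -0.007, 0.001, -0.045, -0.017, 0.83]
[0.025, -0.009, 0.001, -0.045, -0.017, 0.83]
[0.025, -0.011, 0.001, -0.045, -0.017, 0.83]
[0.023, -0.013, 0.001, -0.045, -0.017, 0.83]
(-160, 0, 15, 0, 0, 5)
[0.015, -0.003, 0.002, -0.095, 0.0, 0.0]
[0.015, -0.003, 0.002, -0.095, 0.0, 0.0]
[0.015, -0.003, 0.002, -0.095, 0.0, 0.0]
[0.015, -0.003, 0.002, -0.095, 0.0, 0.0]
[0.015, -0.003, 0.002, -0.095, 0.0, 0.0]
```

>>> {"op": "servo_tool", "data": {"rows": [{"dx": 0.027,"dy": -0.002,"dz": 0.002,"wx": -0.045,"wy": -0.017,"wz": 0.83,"fingers": 1},{"dx": 0.027,"dy": -0.004,"dz": 0.002,"wx": -0.045,"wy": -0.017,"wz": 0.83,"fingers": 1},{"dx": 0.026,"dy": -0.007,"dz": 0.001,"wx": -0.045,"wy": -0.017,"wz": 0.83,"fingers": 1},{"dx": 0.025,"dy": -0.009,"dz": 0.001,"wx": -0.045,"wy": -0.017,"wz": 0.83,"fingers": 1},{"dx": 0.025,"dy": -0.011,"dz": 0.001,"wx": -0.045,"wy": -0.017,"wz": 0.83,"fingers": 1}]}}

```text
clock: 31.38
eef_pos: [597.1, -551.3, 110.9]
tool_rot: [-1.585, 1.486, -1.147]
force: [1.0, -0.7, -0.5]
width: 16.9
```

>>> {"op": "servo_tool", "data": {"rows": [{"dx": 0.023,"dy": -0.013,"dz": 0.001,"wx": -0.045,"wy": -0.017,"wz": 0.83,"fingers": 1},{"dx": 0.015,"dy": -0.003,"dz": 0.002,"wx": -0.095,"wy": 0,"wz": 0,"fingers": 1},{"dx": 0.015,"dy": -0.003,"dz": 0.002,"wx": -0.095,"wy": 0,"wz": 0,"fingers": 1},{"dx": 0.015,"dy": -0.003,"dz": 0.002,"wx": -0.095,"wy": 0,"wz": 0,"fingers": 1},{"dx": 0.012,"dy": -0.003,"dz": 0.002,"wx": -0.095,"wy": 0,"wz": 0,"fingers": 1}]}}

```text
clock: 32.0
eef_pos: [613.1, -569.3, 55.7]
tool_rot: [-1.439, 1.562, -0.955]
force: [0.9, -0.0, -0.7]
width: 16.9
```

>>> {"op": "servo_tool", "data": {"rows": [{"dx": 0,"dy": 0,"dz": 0,"wx": 0,"wy": 0,"wz": 0,"fingers": 1},{"dx": 0,"dy": 0,"dz": 0,"wx": 0,"wy": 0,"wz": 0,"fingers": 1}]}}

```text
clock: 32.25
eef_pos: [613.0, -570.4, 56.6]
tool_rot: [-1.385, 1.561, -0.903]
force: [0.4, 0.0, -1.2]
width: 17.0
```

Run:
```python
from seq import *
s,p,R=st(); print(p,cur(p,R),s['force'],s['clock'],s['width'],s['qpos'].round(2))
a=ctrl.get_image('side'); crop('',a,280,225,380,325,6,'pics/s33.png')
seq(p,R,[(-160,0,3,0,0,4)])
```

```text
[ 613.02842504 -570.35988194   56.59669375] (array([-163.6,    2. ,   30.6]), array([-0.6, -0.1,  0.6])) [ 0.44089952  0.04058005 -1.19472026] 32.25 16.979983329635715 [ 0.93  1.12 -0.62  0.95  0.59  1.21  0.89]
(-160, 0, 3, 0, 0, 4)
[0.01, 0.001, 0.001, -0.025, 0.004, 0.023]
[0.01, 0.001, 0.001, -0.025, 0.004, 0.023]
[0.01, 0.001, 0.001, -0.025, 0.004, 0.023]
[0.01, 0.001, 0.001, -0.025, 0.004, 0.023]
```

>>> {"op": "servo_tool", "data": {"rows": [{"dx": 0.01,"dy": 0.001,"dz": 0.001,"wx": -0.025,"wy": 0,"wz": 0.02,"fingers": 1},{"dx": 0.01,"dy": 0.001,"dz": 0.001,"wx": -0.025,"wy": 0,"wz": 0.02,"fingers": 1},{"dx": 0.008,"dy": 0,"dz": 0,"wx": 0,"wy": 0,"wz": 0,"fingers": 1},{"dx": 0,"dy": 0,"dz": 0,"wx": 0,"wy": 0,"wz": 0,"fingers": 1}]}}

```text
clock: 32.8
eef_pos: [613.0, -567.8, 33.5]
tool_rot: [-1.306, 1.568, -0.819]
force: [-0.1, -0.4, -1.3]
width: 17.2
```

>>> {"op": "servo_tool", "data": {"rows": [{"dx": 0.005,"dy": 0,"dz": 0,"wx": 0,"wy": 0,"wz": 0,"fingers": 1},{"dx": 0.003,"dy": 0,"dz": 0,"wx": 0,"wy": 0,"wz": 0,"fingers": 1},{"dx": 0,"dy": 0,"dz": 0,"wx": 0,"wy": 0,"wz": 0,"fingers": 1}]}}

```text
clock: 33.17
eef_pos: [614.0, -568.8, 29.8]
tool_rot: [-1.227, 1.565, -0.74]
force: [0.6, -1.4, 2.6]
width: 16.8
```

>>> {"op": "servo_tool", "data": {"rows": [{"dx": 0.003,"dy": 0,"dz": 0,"wx": 0,"wy": 0,"wz": 0,"fingers": 1},{"dx": 0.001,"dy": 0,"dz": 0,"wx": 0,"wy": 0,"wz": 0,"fingers": 1},{"dx": 0,"dy": 0,"dz": 0,"wx": 0,"wy": 0,"wz": 0,"fingers": 1}]}}

```text
clock: 33.55
eef_pos: [614.2, -569.3, 26.7]
tool_rot: [-1.249, 1.564, -0.763]
force: [2.5, -4.5, 4.8]
width: 16.7
```

Run:
```python
from h import *
from cell import ctrl
import cv2
for c in("side",):
    im=ctrl.get_image(c); cv2.imwrite(f"pics/low_{c}.png",im[:,:,::-1])
s=ctrl.read_state();print(s["clock"],s["eef_pos"],s["force"])
```

```text
33.6 [ 614.24663659 -569.23306274   26.72819122] [ 2.9193304  -2.77158338  4.81484609]
```

View pics/low_side.png

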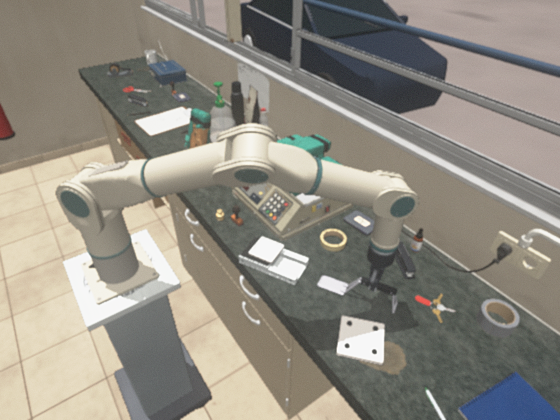

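The picture shows the tile on the deck at about (267,248), the turner's blade down on the worktop at (335,285) clear of the stand, and the tape at (333,239). I'm releasing it now.

>>> {"op": "servo_tool", "data": {"rows": [{"dx": 0,"dy": 0,"dz": 0,"wx": 0,"wy": 0,"wz": 0,"fingers": 0.3},{"dx": 0,"dy": 0,"dz": 0,"wx": 0,"wy": 0,"wz": 0,"fingers": 0.2},{"dx": 0,"dy": 0,"dz": 0,"wx": 0,"wy": 0,"wz": 0,"fingers": 0},{"dx": 0,"dy": 0,"dz": 0,"wx": 0,"wy": 0,"wz": 0,"fingers": 0}]}}

```text
clock: 34.1
eef_pos: [613.4, -567.9, 25.3]
tool_rot: [-1.267, 1.567, -0.78]
force: [-0.7, 0.0, 0.1]
width: 85.4
```

>>> {"op": "servo_tool", "data": {"rows": [{"dx": -0.02,"dy": 0,"dz": 0,"wx": 0,"wy": 0,"wz": 0,"fingers": 0},{"dx": -0.04,"dy": 0,"dz": 0,"wx": 0,"wy": 0,"wz": 0,"fingers": 0},{"dx": -0.06,"dy": 0,"dz": 0,"wx": 0,"wy": 0,"wz": 0,"fingers": 0},{"dx": -0.06,"dy": 0,"dz": 0,"wx": 0,"wy": 0,"wz": 0,"fingers": 0},{"dx": 0,"dy": 0,"dz": 0,"wx": 0,"wy": 0,"wz": 0,"fingers": 0}]}}

```text
clock: 34.72
eef_pos: [615.8, -569.5, 168.2]
tool_rot: [-1.133, 1.556, -0.647]
force: [0.4, 0.4, 0.3]
width: 85.6
```

Run:
```python
from h import *
from cell import ctrl
import cv2
for c in("side","top"):
    im=ctrl.get_image(c); cv2.imwrite(f"pics/end_{c}.png",im[:,:,::-1])
im=cv2.imread("pics/end_side.png")
cv2.imwrite("pics/end_crop.png",cv2.resize(im[220:340,220:420],None,fx=4,fy=4,interpolation=2))
s=ctrl.read_state();print(s["clock"],s["eef_pos"],s["force"],s["width"])
for l in("turner","turner_grip","turner_tip","tile_mid"):
    print(l,[[(c,[round(v) for v in d["point"]],round(d["conf"],2)) for d in ctrl.mark_of(l,c)[:2]] for c in("side","top")])
```

```text
34.825 [ 613.42038174 -567.9905703   162.30182862] [0.54366535 0.40793461 0.08955399] 85.58154173115494
turner [[('side', [332, 285], 0.76)], [('top', [364, 222], 0.67)]]
turner_grip [[('side', [374, 283], 0.97)], [('top', [387, 200], 0.74)]]
turner_tip [[('side', [319, 279], 0.75), ('side', [251, 167], 0.59)], [('top', [354, 226], 0.68)]]
tile_mid [[('side', [363, 337], 0.97), ('side', [263, 251], 0.63)], [('top', [413, 229], 0.66)]]
```

View pics/end_crop.png

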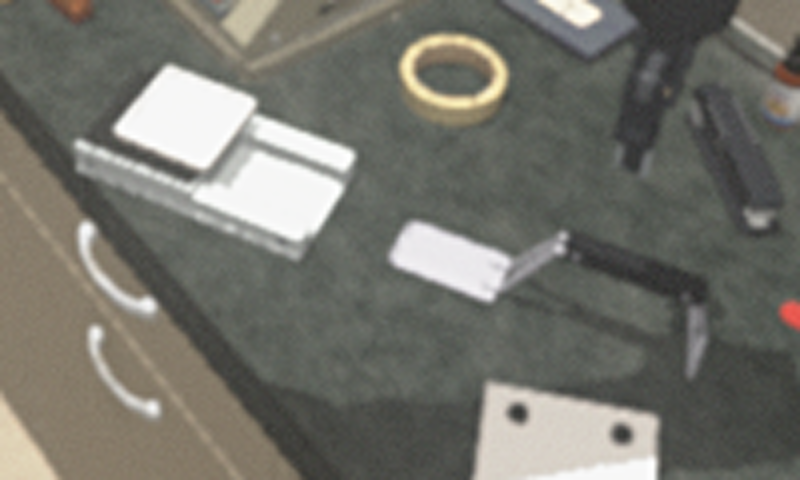

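View pics/end_top.png

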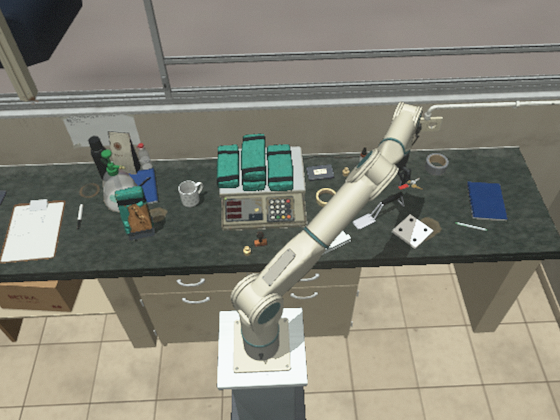

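The close-up shows the turner standing on its blade (crop 450,260) and wire leg (690,340), clear of the stand. The tile lies level on the deck (185,115). The top view shows the mug (189,193), stamp (260,239), weight (247,250) and tape (327,197) in place. I'm handing the job in.

Run:
```python
from cell import ctrl
print(ctrl.finish_job())
```

```text
the job is handed in; nothing more can be done
None
```

I tipped the tile over with the turner, then set the turner down on the worktop. I handed the job in at about 35 s of the 64 s allowed. `finish_job` reports no verdict, so the result rests on the checks below.

- **Tile:** It stands on its feet on the deck. At 29.5 s, from two views, its middle was about 40 mm past the step, 3 mm off the deck's middle line and 43.6 mm high, and it was level to about 0.04 rad. In the last side picture it still lies level on the deck.
- **Turner:** It stands on its blade and wire leg on the worktop, with its tip about 60 mm clear of the stand's open end. That comes from the picture and the arm's pose. I did not triangulate its height after letting go.
- **Bystanders:** The mug, stamp, weight and tape look unmoved. I judged this by eye and did not measure the shift.
- **Disagreements:** `tile_mid` was best found on the bigger look-alike tile in both final pictures. The real tile came second in the side view, so I ignored the look-alike hits. The arm hid most of the stand in the top view, so the final tile check used the side view only.
- **Tool point:** The real fingertips lay about 30 mm behind the reported TCP, so I used offsets fitted from the pictures.

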